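Gauge the fittings from the case with the bench caliper

TASK

Lever the blue cover of the fittings case up with the blade of the orange spatula, not with the fingers, and lay the spatula flat on the bench again by the end. Measure each fitting in the case one after the other, in the order rubber bung, blue cap, metal block, white collar (skipping any that are missing): stand it on the caliper bed, let go of it, and close the sliding jaw gently by its thumb post until both jaws touch the part and the jaw stays square, pausing there about a second. Put every fitting back in the case, shut the cover fully, and leave the petri dish, timer and slide box where they are.

Things in the scene. Friction and masses are not known exactly. Their poses are not given: they have to be found in the camera images.
- case: grey plastic fittings case, fixed to the bench, 154 (its x) x 204 (its y) x 42 mm high, walls 5 mm, floor 4 mm thick. Origin: centre of the underside. Its -x side is the front (it faces roughly to the robot's right), +x is the hinge side. The fittings stand on the inner floor in two rows (near own x = -33 and +23 mm) and two columns (own y = -46 and +46 mm)
- pry_notch (a point): middle of the notch in the top edge of the case's front wall, at the wall's outer face: the opening under the shut cover is 60 mm wide and 12 mm high (30 to 42 mm above the bench) and leads straight into the case; no fitting reaches higher than 33 mm. Axes as the case's
- case_lid_hinge (a point): middle of the cover's hinge line, on the case's rear top edge (42 mm above the bench). The line runs along the case's y
- case_lid (a joint): angle of the blue cover: 0 shut, grows as its front edge rises, stop at 1.9 rad. Friction hinge: the cover stays where it is left; about 1.5 N at the front edge lifts it
- lid_plate: the blue cover plate, 154 x 204 x 7 mm, flat, no handle; origin on the hinge line; it reaches 154 mm along its own -x and its underside is its z = 0
- lid_edge (a point): middle of the cover's front edge
- spatula: flat pry spatula lying on the bench: orange rectangular handle 85 x 14 x 12 mm and a straight steel blade 83 mm long, 14 mm wide, 2.5 mm thick in one line with it. Own x runs from the handle to the blade, z up; origin: where handle and blade meet, on the underside; the blade's mid-plane is 6 mm above the underside. 60 g
- spatula_grip (a point): good place to hold the spatula: middle of the handle's thickness, 20 mm behind the origin and 103 mm behind the blade's tip
- blade_tip (a point): end of the blade
- caliper: bench caliper, fixed to the bench: grey base 120 (its x) x 240 (its y) x 22 mm high; the parts lie on the base's flat top. Origin: centre of the underside. The jaws work along its y; the rail with the slider is on its +x side
- fixed_jaw: fixed steel jaw on the base, 100 (x) x 14 (y) x 20 mm high; origin: middle of the foot of its measuring face, which looks to the caliper's -y, 50 mm to the +y side of the caliper's centre
- jaw_slide (a joint): opening between the two jaws in m: 0 shut, 0.09 fully open. The moving jaw closes toward the caliper's +y. Slides with about 2 N of friction and stays where it is left
- moving_jaw: moving steel jaw, 12 mm thick and 20 mm high (its top is 42 mm above the bench); origin at the slider, on the rail's line (caliper x = +40 mm), in the plane of its measuring face; it reaches 90 mm from there along its own -x. It is carried by the slider on a springy pivot
- jaw_tilt (a joint): how far the moving jaw is cocked out of square, rad (0 square). Springy, 12 N m per rad: pressing 10 N on a part on the bed spot cocks it about 0.045 rad, 20 N about 0.09
- thumb_post (a point): grip point on the slider's upright black thumb post, 14 mm in diameter, whose top is 89 mm and this point 79 mm above the bench; it stands on the rail's line, 15 mm behind the measuring face. It can be gripped from above, with the fingers on its caliper-y sides, and moved along the caliper's y; fingertips below 45 mm height would hit the jaw
- bed_spot (a point): place on top of the caliper's base (22 mm above the bench) to set a part down: 25 mm from the fixed jaw's face, in the middle of the jaws' reach. Axes as the caliper's
- rubber_bung: red-brown rubber bung, tapered, 35 mm across at the top, 28 mm high, standing on its narrow end; measures about 35 mm. Origin: centre of the underside. May be absent
- blue_cap: bright blue round cap, 34 mm across, 14 mm high; measures about 34 mm. Origin: centre of the underside. May be absent
- metal_block: bare aluminium block with a dark bore marked in its top, 30 x 30 x 24 mm; measures 30 mm. Origin: centre of the underside. May be absent
- white_collar: white round plastic collar, 28 mm across and 22 mm high, its top 3 mm stepped in; measures 28 mm. Origin: centre of the underside. May be absent
- petri_dish: closed petri dish with red medium, 90 mm across, 15 mm high; bystander
- lab_timer: white count-down timer, 26 x 66 x 60 mm; bystander
- slide_box: small blue slide box, 33 x 86 x 31 mm; bystander

How it is judged:
On the way, in this order (a step that is already met when the one before it is completed fails the run):
1. the spatula's blade levers the cover up by more than 0.3 rad, no finger touching the cover (value of joint case_lid above 0.3 rad and contact force between spatula and lid_plate above 0.1 N and contact force between the fingers and lid_plate below 0.1 N), for 0.1 s.
2. the rubber bung is touched by both caliper jaws, free of the fingers, the moving jaw pressing with less than 11 N and so standing square (contact force between each of fixed_jaw, moving_jaw and rubber_bung above 0.2 N and contact force between moving_jaw and rubber_bung below 11 N and contact force between the fingers and rubber_bung below 0.1 N), for 0.3 s.
3. the blue cap is touched by both caliper jaws, free of the fingers, the moving jaw pressing with less than 11 N and so standing square (contact force between each of fixed_jaw, moving_jaw and blue_cap above 0.2 N and contact force between moving_jaw and blue_cap below 11 N and contact force between the fingers and blue_cap below 0.1 N), for 0.3 s.
4. the metal block is touched by both caliper jaws, free of the fingers, the moving jaw pressing with less than 11 N and so standing square (contact force between each of fixed_jaw, moving_jaw and metal_block above 0.2 N and contact force between moving_jaw and metal_block below 11 N and contact force between the fingers and metal_block below 0.1 N), for 0.3 s.
5. the white collar is touched by both caliper jaws, free of the fingers, the moving jaw pressing with less than 11 N and so standing square (contact force between each of fixed_jaw, moving_jaw and white_collar above 0.2 N and contact force between moving_jaw and white_collar below 11 N and contact force between the fingers and white_collar below 0.1 N), for 0.3 s.
At the end, for the whole second after the job is handed in: The cover is shut (below 0.04 rad), every fitting present rests inside the case, and the spatula lies flat on the bench top (the middle of its handle and its blade tip both less than 12 mm above the bench), all at rest (value of joint case_lid below 0.04 rad and height (world z) of each of spatula_grip, blade_tip below 0.012 m and linear speed of each of spatula, rubber_bung, blue_cap, metal_block, white_collar below 0.02 m/s and x of rubber_bung in the frame of case between -0.072 and 0.072 m and y of rubber_bung in the frame of case between -0.097 and 0.097 m and z of each of rubber_bung, blue_cap, metal_block, white_collar in the frame of case below 0.03 m and x of blue_cap in the frame of case between -0.072 and 0.072 m and y of blue_cap in the frame of case between -0.097 and 0.097 m and x of metal_block in the frame of case between -0.072 and 0.072 m and y of metal_block in the frame of case between -0.097 and 0.097 m and x of white_collar in the frame of case between -0.072 and 0.072 m and y of white_collar in the frame of case between -0.097 and 0.097 m); the robot touches nothing.
It fails at once if the moving jaw is forced out of square by more than 0.10 rad (value of joint jaw_tilt above 0.1 rad or value of joint jaw_tilt below -0.1 rad).
It fails at once if the petri dish is moved by more than 30 mm (distance of petri_dish from where it was at the start of the episode above 0.03 m).
It fails at once if the timer is moved by more than 30 mm (distance of lab_timer from where it was at the start of the episode above 0.03 m).
It fails at once if the slide box is moved by more than 30 mm (distance of slide_box from where it was at the start of the episode above 0.03 m).
Of rubber_bung, blue_cap, metal_block, white_collar only 2 to 3 are there at a start; the rules pass over those that are not, and their reading is None.
At some moment in a run one of spatula may be knocked a few centimetres aside while the robot is not near it.
Once in a run the grip may slacken for a moment while it holds something.
It also fails if it takes over 210 s, if anything falls off the work surface, if the arm or the gripper's body presses on something with over 40 N, if the wrist force passes 120 N, or if a joint passes its speed limit or range.

ROBOT

A 7-joint arm with a two-finger parallel gripper is mounted at the origin on a cart in front of the work surface, level with it; the furniture and walls round the work are solid. World frame = base frame: x ahead of the robot, y to its left, z up, the work surface at z = 0. Lengths are in m, angles in rad, forces in N, time in s.
With the tool pointing down it reaches from about 0.425 to 1.025 m from the base axis. Payload 9.4 kg.
Tool frame: the origin (TCP) lies midway between the tips of the shut fingers; the grasp point (between the pads) lies 19 mm behind it; z points along the fingers, y is the line along which they close (so a half turn about z gives the same grasp; the last joint's range is limited). The gripper opens to 93 mm and grips with 3 to 60 N. Pads are 15 mm wide; open, the fingers measure 128 mm over their backs; the gripper's body (75 mm by 188 mm) begins 65 mm behind the grasp point.
Start: joints at [-1.294, 0.599, -0.003, 1.599, 0.002, 0.943, -0.08], TCP at [0.251, 0.68, 0.19] pointing down, gripper open.
Joint ranges: [-2.57, 2.57], [-0.35, 1.97], [-1.29, 1.29], [0.11, 2.56], [-1.05, 4.19], [0.11, 1.86], [-2.63, 2.63]. Speed limits (rad/s): [2.22, 2.22, 3.01, 3.01, 3.14, 3.14, 3.14].

INTERFACE

Orientations are given as [roll, pitch, yaw] about the fixed x, y, z axes, in that order (R = Rz(yaw) Ry(pitch) Rx(roll)).
In Python, from plant import r gives the robot as it stands. The module is installed in compiled form; this text tells all that it offers.
- The arm moves only by the shell command python3 -m creep 'ROWS' [FORCE]. ROWS is JSON, a list of rows, each an object of numbers: "ax", "ay", "az": the turn, a rotation vector about the tool's x, y, z in rad; "x", "y", "z": the shift along the tool's x, y, z in cm; "grip": the opening in per cent of the stroke, from 0 (shut) to 100 (fully open). A call has 1 to 5 rows; each row shifts and turns the commanded pose from where the row before left it, along the tool's axes as they then stand; what a row does not reach is not made up. A row lasts 1/12 s, in which the tool goes at most 41.7 mm and 7.16 degrees, less where a joint would pass 70% of its speed; a pose out of reach is approached as far as the arm can. A call is refused whole if a number of a shift passes 4.17 or a number of a turn 0.125, either way. A call with a gripper value outside its range is refused whole. The fingers move at their own pace and stop on an object; FORCE is the grip in N (left out, the last holds). Time passes only in rows, so rows that do not move let the fingers close. It gives the time, the measured TCP pose, the force, the opening and the grip force at its end, in the units of the state.
- r.read_state(): the state, without advancing time (a new reading comes with each control period).
- r.grab_frame(name): name is "scene" or "top" or "wrist"; returns a dict with "color" (400x640x3 uint8, red, green, blue), "range_z" (400x640 float32, m along the optical axis (not along the pixel's ray), 0 where there is no reading), "K" (3x3 intrinsics, pixels), "k1" (the pictures are not rectified: a ray, as slopes to the right and down, at radius r is drawn at 1 + k1 r^2 times it, then the intrinsics apply), "world_from_camera" (4x4, takes a point from camera to world coordinates); the wrist camera has in their place "tool_from_camera" (4x4, takes a point from camera to tool coordinates, whose origin is the TCP and whose axes are the flange's). Camera axes: x right, y down, z forward; pixel columns grow to the right and rows downward; lengths in m; the calibration is good to about 2 mm. A picture is of the moment at which its call begins: read the wrist's pose just before it.
- r.close_job(): hands the job in; it is judged then, once.
The state is a dict: "t": time; "joints": joint angles; "joint_velocities": joint speeds; "effort": joint torques, N m; "tool_pos": TCP position; "tool_rot": TCP orientation; "wrist_force": force on the tool from outside, world axes, zero at the start; "moment": the same for the moment, N m; "grip_width": finger opening in m; "grasp_force": force on a finger pad.
Only numpy, scipy, OpenCV 4.12 (cv2) and the standard library are available. Lean on these libraries where they do the work, as an engineer would, in place of code of your own. Each camera call takes 0.05 s, during which the arm holds its last target. There are 200 camera calls.

## Working session

There is one attempt and no reset: what is moved stays moved. The work goes in short steps, Python scripts to look and compute and a shell command to move; the robot and the scene stay as the last step left them, time stands still between calls to the robot, and variables do not carry over. Pictures are saved under pics/ and viewed, at most 17 in all, crops included, and the job is handed in when it is done.

```bash
mkdir -p pics; ls; cat > h.py <<'E'
import numpy as np, cv2
from scipy.spatial.transform import Rotation as R
from plant import r
def frame(n):
    s=r.read_state(); f=r.grab_frame(n)
    if n=="wrist":
        T=np.eye(4); T[:3,:3]=R.from_euler('xyz',s['tool_rot']).as_matrix(); T[:3,3]=s['tool_pos']
        f['T']=T@f['tool_from_camera']
    else: f['T']=f['world_from_camera']
    return f
def rays(f,uv):
    uv=np.asarray(uv,float).reshape(-1,2); K=f['K']
    d=(uv-[K[0,2],K[1,2]])/[K[0,0],K[1,1]]
    s=d.copy()
    for _ in range(10): s=d/(1+f['k1']*(s**2).sum(1,keepdims=True))
    return np.c_[s,np.ones(len(s))]
def onplane(f,uv,z):
    d=rays(f,uv)@f['T'][:3,:3].T; o=f['T'][:3,3]
    return o+d*((z-o[2])/d[:,2])[:,None]
def cloud(f):
    h,w=f['range_z'].shape; v,u=np.mgrid[:h,:w]
    p=rays(f,np.c_[u.ravel(),v.ravel()])*f['range_z'].reshape(-1,1)
    return (p@f['T'][:3,:3].T+f['T'][:3,3]).reshape(h,w,3)
def save(f,n): cv2.imwrite('pics/'+n,cv2.cvtColor(f['color'],cv2.COLOR_RGB2BGR))
E
python3 - <<'E'
from h import *
import pickle
print(r.read_state())
for n in("scene","top"):
    f=frame(n); save(f,n+'0.png'); pickle.dump(f,open(n+'0.pkl','wb')); print(n,f['T'].round(3).tolist(),f['K'].tolist(),f['k1'])
E
```

```text
pics
{'t': 0.0, 'joints': array([-1.29373349,  0.60011539, -0.00249673,  1.60012362,  0.00179982,
        0.94290802, -0.07978961]), 'joint_velocities': array([ 0.00120882, -0.00066015, -0.00071733, -0.00015725, -0.00145492,
        0.00039871,  0.0006004 ]), 'effort': array([-1.52333985e-03, -7.65061712e+01,  1.49668168e+00, -2.52361572e+01,
       -5.25157247e-02,  1.64754322e-02,  1.36255258e-04]), 'tool_pos': array([0.25102644, 0.67958644, 0.18896995]), 'tool_rot': array([-3.14004897e+00,  1.68472337e-04,  2.78786032e+00]), 'wrist_force': array([-0.13380193, -0.29321004, -0.22543832]), 'moment': array([-0.01945833,  0.01319258, -0.04010075]), 'grasp_force': 0.0, 'grip_width': 0.09325064771196193}
scene [[0.615, -0.431, 0.661, -0.487], [-0.788, -0.317, 0.527, -0.895], [-0.017, -0.845, -0.535, 0.92], [0.0, 0.0, 0.0, 1.0]] [[443.51140921810037, 0.0, 325.04592795576724], [0.0, 443.51140921810037, 205.702846189123], [0.0, 0.0, 1.0]] -0.04241008997548191
top [[0.021, -0.999, 0.049, 0.455], [-1.0, -0.021, 0.0, -0.077], [0.001, -0.049, -0.999, 1.381], [0.0, 0.0, 0.0, 1.0]] [[438.8214307889673, 0.0, 318.90109952537824], [0.0, 438.8214307889673, 193.04736403141692], [0.0, 0.0, 1.0]] 0.0035088789681838113
```

View pics/top0.png

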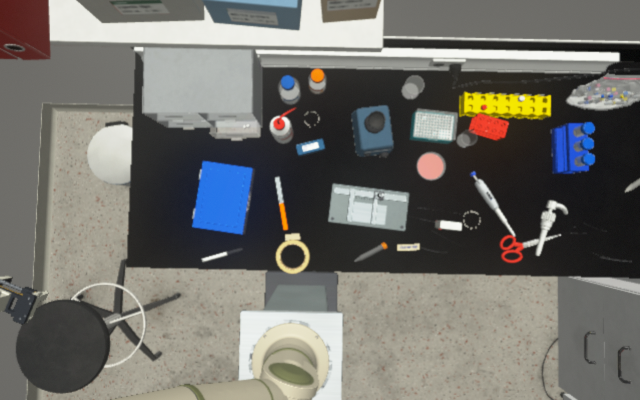

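View pics/scene0.png

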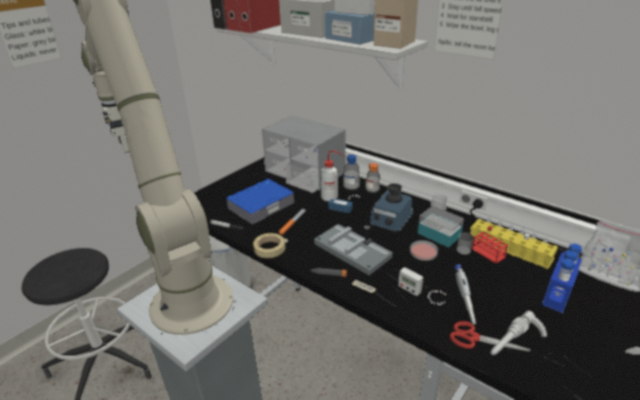

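```bash
python3 - <<'E'
from h import *
import pickle
f=pickle.load(open('top0.pkl','rb')); P=cloud(f); hsv=cv2.cvtColor(f['color'],cv2.COLOR_RGB2HSV); H,S,V=cv2.split(hsv)
def box(name,m,z,lo,hi):
    b=np.zeros_like(m); b[lo[1]:hi[1],lo[0]:hi[0]]=1; m=((m>0)&(b>0)).astype(np.uint8)
    c=max(cv2.findContours(m,0,cv2.CHAIN_APPROX_NONE)[0],key=cv2.contourArea)
    w=onplane(f,c.reshape(-1,2),z)[:,:2].astype(np.float32)
    (cx,cy),(a,bb),an=cv2.minAreaRect(w)
    zz=P[...,2][m>0]
    print(name,'c',round(cx,4),round(cy,4),'size',round(a,4),round(bb,4),'ang',round(an,1),'zmed',np.median(zz).round(4),'zmin/max',np.percentile(zz,[5,95]).round(3))
    return cv2.boxPoints(((cx,cy),(a,bb),an)).round(4).tolist()
blue=((H>105)&(H<125)&(S>180)&(V>120)).astype(np.uint8)
print(box('lid',blue,.049,(180,150),(262,245)))
org=((H>5)&(H<20)&(S>180)&(V>120)).astype(np.uint8)
print(box('handle',org,.012,(270,195),(295,232)))
bl=((V>130)&(S<80)).astype(np.uint8)
print(box('blade',bl,.008,(268,170),(288,207)))
cal=((P[...,2]>0.014)&(P[...,2]<.1)).astype(np.uint8)
print(box('cal',cal,.022,(315,175),(420,240)))
z=P[...,2]
hi=((z>.034)&(z<.05)).astype(np.uint8); 
sub=hi[180:235,325:412]; n,l,st,ce=cv2.connectedComponentsWithStats(sub)
for i in range(1,n):
    if st[i,4]>15: print('jaw comp',st[i],ce[i]+[325,180])
po=((z>.07)&(z<.11)); ys,xs=np.nonzero(po[180:235,325:412]); print('post',xs.mean()+325 if len(xs) else None,ys.mean()+180 if len(xs) else None, len(xs))
pet=((((H<12)|(H>165))&(S>60)&(V>120))).astype(np.uint8)
print(box('petri',pet,.012,(410,145),(450,185)))
print(box('timer',((z>.03)&(z<.09)).astype(np.uint8),.06,(425,210),(470,240)))
print(box('tape',((z>.006)&(z<.09)).astype(np.uint8),.02,(272,233),(315,275)))
print(box('slide',((z>.015)&(z<.05)).astype(np.uint8),.03,(292,135),(330,160)))
E
python3 -c "
import cv2
a=cv2.imread('pics/top0.png')[140:280,180:480]
cv2.imwrite('pics/crop1.png',cv2.resize(a,None,fx=2.66,fy=2.66,interpolation=cv2.INTER_CUBIC))"
```

```text
lid c 0.5024 0.2178 size 0.1552 0.2061 ang 82.8 zmed 0.0501 zmin/max [0.045 0.055]
[[0.3903999924659729, 0.15369999408721924], [0.5950000286102295, 0.12800000607967377], [0.614300012588501, 0.28200000524520874], [0.4097999930381775, 0.3077000081539154]]
handle c 0.447 0.0336 size 0.0809 0.0164 ang 10.9 zmed 0.0111 zmin/max [0.    0.016]
[[0.4056999981403351, 0.03400000184774399], [0.40880000591278076, 0.017899999395012856], [0.48829999566078186, 0.03319999948143959], [0.4851999878883362, 0.049300000071525574]]
blade c 0.5309 0.0498 size 0.0816 0.0149 ang 10.9 zmed 0.0072 zmin/max [-0.     0.013]
[[0.4893999993801117, 0.049400001764297485], [0.49230000376701355, 0.034699998795986176], [0.5723999738693237, 0.050200000405311584], [0.569599986076355, 0.0649000033736229]]
cal c 0.4805 -0.2285 size 0.2394 0.1197 ang 84.2 zmed 0.0229 zmin/max [0.018 0.042]
[[0.4090000092983246, -0.34150001406669617], [0.527999997138977, -0.35359999537467957], [0.5521000027656555, -0.11540000140666962], [0.43309998512268066, -0.10339999943971634]]
jaw comp [ 21   9   9  33 153] [350.12418301 204.91503268]
ja
[... 432 characters left out ...]
63]
[[0.41589999198913574, -0.503000020980835], [0.439300000667572, -0.5051000118255615], [0.4458000063896179, -0.4327000081539154], [0.42239999771118164, -0.43059998750686646]]
tape c 0.3244 0.0028 size 0.1012 0.0987 ang 1.3 zmed 0.0244 zmin/max [0.007 0.03 ]
[[0.2727999985218048, 0.050999999046325684], [0.2750000059604645, -0.04769999906420708], [0.37610000371932983, -0.04540000110864639], [0.37389999628067017, 0.053300000727176666]]
slide c 0.6629 -0.044 size 0.034 0.0857 ang 15.3 zmed 0.0303 zmin/max [0.025 0.035]
[[0.635200023651123, -0.007199999876320362], [0.657800018787384, -0.08980000019073486], [0.6905999779701233, -0.08079999685287476], [0.6679999828338623, 0.0017999999690800905]]
```

View pics/crop1.png

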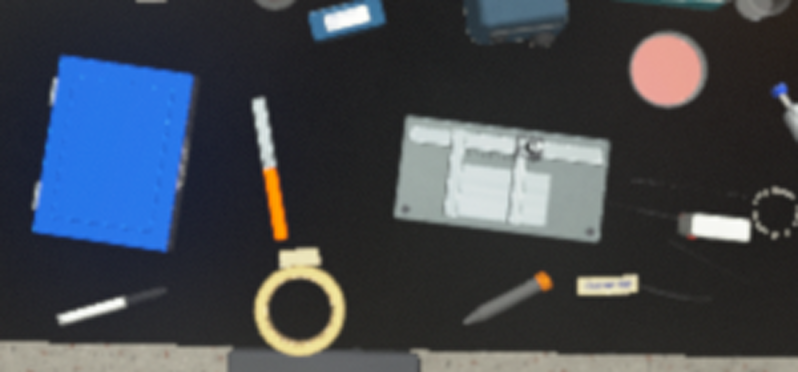

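Top view: blue cover at (223,198), spatula (280,200) with its blade pointing away from the robot, caliper (368,207) fully open with its post at (380,195). All sizes match. I'll move over the spatula grip at about (0.470, 0.038).

```bash

python3 -m creep '[{"x":-2.52,"y":-3.1},{"x":-2.52,"y":-3.1},{"x":-2.52,"y":-3.1},{"x":-2.52,"y":-3.1},{"x":-2.52,"y":-3.1}]' 10 | tail -1
python3 -m creep '[{"x":-2.52,"y":-3.1},{"x":-2.52,"y":-3.1},{"x":-2.52,"y":-3.1},{"x":-2.52,"y":-3.1},{"x":-2.52,"y":-3.1}]'| tail -1
python3 -m creep '[{"x":-2.52,"y":-3.1},{"x":-2.52,"y":-3.1},{"x":-2.52,"y":-3.1},{"x":-2.52,"y":-3.1},{"x":-2.52,"y":-3.1}]'| tail -1
python3 -m creep '[{"x":-2.5,"y":-3.1},{"x":-2.5,"y":-3.1},{"az":0.124},{"az":0.124},{"az":0.124}]'| tail -1
python3 -m creep '[{"az":0.124},{"az":0.124},{"az":0.124},{"az":0.124},{"az":0.124}]'| tail -1
python3 -m creep '[{"az":0.124},{"az":0.124},{"az":0.124},{"az":0.124},{"az":0.124}]'| tail -1
python3 -m creep '[{"az":0.124},{"az":0.124},{"az":0.124},{"az":0.124},{"az":0.124}]'| tail -1
python3 -m creep '[{"az":0.124},{"az":0.124},{"az":0.124},{},{}]'| tail -3
cat >> h.py <<'E'
def delta(p,yaw=None):
    "shift (cm, tool axes) and az (rad) to bring a TCP, pointing down, to p / tool-x yaw (deg)"
    s=r.read_state(); M=R.from_euler('xyz',s['tool_rot']).as_matrix()
    d=M.T@(np.array(p)-s['tool_pos'])*100
    y=np.arctan2(M[1,0],M[0,0])
    print('pos',s['tool_pos'].round(4),'rot',s['tool_rot'].round(3),'d cm',d.round(2),end=' ')
    if yaw is not None:
        e=(y-np.radians(yaw)+np.pi)%(2*np.pi)-np.pi; print('az',e.round(3),end=' ')
    print()
E
python3 - <<'E'
from h import *
delta([0.4695,0.0377,0.002],10.9)
f=frame('wrist'); save(f,'w1.png')
hsv=cv2.cvtColor(f['color'],cv2.COLOR_RGB2HSV); H,S,V=cv2.split(hsv)
m=((H>5)&(H<20)&(S>180)&(V>100)).astype(np.uint8)
for c in cv2.findContours(m,0,cv2.CHAIN_APPROX_NONE)[0]:
    if cv2.contourArea(c)>300:
        w=onplane(f,c.reshape(-1,2),.012)[:,:2].astype(np.float32); b=cv2.minAreaRect(w); print(b, cv2.boxPoints(b).round(4).tolist())
E
```

```text
pos [0.251  0.6796 0.189 ] rot [-3.14   0.     2.788] d cm [-42.73 -52.63  18.78] az 2.598 validation failed for argument at $[0]...
validation failed for argument at $[0]...
validation failed for argument at $[0]...
validation failed for argument at $[0]...
validation failed for argument at $[0]...
validation failed for argument at $[0]...
validation failed for argument at $[0]...
validation failed for argument at $[0]...
```

View pics/w1.png

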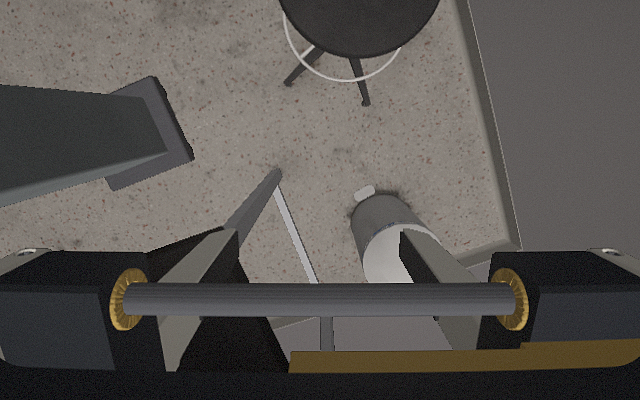

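The picture only shows the start view (off the bench): every call was refused. I'll try one row with all the fields filled in.

```bash

python3 -m creep '[{"ax":0,"ay":0,"az":0,"x":-2.52,"y":-3.1,"z":0,"grip":100}]' 10
echo; python3 -m creep '[{"az":0,"x":-2.52,"y":-3.1,"grip":100}]'
echo; python3 -m creep '[{"ax":0,"ay":0,"az":0,"x":-2.52,"y":-3.1,"z":0}]'
```

```text
t: 0.23
tool_pos: [0.2592, 0.6479, 0.1886]
tool_rot: [3.139, -0.004, 2.795]
wrist_force: [-1.4, 0.3, 1.2]
grip_width: 0.0927
grasp_force: 0.0

validation failed for argument at $[0]...
validation failed for argument at $[0]...
```

```bash

python3 -m creep '[{"ax":0,"ay":0,"az":0,"x":-2.52,"y":-3.1,"z":0,"grip":100},{"ax":0,"ay":0,"az":0,"x":-2.52,"y":-3.1,"z":0,"grip":100},{"ax":0,"ay":0,"az":0,"x":-2.52,"y":-3.1,"z":0,"grip":100},{"ax":0,"ay":0,"az":0,"x":-2.52,"y":-3.1,"z":0,"grip":100},{"ax":0,"ay":0,"az":0,"x":-2.52,"y":-3.1,"z":0,"grip":100}]' 10 |sed -n 2,3p
python3 -m creep '[{"ax":0,"ay":0,"az":0,"x":-2.52,"y":-3.1,"z":0,"grip":100},{"ax":0,"ay":0,"az":0,"x":-2.52,"y":-3.1,"z":0,"grip":100},{"ax":0,"ay":0,"az":0,"x":-2.52,"y":-3.1,"z":0,"grip":100},{"ax":0,"ay":0,"az":0,"x":-2.52,"y":-3.1,"z":0,"grip":100},{"ax":0,"ay":0,"az":0,"x":-2.52,"y":-3.1,"z":0,"grip":100}]' |sed -n 2,3p
python3 -m creep '[{"ax":0,"ay":0,"az":0,"x":-2.52,"y":-3.1,"z":0,"grip":100},{"ax":0,"ay":0,"az":0,"x":-2.52,"y":-3.1,"z":0,"grip":100},{"ax":0,"ay":0,"az":0,"x":-2.52,"y":-3.1,"z":0,"grip":100},{"ax":0,"ay":0,"az":0,"x":-2.52,"y":-3.1,"z":0,"grip":100},{"ax":0,"ay":0,"az":0,"x":-2.52,"y":-3.1,"z":0,"grip":100}]' |sed -n 2,3p
python3 -m creep '[{"ax":0,"ay":0,"az":0,"x":-2.52,"y":-3.1,"z":0,"grip":100},{"ax":0,"ay":0,"az":0.124,"x":0,"y":0,"z":0,"grip":100},{"ax":0,"ay":0,"az":0.124,"x":0,"y":0,"z":0,"grip":100},{"ax":0,"ay":0,"az":0.124,"x":0,"y":0,"z":0,"grip":100},{"ax":0,"ay":0,"az":0.124,"x":0,"y":0,"z":0,"grip":100}]' |sed -n 2,3p
python3 -m creep '[{"ax":0,"ay":0,"az":0.124,"x":0,"y":0,"z":0,"grip":100},{"ax":0,"ay":0,"az":0.124,"x":0,"y":0,"z":0,"grip":100},{"ax":0,"ay":0,"az":0.124,"x":0,"y":0,"z":0,"grip":100},{"ax":0,"ay":0,"az":0.124,"x":0,"y":0,"z":0,"grip":100},{"ax":0,"ay":0,"az":0.124,"x":0,"y":0,"z":0,"grip":100}]' |sed -n 2,3p
python3 -m creep '[{"ax":0,"ay":0,"az":0.124,"x":0,"y":0,"z":0,"grip":100},{"ax":0,"ay":0,"az":0.124,"x":0,"y":0,"z":0,"grip":100},{"ax":0,"ay":0,"az":0.124,"x":0,"y":0,"z":0,"grip":100},{"ax":0,"ay":0,"az":0.124,"x":0,"y":0,"z":0,"grip":100},{"ax":0,"ay":0,"az":0.124,"x":0,"y":0,"z":0,"grip":100}]' |sed -n 2,3p
python3 -m creep '[{"ax":0,"ay":0,"az":0.124,"x":0,"y":0,"z":0,"grip":100},{"ax":0,"ay":0,"az":0.124,"x":0,"y":0,"z":0,"grip":100},{"ax":0,"ay":0,"az":0.124,"x":0,"y":0,"z":0,"grip":100},{"ax":0,"ay":0,"az":0.124,"x":0,"y":0,"z":0,"grip":100},{"ax":0,"ay":0,"az":0.124,"x":0,"y":0,"z":0,"grip":100}]' |sed -n 2,3p
python3 -m creep '[{"ax":0,"ay":0,"az":0.124,"x":0,"y":0,"z":0,"grip":100},{"ax":0,"ay":0,"az":0.124,"x":0,"y":0,"z":0,"grip":100},{"ax":0,"ay":0,"az":0,"x":0,"y":0,"z":0,"grip":100},{"ax":0,"ay":0,"az":0,"x":0,"y":0,"z":0,"grip":100}]' |sed -n 1,3p
cat > look.py <<'E'
from h import *
delta([0.4695,0.0377,0.002],10.9)
f=frame('wrist'); save(f,'w2.png')
hsv=cv2.cvtColor(f['color'],cv2.COLOR_RGB2HSV); H,S,V=cv2.split(hsv)
m=((H>5)&(H<20)&(S>180)&(V>100)).astype(np.uint8)
for c in cv2.findContours(m,0,cv2.CHAIN_APPROX_NONE)[0]:
    if cv2.contourArea(c)>300:
        w=onplane(f,c.reshape(-1,2),.012)[:,:2].astype(np.float32); b=cv2.minAreaRect(w); print(b, cv2.boxPoints(b).round(4).tolist())
E
python3 look.py
```

```text
tool_pos: [0.3288, 0.4512, 0.1897]
tool_rot: [-3.141, 0.0, 2.788]
tool_pos: [0.3933, 0.2623, 0.1899]
tool_rot: [3.141, 0.0, 2.788]
tool_pos: [0.4578, 0.0732, 0.19]
tool_rot: [3.141, 0.0, 2.788]
tool_pos: [0.4705, 0.0367, 0.1898]
tool_rot: [-3.141, -0.0, 2.284]
tool_pos: [0.4704, 0.0373, 0.1898]
tool_rot: [-3.142, -0.0, 1.666]
tool_pos: [0.4704, 0.0374, 0.1898]
tool_rot: [-3.142, -0.0, 1.046]
tool_pos: [0.4704, 0.0374, 0.1899]
tool_rot: [-3.142, -0.0, 0.426]
t: 3.48
tool_pos: [0.4704, 0.0375, 0.1897]
tool_rot: [3.141, 0.0, 0.188]
pos [0.4704 0.0375 0.1897] rot [3.141 0.    0.188] d cm [-0.08 -0.05 18.77] az -0.002
```

View pics/w2.png

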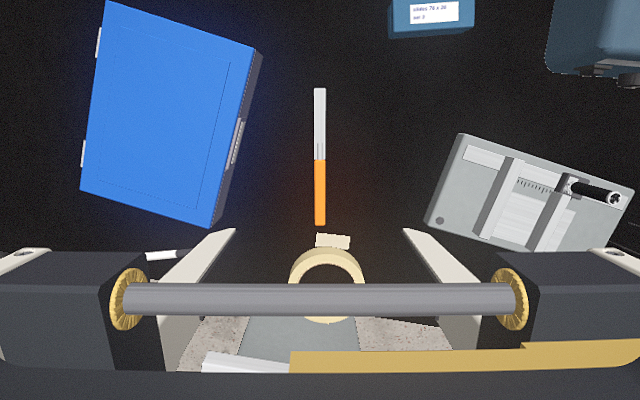

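Wrist view: spatula upright at u≈320, handle at rows 160–225, blade 88–160. It lines up with the tool. The mask missed it, so I'll fix that.

```bash
python3 - <<'E'
from h import *
f=frame('wrist'); hsv=cv2.cvtColor(f['color'],cv2.COLOR_RGB2HSV); print(hsv[200,320])
H,S,V=cv2.split(hsv); m=((H>5)&(H<25)&(S>170)&(V>100)).astype(np.uint8); m[:140]=0;m[235:]=0; m[:,:290]=0;m[:,350:]=0
c=max(cv2.findContours(m,0,cv2.CHAIN_APPROX_NONE)[0],key=cv2.contourArea)
w=onplane(f,c.reshape(-1,2),.012)[:,:2].astype(np.float32); b=cv2.minAreaRect(w); print(b, cv2.boxPoints(b).round(4).tolist())
t=onplane(f,[[320,88]],.007);print(t)
E
```

```text
[ 17 182 255]
((0.4490341246128082, 0.0317000187933445), (0.08306290209293365, 0.013924812898039818), 11.09969711303711) [[0.40689998865127563, 0.030500000342726707], [0.40959998965263367, 0.016899999231100082], [0.491100013256073, 0.03290000185370445], [0.48840001225471497, 0.04650000110268593]]
[[0.571336   0.05435607 0.007     ]]
```

```bash

python3 -m creep '[{"ax":0,"ay":0,"az":0,"x":0,"y":0.15,"z":4,"grip":60},{"ax":0,"ay":0,"az":0,"x":0,"y":0,"z":4,"grip":60},{"ax":0,"ay":0,"az":0,"x":0,"y":0,"z":4,"grip":60},{"ax":0,"ay":0,"az":0,"x":0,"y":0,"z":4,"grip":60},{"ax":0,"ay":0,"az":0,"x":0,"y":0,"z":1.5,"grip":60}]' 50 |sed -n 2,4p
python3 -m creep '[{"ax":0,"ay":0,"az":0,"x":0,"y":0,"z":1.1,"grip":60},{"ax":0,"ay":0,"az":0,"x":0,"y":0,"z":0,"grip":60},{"ax":0,"ay":0,"az":0,"x":0,"y":0,"z":0,"grip":0},{"ax":0,"ay":0,"az":0,"x":0,"y":0,"z":0,"grip":0},{"ax":0,"ay":0,"az":0,"x":0,"y":0,"z":0,"grip":0}]'
python3 -m creep '[{"ax":0,"ay":0,"az":0,"x":0,"y":0,"z":0,"grip":0},{"ax":0,"ay":0,"az":0,"x":0,"y":0,"z":0,"grip":0},{"ax":0,"ay":0,"az":0,"x":0,"y":0,"z":0,"grip":0},{"ax":0,"ay":0,"az":0,"x":0,"y":0,"z":0,"grip":0},{"ax":0,"ay":0,"az":0,"x":0,"y":0,"z":0,"grip":0}]'
```

```text
tool_pos: [0.4691, 0.0357, 0.0112]
tool_rot: [-3.141, 0.004, 0.187]
wrist_force: [0.3, 0.4, 0.1]
t: 4.42
tool_pos: [0.4714, 0.036, 0.0048]
tool_rot: [-3.142, -0.002, 0.185]
wrist_force: [-0.6, -0.3, 0.2]
grip_width: 0.0405
grasp_force: 0.0
t: 4.83
tool_pos: [0.4709, 0.036, 0.004]
tool_rot: [3.142, -0.0, 0.184]
wrist_force: [-0.2, -1.1, 0.2]
grip_width: 0.0069
grasp_force: 0.0
```

```bash
python3 - <<'E'
from h import *
print(r.read_state()['grip_width']); f=frame('wrist'); save(f,'w3.png')
E
```

```text
0.006922698180697836
```

View pics/w3.png

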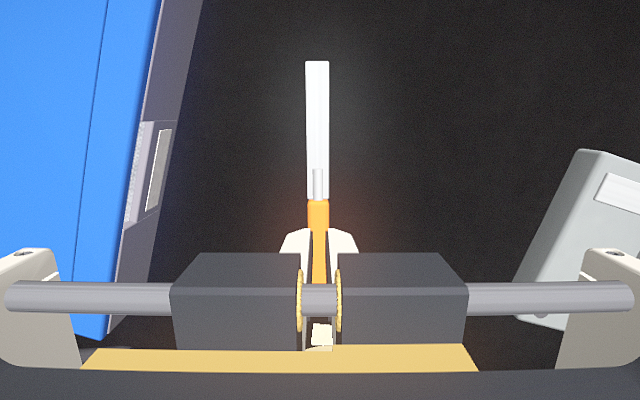

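The fingers straddle the handle (u≈318, rows 200–300) and are still closing, so I'll wait a few rows.

```bash

python3 -m creep '[{"ax":0,"ay":0,"az":0,"x":0,"y":0,"z":0,"grip":0},{"ax":0,"ay":0,"az":0,"x":0,"y":0,"z":0,"grip":0},{"ax":0,"ay":0,"az":0,"x":0,"y":0,"z":0,"grip":0},{"ax":0,"ay":0,"az":0,"x":0,"y":0,"z":0,"grip":0}]'
python3 -m creep '[{"ax":0,"ay":0,"az":0,"x":0,"y":0,"z":-2,"grip":0},{"ax":0,"ay":0,"az":0,"x":0,"y":0,"z":-2,"grip":0},{"ax":0,"ay":0,"az":0,"x":0,"y":0,"z":-2,"grip":0},{"ax":0,"ay":0,"az":0,"x":0,"y":0,"z":0,"grip":0}]'
python3 - <<'E'
from h import *
print(r.read_state()['grip_width']); f=frame('wrist'); save(f,'w4.png')
c=f['color'].astype(int); P=cloud(f); hsv=cv2.cvtColor(f['color'],cv2.COLOR_RGB2HSV)
for v in range(60,250,15): print(v, hsv[v,318], P[v,318].round(4))
E
```

```text
t: 5.22
tool_pos: [0.4708, 0.0358, 0.0038]
tool_rot: [3.142, 0.0, 0.184]
wrist_force: [-0.1, -0.3, -0.4]
grip_width: 0.0001
grasp_force: 0.0
t: 5.55
tool_pos: [0.4718, 0.0358, 0.0662]
tool_rot: [3.142, -0.003, 0.184]
wrist_force: [1.0, 0.6, 0.6]
grip_width: 0.0005
grasp_force: 0.0
0.0004533199129106323
60 [30 10 50] [ 5.84e-01  5.65e-02 -4.00e-04]
75 [30 18 28] [ 0.5731  0.0545 -0.0013]
90 [ 90   2 253] [0.5614 0.0523 0.0058]
105 [105   2 254] [0.5502 0.0503 0.0067]
120 [120   2 253] [0.5389 0.0482 0.0066]
135 [120   1 250] [0.5273 0.046  0.0066]
150 [120   2 251] [0.5154 0.0438 0.0061]
165 [ 90   1 255] [0.5036 0.0416 0.0084]
180 [ 90   3 255] [0.4914 0.0394 0.0089]
195 [ 21 154 255] [0.4791 0.0371 0.0104]
210 [ 21 155 255] [0.4664 0.0347 0.0109]
225 [ 21 150 255] [0.4532 0.0323 0.0108]
240 [ 14 159 236] [0.4794 0.037  0.1081]
```

```bash
python3 - <<'E'
from h import *
f=frame('wrist'); C=f['tool_from_camera']; print(C.round(3).tolist()); Ci=np.linalg.inv(C)
for p in ([0,0,0],[0,0,-.019],[0,.0,-.05]):
    q=Ci[:3,:3]@p+Ci[:3,3]; print(p,q.round(3),(f['K']@(q/q[2]))[:2].round(1))
print(f['k1'],f['K'][0,0])
# nearby surface in tool frame
h,w=400,640; v,u=np.mgrid[:h,:w]; q=(rays(f,np.c_[u.ravel(),v.ravel()])*f['range_z'].reshape(-1,1))@C[:3,:3].T+C[:3,3]; q=q.reshape(h,w,3)
for v in range(200,300,8): print(v,[q[v,u].round(3).tolist() for u in (300,320,340)])
t=frame('top'); P=cloud(t); save(t,'t2.png')
m=(P[...,2]>.02)&(abs(P[...,0]-.4718)<.05)&(abs(P[...,1]-.036)<.05); print(m.sum(), P[m][:,2].min() if m.any() else 0)
E
```

```text
[[-0.0, -0.966, -0.258, 0.071], [1.0, -0.0, 0.001, 0.0], [-0.001, -0.258, 0.966, -0.194], [0.0, 0.0, 0.0, 1.0]]
[0, 0, 0] [-0.001  0.019  0.206] [317.7 226.4]
[0, 0, -0.019] [-0.001  0.024  0.188] [317.7 237.3]
[0, 0.0, -0.05] [-0.001  0.032  0.158] [317.5 260.5]
-0.03505835538292957 309.5312733598896
200 [[0.001, -0.016, 0.064], [0.004, 0.002, 0.054], [0.0, 0.019, 0.066]]
208 [[-0.007, -0.016, 0.066], [-0.003, 0.002, 0.053], [-0.008, 0.019, 0.067]]
216 [[-0.015, -0.016, 0.067], [-0.011, 0.002, 0.054], [-0.014, 0.02, 0.066]]
224 [[-0.022, -0.016, 0.065], [-0.018, 0.002, 0.054], [-0.022, 0.02, 0.065]]
232 [[0.01, -0.01, -0.035], [0.008, 0.001, -0.03], [0.01, 0.012, -0.036]]
240 [[0.009, -0.009, -0.045], [0.008, 0.001, -0.043], [0.01, 0.012, -0.046]]
248 [[0.01, -0.008, -0.056], [0.008, 0.001, -0.053], [0.009, 0.011, -0.055]]
256 [[0.035, -0.004, -0.119], [0.008, 0.001, -0.062], [0.036, 0.006, -0.12]]
264 [[0.036, -0.004, -0.124], [0.009, 0.001, -0.071], [0.036, 0.006, -0.125]]
272 [[0.036, -0.004, -0.129], [0.008, 0.001, -0.077], [0.036, 0.006, -0.129]]
280 [[0.036, -0.004, -0.132], [0.008, 0.001, -0.083], [0.036, 0.005, -0.132]]
288 [[0.036, -0.003, -0.135], [0.031, 0.001, -0.127], [0.036, 0.005, -0.135]]
296 [[0.035, -0.003, -0.137], [0.03, 0.001, -0.129], [0.071, 0.0, -0.194]]
2626 0.18950099974374512
```

The fingers shut without touching the handle. Wrist depth puts the actual fingertips about 25–28 mm behind the reported TCP. I'll go lower in small steps and watch the force.

```bash

python3 -m creep '[{"ax":0,"ay":0,"az":0,"x":0,"y":0,"z":0,"grip":50},{"ax":0,"ay":0,"az":0,"x":0,"y":0,"z":0,"grip":50},{"ax":0,"ay":0,"az":0,"x":0,"y":0,"z":0,"grip":50},{"ax":0,"ay":0,"az":0,"x":0,"y":0,"z":2,"grip":50},{"ax":0,"ay":0,"az":0,"x":0,"y":0,"z":2,"grip":50}]' |sed -n 2,5p
python3 -m creep '[{"ax":0,"ay":0,"az":0,"x":0,"y":0,"z":2,"grip":50},{"ax":0,"ay":0,"az":0,"x":0,"y":0,"z":0,"grip":50},{"ax":0,"ay":0,"az":0,"x":0,"y":0,"z":0.5,"grip":50},{"ax":0,"ay":0,"az":0,"x":0,"y":0,"z":0,"grip":50}]' |sed -n 2,5p
python3 -m creep '[{"ax":0,"ay":0,"az":0,"x":0,"y":0,"z":0.4,"grip":50},{"ax":0,"ay":0,"az":0,"x":0,"y":0,"z":0,"grip":50}]' |sed -n 2,5p
python3 -m creep '[{"ax":0,"ay":0,"az":0,"x":0,"y":0,"z":0.4,"grip":50},{"ax":0,"ay":0,"az":0,"x":0,"y":0,"z":0,"grip":50}]' |sed -n 2,5p
```

```text
tool_pos: [0.4713, 0.036, 0.0235]
tool_rot: [3.141, -0.002, 0.184]
wrist_force: [-0.7, -0.2, -0.7]
grip_width: 0.0289
tool_pos: [0.4707, 0.0354, -0.0013]
tool_rot: [3.142, 0.001, 0.183]
wrist_force: [-0.2, 0.5, 0.3]
grip_width: 0.0463
tool_pos: [0.4711, 0.0359, -0.0049]
tool_rot: [3.141, -0.001, 0.184]
wrist_force: [-0.2, 0.0, -1.0]
grip_width: 0.0466
tool_pos: [0.471, 0.036, -0.0092]
tool_rot: [3.141, -0.001, 0.184]
wrist_force: [-0.3, -0.7, -0.1]
grip_width: 0.0461
```

```bash

python3 -m creep '[{"ax":0,"ay":0,"az":0,"x":0,"y":0,"z":0.4,"grip":50},{"ax":0,"ay":0,"az":0,"x":0,"y":0,"z":0,"grip":50}]' |sed -n 2,5p
python3 -m creep '[{"ax":0,"ay":0,"az":0,"x":0,"y":0,"z":0.3,"grip":50},{"ax":0,"ay":0,"az":0,"x":0,"y":0,"z":0,"grip":50}]' |sed -n 2,5p
python3 -m creep '[{"ax":0,"ay":0,"az":0,"x":0,"y":0,"z":0.3,"grip":50},{"ax":0,"ay":0,"az":0,"x":0,"y":0,"z":0,"grip":50}]' |sed -n 2,5p
python3 -m creep '[{"ax":0,"ay":0,"az":0,"x":0,"y":0,"z":0.2,"grip":50},{"ax":0,"ay":0,"az":0,"x":0,"y":0,"z":0,"grip":50}]' |sed -n 2,5p
```

```text
tool_pos: [0.4708, 0.0359, -0.0135]
tool_rot: [3.142, -0.0, 0.184]
wrist_force: [0.3, -0.2, 0.1]
grip_width: 0.0462
tool_pos: [0.4707, 0.0358, -0.0165]
tool_rot: [-3.142, 0.0, 0.184]
wrist_force: [-0.3, 0.1, 0.5]
grip_width: 0.0463
tool_pos: [0.4707, 0.0358, -0.0195]
tool_rot: [3.142, 0.0, 0.184]
wrist_force: [-0.4, 0.3, -0.5]
grip_width: 0.0463
tool_pos: [0.4707, 0.0358, -0.0214]
tool_rot: [3.142, 0.0, 0.184]
wrist_force: [-0.4, -0.1, 0.4]
grip_width: 0.0465
```

```bash

python3 -m creep '[{"ax":0,"ay":0,"az":0,"x":0,"y":0,"z":0.2,"grip":50},{"ax":0,"ay":0,"az":0,"x":0,"y":0,"z":0,"grip":50}]' 50|sed -n 2,5p
python3 -m creep '[{"ax":0,"ay":0,"az":0,"x":0,"y":0,"z":0,"grip":0},{"ax":0,"ay":0,"az":0,"x":0,"y":0,"z":0,"grip":0},{"ax":0,"ay":0,"az":0,"x":0,"y":0,"z":0,"grip":0},{"ax":0,"ay":0,"az":0,"x":0,"y":0,"z":0,"grip":0},{"ax":0,"ay":0,"az":0,"x":0,"y":0,"z":0,"grip":0}]'
python3 -m creep '[{"ax":0,"ay":0,"az":0,"x":0,"y":0,"z":0,"grip":0},{"ax":0,"ay":0,"az":0,"x":0,"y":0,"z":0,"grip":0},{"ax":0,"ay":0,"az":0,"x":0,"y":0,"z":0,"grip":0},{"ax":0,"ay":0,"az":0,"x":0,"y":0,"z":0,"grip":0},{"ax":0,"ay":0,"az":0,"x":0,"y":0,"z":0,"grip":0}]'
```

```text
tool_pos: [0.4707, 0.0358, -0.0234]
tool_rot: [3.142, 0.0, 0.184]
wrist_force: [-0.4, -0.6, 0.4]
grip_width: 0.0465
t: 8.03
tool_pos: [0.4708, 0.0359, -0.0231]
tool_rot: [3.142, -0.0, 0.184]
wrist_force: [0.1, 0.5, -0.2]
grip_width: 0.0177
grasp_force: 0.0
t: 8.45
tool_pos: [0.4708, 0.0359, -0.0231]
tool_rot: [-3.142, -0.0, 0.184]
wrist_force: [0.1, 0.0, 1.9]
grip_width: 0.0129
grasp_force: 50.0
```

Gripped at 13 mm opening with 50 N. The handle's middle sits 29 mm behind the reported TCP. I'll lift, turn the blade towards the case, and look.

```bash

python3 -m creep '[{"ax":0,"ay":0,"az":0,"x":0,"y":0,"z":-2,"grip":0},{"ax":0,"ay":0,"az":0,"x":0,"y":0,"z":-2,"grip":0},{"ax":0,"ay":0,"az":0,"x":0,"y":0,"z":-2,"grip":0},{"ax":0,"ay":0,"az":0,"x":0,"y":0,"z":-2,"grip":0},{"ax":0,"ay":0,"az":-0.11,"x":0,"y":0,"z":0,"grip":0}]' 60|sed -n 2,6p
python3 -m creep '[{"ax":0,"ay":0,"az":-0.115,"x":0,"y":0,"z":0,"grip":0},{"ax":0,"ay":0,"az":-0.115,"x":0,"y":0,"z":0,"grip":0},{"ax":0,"ay":0,"az":-0.115,"x":0,"y":0,"z":0,"grip":0},{"ax":0,"ay":0,"az":-0.115,"x":0,"y":0,"z":0,"grip":0},{"ax":0,"ay":0,"az":-0.115,"x":0,"y":0,"z":0,"grip":0}]'|sed -n 2,6p
python3 -m creep '[{"ax":0,"ay":0,"az":-0.115,"x":0,"y":0,"z":0,"grip":0},{"ax":0,"ay":0,"az":-0.115,"x":0,"y":0,"z":0,"grip":0},{"ax":0,"ay":0,"az":-0.115,"x":0,"y":0,"z":0,"grip":0},{"ax":0,"ay":0,"az":-0.115,"x":0,"y":0,"z":0,"grip":0},{"ax":0,"ay":0,"az":-0.115,"x":0,"y":0,"z":0,"grip":0}]'|sed -n 2,6p
python3 - <<'E'
from h import *
delta([0.4773,.0189,.006],82.8)
f=frame('wrist'); save(f,'w5.png'); P=cloud(f)
H,S,V=cv2.split(cv2.cvtColor(f['color'],cv2.COLOR_RGB2HSV))
m=((H>105)&(H<125)&(S>150)&(V>100)&(P[...,2]>.04)&(P[...,2]<.06)).astype(np.uint8)
c=max(cv2.findContours(m,0,cv2.CHAIN_APPROX_NONE)[0],key=cv2.contourArea); w=onplane(f,c.reshape(-1,2),.049)[:,:2]
b=cv2.minAreaRect(w.astype(np.float32)); print(b,cv2.boxPoints(b).round(4).tolist(),np.median(P[m>0][:,2]))
for v in range(20,250,15): print(v,P[v,318].round(4), f['color'][v,318])
E
```

```text
tool_pos: [0.4717, 0.0359, 0.0592]
tool_rot: [3.141, -0.003, 0.292]
wrist_force: [0.5, 0.2, -0.5]
grip_width: 0.013
grasp_force: 60.0
tool_pos: [0.4706, 0.0359, 0.0569]
tool_rot: [3.142, -0.0, 0.875]
wrist_force: [0.5, -0.7, -0.5]
grip_width: 0.0132
grasp_force: 60.0
tool_pos: [0.4706, 0.0358, 0.0568]
tool_rot: [-3.142, 0.0, 1.449]
wrist_force: [-0.3, 0.1, -1.1]
grip_width: 0.0129
grasp_force: 60.0
pos [0.4706 0.0358 0.0568] rot [-3.142  0.     1.449] d cm [-1.6   0.87  5.08] az 0.004 
((0.4946953356266022, 0.15451130270957947), (0.034138232469558716, 0.20190730690956116), 83.18609619140625) [[0.39239999651908875, 0.14949999749660492], [0.5928999781608582, 0.12559999525547028], [0.597000002861023, 0.15950000286102295], [0.39649999141693115, 0.1834000051021576]] 0.048630639751589155
20 [0.4857 0.1606 0.0497] [ 74 142 231]
35 [0.4848 0.1527 0.0484] [ 76 144 231]
50 [0.4838 0.1446 0.0475] [ 63 129 223]
65 [0.4821 0.1302 0.0874] [226 227 232]
80 [0.4812 0.1233 0.0866] [225 228 231]
95 [0.4804 0.1162 0.0869] [224 228 230]
110 [0.4795 0.1089 0.0862] [226 228 230]
125 [0.4785 0.1014 0.0858] [226 226 229]
140 [0.4776 0.0938 0.0864] [225 229 228]
155 [0.4767 0.086  0.0865] [226 227 228]
170 [0.4757 0.0781 0.087 ] [222 224 224]
185 [0.4747 0.0702 0.0884] [220 220 221]
200 [0.4737 0.0619 0.0883] [221 221 221]
215 [0.4728 0.054  0.0904] [246 157  69]
230 [0.4717 0.0453 0.0902] [255 179  79]
245 [0.4706 0.0368 0.0912] [255 180  82]
```

View pics/w5.png

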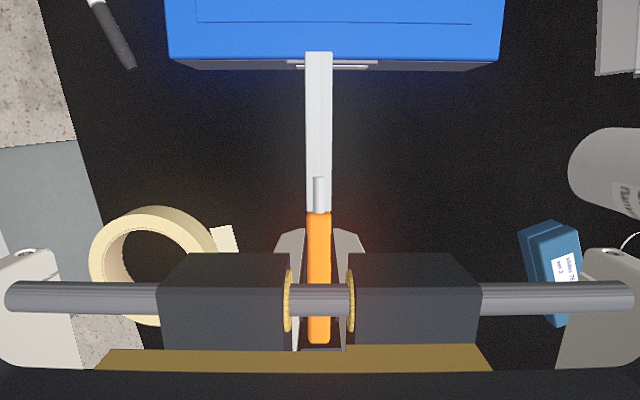

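Wrist view: the blade (tip at (318,52)) is level and centred on the notch at (333,64). I'll back off, drop to notch height, and insert.

```bash

python3 -m creep '[{"ax":0,"ay":0,"az":0,"x":-1.7,"y":0.85,"z":0,"grip":0},{"ax":0,"ay":0,"az":0,"x":0,"y":0,"z":0,"grip":0},{"ax":0,"ay":0,"az":0,"x":0,"y":0,"z":2.5,"grip":0},{"ax":0,"ay":0,"az":0,"x":0,"y":0,"z":2.6,"grip":0},{"ax":0,"ay":0,"az":0,"x":0,"y":0,"z":0,"grip":0}]' 60|sed -n 2,6p
python3 -m creep '[{"ax":0,"ay":0,"az":0,"x":1,"y":0,"z":0,"grip":0},{"ax":0,"ay":0,"az":0,"x":1,"y":0,"z":0,"grip":0},{"ax":0,"ay":0,"az":0,"x":0.5,"y":0,"z":0,"grip":0},{"ax":0,"ay":0,"az":0,"x":0,"y":0,"z":0,"grip":0}]' 60|sed -n 2,6p
python3 - <<'E'
from h import *
f=frame('wrist'); save(f,'w6.png'); P=cloud(f)
for v in range(20,250,15): print(v,P[v,318].round(4), f['color'][v,318])
E
```

```text
tool_pos: [0.4754, 0.018, 0.0029]
tool_rot: [-3.137, 0.001, 1.442]
wrist_force: [-1.1, 1.2, -1.0]
grip_width: 0.0131
grasp_force: 60.0
tool_pos: [0.4811, 0.0451, 0.0069]
tool_rot: [3.14, -0.001, 1.446]
wrist_force: [0.3, 0.3, -0.4]
grip_width: 0.013
grasp_force: 60.0
20 [0.4949 0.1567 0.0485] [ 73 139 230]
35 [0.4942 0.1506 0.0481] [ 73 141 230]
50 [0.4933 0.1441 0.0492] [ 74 140 230]
65 [0.4928 0.1397 0.0359] [228 227 225]
80 [0.4919 0.1327 0.0357] [225 226 230]
95 [0.491  0.1254 0.037 ] [224 228 230]
110 [0.4901 0.1181 0.0371] [225 228 230]
125 [0.4892 0.1107 0.0368] [225 227 228]
140 [0.4882 0.1031 0.037 ] [224 226 227]
155 [0.4872 0.0953 0.0372] [225 226 228]
170 [0.4862 0.0873 0.0368] [223 224 224]
185 [0.4853 0.0797 0.0395] [221 221 222]
200 [0.4842 0.0713 0.0388] [222 221 222]
215 [0.4832 0.063  0.0395] [245 155  64]
230 [0.4822 0.0553 0.0421] [255 178  79]
245 [0.4811 0.0463 0.0417] [255 180  78]
```

```bash

python3 -m creep '[{"ax":0,"ay":0,"az":0,"x":1,"y":0,"z":0,"grip":0},{"ax":0,"ay":0,"az":0,"x":1,"y":0,"z":0,"grip":0},{"ax":0,"ay":0,"az":0,"x":0.5,"y":0,"z":0,"grip":0},{"ax":0,"ay":0,"az":0,"x":0,"y":0,"z":0,"grip":0}]' 60|sed -n 2,6p
python3 -m creep '[{"ax":0,"ay":0,"az":0,"x":0,"y":0,"z":-0.5,"grip":0},{"ax":0,"ay":0,"az":0,"x":0,"y":0,"z":-0.5,"grip":0},{"ax":0,"ay":0,"az":0,"x":0.05,"y":0,"z":-0.5,"grip":0},{"ax":0,"ay":0,"az":0,"x":0.05,"y":0,"z":-0.5,"grip":0},{"ax":0,"ay":0,"az":0,"x":0.1,"y":0,"z":-0.5,"grip":0}]' 60|sed -n 2,6p
python3 -m creep '[{"ax":0,"ay":0,"az":0,"x":0.1,"y":0,"z":-0.5,"grip":0},{"ax":0,"ay":0,"az":0,"x":0.1,"y":0,"z":-0.5,"grip":0},{"ax":0,"ay":0,"az":0,"x":0.1,"y":0,"z":-0.5,"grip":0},{"ax":0,"ay":0,"az":0,"x":0.1,"y":0,"z":-0.5,"grip":0},{"ax":0,"ay":0,"az":0,"x":0,"y":0,"z":0,"grip":0}]' 60|sed -n 2,6p
python3 - <<'E'
from h import *
f=frame('scene'); cv2.imwrite('pics/s2.png',cv2.resize(cv2.cvtColor(f['color'][130:270,180:380],cv2.COLOR_RGB2BGR),None,fx=4,fy=4))
f=frame('wrist'); P=cloud(f)
for v in range(20,250,20): print(v,P[v,318].round(4), f['color'][v,318])
E
```

```text
tool_pos: [0.4837, 0.0694, 0.0059]
tool_rot: [3.141, -0.001, 1.446]
wrist_force: [-0.7, 0.4, 0.1]
grip_width: 0.0134
grasp_force: 60.0
tool_pos: [0.4834, 0.0688, 0.0315]
tool_rot: [-3.141, 0.0, 1.443]
wrist_force: [-0.1, -0.9, -2.9]
grip_width: 0.0133
grasp_force: 60.0
tool_pos: [0.4846, 0.074, 0.0518]
tool_rot: [3.14, -0.001, 1.444]
wrist_force: [-0.1, -0.6, -2.2]
grip_width: 0.0126
grasp_force: 60.0
20 [0.4989 0.1881 0.0834] [ 62 135 227]
40 [0.4977 0.1789 0.0855] [ 64 132 228]
60 [0.4965 0.1695 0.0887] [ 68 138 229]
80 [0.4954 0.1604 0.0908] [ 70 138 230]
100 [0.4942 0.1513 0.0937] [ 74 141 231]
120 [0.493 0.142 0.08 ] [224 225 229]
140 [0.4917 0.1319 0.081 ] [226 227 229]
160 [0.4904 0.1212 0.0796] [223 225 226]
180 [0.4891 0.1109 0.0823] [224 224 224]
200 [0.4877 0.1001 0.0833] [222 224 224]
220 [0.4863 0.0892 0.0848] [255 181  85]
240 [0.4848 0.0778 0.0853] [255 182  82]
```

View pics/s2.png

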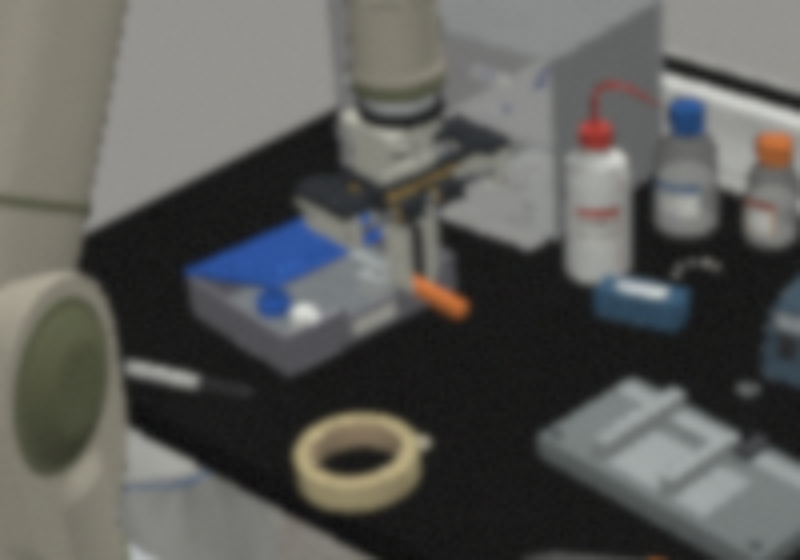

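The cover is lifting on the blade, at about 0.3 rad. The blue cap and white collar are visible inside at about (272,303) and (305,315) in the crop. I'll continue along the arc.

```bash

python3 -m creep '[{"ax":0,"ay":0,"az":0,"x":0.23,"y":0,"z":-0.53,"grip":0},{"ax":0,"ay":0,"az":0,"x":0.23,"y":0,"z":-0.53,"grip":0},{"ax":0,"ay":0,"az":0,"x":0.23,"y":0,"z":-0.53,"grip":0},{"ax":0,"ay":0,"az":0,"x":0.23,"y":0,"z":-0.53,"grip":0},{"ax":0,"ay":0,"az":0,"x":0.33,"y":0,"z":-0.5,"grip":0}]' 60|sed -n 2,6p
python3 -m creep '[{"ax":0,"ay":0,"az":0,"x":0.35,"y":0,"z":-0.5,"grip":0},{"ax":0,"ay":0,"az":0,"x":0.35,"y":0,"z":-0.5,"grip":0},{"ax":0,"ay":0,"az":0,"x":0.35,"y":0,"z":-0.5,"grip":0},{"ax":0,"ay":0,"az":0,"x":0.45,"y":0,"z":-0.43,"grip":0},{"ax":0,"ay":0,"az":0,"x":0.45,"y":0,"z":-0.43,"grip":0}]' 60|sed -n 2,6p
python3 -m creep '[{"ax":0,"ay":0,"az":0,"x":0.45,"y":0,"z":-0.43,"grip":0},{"ax":0,"ay":0,"az":0,"x":0.45,"y":0,"z":-0.43,"grip":0},{"ax":0,"ay":0,"az":0,"x":0.53,"y":0,"z":-0.34,"grip":0},{"ax":0,"ay":0,"az":0,"x":0.53,"y":0,"z":-0.34,"grip":0},{"ax":0,"ay":0,"az":0,"x":0.53,"y":0,"z":-0.34,"grip":0}]' 60|sed -n 2,6p
python3 -m creep '[{"ax":0,"ay":0,"az":0,"x":0.53,"y":0,"z":-0.34,"grip":0},{"ax":0,"ay":0,"az":0,"x":0.58,"y":0,"z":-0.23,"grip":0},{"ax":0,"ay":0,"az":0,"x":0.58,"y":0,"z":-0.23,"grip":0},{"ax":0,"ay":0,"az":0,"x":0.58,"y":0,"z":-0.23,"grip":0},{"ax":0,"ay":0,"az":0,"x":0.58,"y":0,"z":-0.23,"grip":0}]' 60|sed -n 2,6p
python3 - <<'E'
from h import *
f=frame('wrist'); P=cloud(f); save(f,'w7.png')
for v in range(20,250,20): print(v,P[v,318].round(4), f['color'][v,318])
E
```

```text
tool_pos: [0.4857, 0.086, 0.0777]
tool_rot: [3.142, 0.0, 1.444]
wrist_force: [-0.7, -0.8, -1.9]
grip_width: 0.0128
grasp_force: 60.0
tool_pos: [0.4882, 0.1057, 0.1012]
tool_rot: [3.141, -0.0, 1.444]
wrist_force: [-0.6, -1.3, -1.2]
grip_width: 0.0145
grasp_force: 5.9
tool_pos: [0.4913, 0.1303, 0.1197]
tool_rot: [-3.142, 0.0, 1.444]
wrist_force: [0.2, -0.9, -1.6]
grip_width: 0.0131
grasp_force: 60.0
tool_pos: [0.495, 0.1588, 0.1322]
tool_rot: [3.142, -0.0, 1.444]
wrist_force: [-0.1, -1.8, 0.2]
grip_width: 0.0128
grasp_force: 60.0
20 [ 5.150e-01  3.173e-01 -2.000e-04] [30 35 52]
40 [0.5098 0.2751 0.1136] [ 49 101 178]
60 [0.5071 0.254  0.1716] [ 54  99 180]
80 [0.5058 0.2436 0.1873] [ 79 134 217]
100 [0.505  0.2375 0.1456] [228 228 232]
120 [0.5036 0.2267 0.1478] [229 230 232]
140 [0.5022 0.216  0.1516] [230 231 232]
160 [0.5008 0.2048 0.1511] [229 232 233]
180 [0.4995 0.1944 0.1565] [229 231 232]
200 [0.4981 0.1835 0.1588] [228 230 231]
220 [0.4967 0.173  0.1624] [255 186  94]
240 [0.4953 0.1621 0.165 ] [255 188  92]
```

The grip slackened once and the blade drooped by about 0.2 rad, but it is held again and the cover is at about 1.2 rad. I'll keep pushing.

```bash

python3 -m creep '[{"ax":0,"ay":0,"az":0,"x":0.6,"y":0,"z":-0.15,"grip":0},{"ax":0,"ay":0,"az":0,"x":0.6,"y":0,"z":-0.15,"grip":0},{"ax":0,"ay":0,"az":0,"x":0.6,"y":0,"z":-0.1,"grip":0},{"ax":0,"ay":0,"az":0,"x":0.6,"y":0,"z":0,"grip":0},{"ax":0,"ay":0,"az":0,"x":0.6,"y":0,"z":0,"grip":0}]' 60|sed -n 2,6p
python3 -m creep '[{"ax":0,"ay":0,"az":0,"x":0.6,"y":0,"z":0,"grip":0},{"ax":0,"ay":0,"az":0,"x":0.6,"y":0,"z":0,"grip":0},{"ax":0,"ay":0,"az":0,"x":0.6,"y":0,"z":0.1,"grip":0},{"ax":0,"ay":0,"az":0,"x":0.6,"y":0,"z":0.1,"grip":0},{"ax":0,"ay":0,"az":0,"x":0.6,"y":0,"z":0.1,"grip":0}]' 60|sed -n 2,6p
python3 -m creep '[{"ax":0,"ay":0,"az":0,"x":0.5,"y":0,"z":0.1,"grip":0},{"ax":0,"ay":0,"az":0,"x":0.5,"y":0,"z":0.1,"grip":0},{"ax":0,"ay":0,"az":0,"x":0,"y":0,"z":0,"grip":0}]' 60|sed -n 2,6p
python3 - <<'E'
from h import *
f=frame('wrist'); P=cloud(f); save(f,'w8.png')
for v in range(20,250,20): print(v,P[v,318].round(4), f['color'][v,318])
E
```

```text
tool_pos: [0.4989, 0.1887, 0.1361]
tool_rot: [3.141, -0.0, 1.444]
wrist_force: [0.5, -2.3, -0.0]
grip_width: 0.0129
grasp_force: 60.0
tool_pos: [0.5026, 0.2184, 0.1329]
tool_rot: [3.142, -0.0, 1.444]
wrist_force: [-0.3, -0.2, -0.1]
grip_width: 0.0132
grasp_force: 60.0
tool_pos: [0.5034, 0.2269, 0.1305]
tool_rot: [-3.141, 0.002, 1.444]
wrist_force: [-0.2, -3.5, 0.4]
grip_width: 0.013
grasp_force: 60.0
20 [0.5175 0.337  0.1774] [ 39  76 139]
40 [0.5168 0.3324 0.1621] [ 42  74 136]
60 [0.516  0.3265 0.1425] [ 52  78 138]
80 [0.5147 0.316  0.1446] [228 229 230]
100 [0.5134 0.3055 0.145 ] [230 231 233]
120 [0.512  0.2948 0.1468] [230 231 233]
140 [0.5106 0.284  0.1482] [231 232 233]
160 [0.5092 0.2732 0.1511] [232 233 233]
180 [0.5079 0.2628 0.1559] [226 227 229]
200 [0.5065 0.2516 0.1569] [225 226 227]
220 [0.5052 0.2414 0.1615] [255 187  97]
240 [0.5038 0.2306 0.1639] [255 189 100]
```

View pics/w8.png

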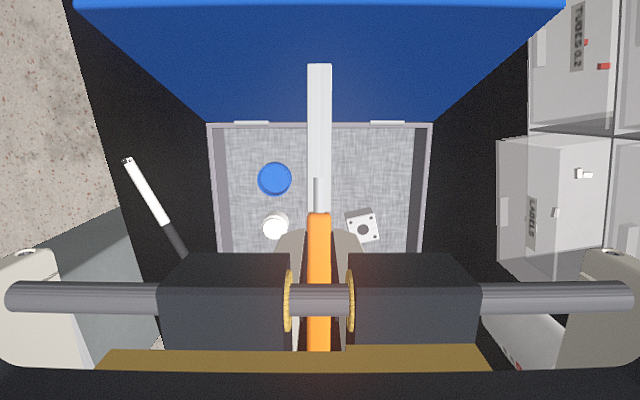

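Wrist view: the cover stands near 1.86 rad. Inside are the blue cap (274,178), white collar (275,227) and metal block (362,226); the bung's place (360,178) is empty. I'll locate them from this frame, back the spatula off and lay it down.

```bash
python3 - <<'E'
from h import *
f=frame('wrist'); P=cloud(f); H,S,V=cv2.split(cv2.cvtColor(f['color'],cv2.COLOR_RGB2HSV))
def blob(name,m,z,x0,x1,y0,y1):
    q=np.zeros_like(H); q[y0:y1,x0:x1]=m[y0:y1,x0:x1]
    c=max(cv2.findContours(q,0,cv2.CHAIN_APPROX_NONE)[0],key=cv2.contourArea)
    w=onplane(f,c.reshape(-1,2),z)[:,:2].astype(np.float32); print(name,cv2.minEnclosingCircle(w),cv2.minAreaRect(w),'depth z',np.median(P[q>0][:,2]).round(4))
blob('cap',((H>95)&(H<125)&(S>120)).astype(np.uint8),.018,250,300,150,205)
zz=P[...,2]
blob('collar',((zz>.022)&(zz<.032)).astype(np.uint8),.026,255,292,205,250)
blob('block',((zz>.023)&(zz<.033)).astype(np.uint8),.028,340,385,200,250)
m=((zz>.036)&(zz<.048)).astype(np.uint8); 
for u in (222,430): 
  pass
E
python3 -m creep '[{"ax":0,"ay":0,"az":0,"x":-4,"y":0,"z":0,"grip":0},{"ax":0,"ay":0,"az":0,"x":-4,"y":0,"z":0,"grip":0},{"ax":0,"ay":0,"az":0,"x":-4,"y":0,"z":0,"grip":0},{"ax":0,"ay":0,"az":0,"x":-4,"y":0,"z":0,"grip":0},{"ax":0,"ay":0,"az":0,"x":-4,"y":0,"z":0,"grip":0}]' 60|sed -n 2,6p
python3 -m creep '[{"ax":0,"ay":0,"az":0,"x":-3.6,"y":0,"z":0,"grip":0},{"ax":0,"ay":0,"az":0,"x":0,"y":0,"z":4,"grip":0},{"ax":0,"ay":0,"az":0,"x":0,"y":0,"z":4,"grip":0},{"ax":0,"ay":0,"az":0,"x":0,"y":0,"z":3.5,"grip":0},{"ax":0,"ay":0,"az":0,"x":0,"y":0,"z":0,"grip":0}]' 60|sed -n 2,6p
python3 -m creep '[{"ax":0,"ay":0.1,"az":0,"x":0,"y":0,"z":0,"grip":0},{"ax":0,"ay":0.1,"az":0,"x":0,"y":0,"z":0,"grip":0},{"ax":0,"ay":0,"az":0,"x":0,"y":0,"z":0,"grip":0}]' 60|sed -n 2,6p
python3 - <<'E'
from h import *
f=frame('wrist'); P=cloud(f)
for v in range(60,250,20): print(v,P[v,318].round(4), f['color'][v,318])
E
```

```text
cap ((0.45996642112731934, 0.2409365177154541), 0.017922326922416687) ((0.45945075154304504, 0.24040526151657104), (0.034202419221401215, 0.03347594663500786), 81.35186767578125) depth z 0.0056
collar ((0.45279383659362793, 0.19220969080924988), 0.012520793825387955) ((0.4526142477989197, 0.19201338291168213), (0.023080118000507355, 0.022592853754758835), 71.09439086914062) depth z 0.025
block ((0.5423822999000549, 0.18132828176021576), 0.020511483773589134) ((0.5425249934196472, 0.18136316537857056), (0.0297256913036108, 0.031147735193371773), 6.843530654907227) depth z 0.0272
tool_pos: [0.4784, 0.0282, 0.1311]
tool_rot: [3.141, -0.001, 1.445]
wrist_force: [0.0, 0.2, -1.4]
grip_width: 0.0132
grasp_force: 60.0
tool_pos: [0.4717, -0.0065, 0.0112]
tool_rot: [-3.135, 0.001, 1.443]
wrist_force: [-0.3, -0.9, 0.3]
grip_width: 0.013
grasp_force: 60.0
tool_pos: [0.4731, -0.0116, 0.0151]
tool_rot: [-3.137, -0.136, 1.434]
wrist_force: [0.0, -0.5, -0.7]
grip_width: 0.0127
grasp_force: 60.0
60 [ 4.879e-01  9.760e-02 -3.000e-04] [42 42 44]
80 [0.485  0.075  0.0393] [219 220 221]
100 [0.4835 0.064  0.0404] [221 224 224]
120 [0.482  0.0533 0.0397] [223 224 225]
140 [0.4805 0.0423 0.0403] [224 225 226]
160 [0.479  0.0312 0.0407] [223 223 225]
180 [0.4775 0.0202 0.044 ] [223 223 226]
200 [0.476 0.009 0.044] [222 223 225]
220 [ 0.4746 -0.0013  0.0493] [255 179  82]
240 [ 0.473  -0.0128  0.0482] [255 179  83]
```

```bash

python3 -m creep '[{"ax":0,"ay":0,"az":0,"x":-0.2,"y":0,"z":1.2,"grip":0},{"ax":0,"ay":0,"az":0,"x":-0.2,"y":0,"z":1.2,"grip":0},{"ax":0,"ay":0,"az":0,"x":-0.1,"y":0,"z":0.6,"grip":0},{"ax":0,"ay":0,"az":0,"x":0,"y":0,"z":0,"grip":0}]' 60|sed -n 2,6p
python3 - <<'E'
from h import *
f=frame('wrist'); P=cloud(f)
for v in range(60,250,20): print(v,P[v,318].round(4), f['color'][v,318])
E
```

```text
tool_pos: [0.4727, -0.0067, -0.0163]
tool_rot: [-3.136, -0.133, 1.445]
wrist_force: [-0.2, -0.1, -0.5]
grip_width: 0.0131
grasp_force: 60.0
60 [ 0.4853  0.0937 -0.002 ] [43 42 46]
80 [0.4837 0.0803 0.0069] [221 222 223]
100 [0.4823 0.0695 0.0069] [223 225 226]
120 [0.4809 0.0584 0.0079] [222 224 225]
140 [0.4795 0.0473 0.0099] [225 226 227]
160 [0.4781 0.0363 0.0096] [224 225 226]
180 [0.4768 0.0253 0.0127] [223 224 227]
200 [0.4754 0.0143 0.014 ] [224 224 226]
220 [0.4741 0.0036 0.017 ] [255 180  84]
240 [ 0.4727 -0.0076  0.0175] [255 181  84]
```

```bash

python3 -m creep '[{"ax":0,"ay":0,"az":0,"x":0,"y":0,"z":0,"grip":50},{"ax":0,"ay":0,"az":0,"x":0,"y":0,"z":0,"grip":50},{"ax":0,"ay":0,"az":0,"x":0,"y":0,"z":0,"grip":50},{"ax":0,"ay":0,"az":0,"x":0,"y":0,"z":-1,"grip":50},{"ax":0,"ay":0,"az":0,"x":0,"y":0,"z":-4,"grip":50}]' 20|sed -n 2,6p
python3 -m creep '[{"ax":0,"ay":0,"az":0,"x":0,"y":0,"z":-4,"grip":60},{"ax":0,"ay":-0.067,"az":0,"x":0,"y":0,"z":-4,"grip":60},{"ax":0,"ay":-0.067,"az":0,"x":0,"y":0,"z":-4,"grip":60},{"ax":0,"ay":0,"az":0,"x":0,"y":0,"z":-2,"grip":60},{"ax":0,"ay":0,"az":0,"x":0,"y":0,"z":0,"grip":60}]'|sed -n 1,6p
python3 - <<'E'
from h import *
delta([0.4597,0.2390,-.019],82.9)
import pickle
f=pickle.load(open('top0.pkl','rb'))
P=cloud(f); ca=np.array([.4805,-.2285]); X=np.array([np.cos(-.101),np.sin(-.101)]); Y=np.array([-X[1],X[0]])
print('post',onplane(f,[[380.3,194.9]],.089))
for u,v in((350.1,204.9),(374.6,207.2)):
    p=onplane(f,[[u,v]],.042)[0]; print('jaw cal xy',(p[:2]-ca)@X,(p[:2]-ca)@Y)
d=P[...,:2]-ca; cx=d@X; cy=d@Y
for x in np.arange(-.05,.061,.01):
    print(x.round(2),[ (np.median(P[...,2][(abs(cx-x)<.005)&(abs(cy-y)<.006)])).round(3) for y in (-.1,-.02,0,.02,.045,.057)])
g=frame('top'); hsv=cv2.cvtColor(g['color'],cv2.COLOR_RGB2HSV); H,S,V=cv2.split(hsv); m=((H>5)&(H<20)&(S>180)&(V>120)).astype(np.uint8); m[:180]=0; m[235:]=0;m[:,:265]=0;m[:,325:]=0
c=cv2.findContours(m,0,2)[0]
if c: 
  w=onplane(g,max(c,key=cv2.contourArea).reshape(-1,2),.012)[:,:2].astype(np.float32); print('handle',cv2.minAreaRect(w), np.percentile(cloud(g)[m>0][:,2],[10,50,90]))
E
```

```text
tool_pos: [0.47, -0.0134, 0.0303]
tool_rot: [-3.129, -0.134, 1.444]
wrist_force: [0.4, 0.1, 0.5]
grip_width: 0.0416
grasp_force: 0.0
t: 17.07
tool_pos: [0.4735, -0.0252, 0.169]
tool_rot: [3.14, -0.014, 1.449]
wrist_force: [1.7, -0.7, -0.5]
grip_width: 0.0558
grasp_force: 0.0
pos [ 0.4735 -0.0252  0.169 ] rot [ 3.14  -0.014  1.449] d cm [25.8  -4.6  19.15] az 0.002 
post [[ 0.516935  -0.2569943  0.089    ]]
jaw cal xy 0.0004371171469217143 0.05694921233805235
jaw cal xy 0.0025916497903412405 -0.018051028235430314
-0.05 [np.float64(0.024), np.float64(0.037), np.float64(0.023), np.float64(0.023), np.float64(0.022), np.float64(0.039)]
-0.04 [np.float64(0.023), np.float64(0.042), np.float64(0.023), np.float64(0.023), np.float64(0.022), np.float64(0.041)]
-0.03 [np.float64(0.021), np.float64(0.042), np.float64(0.022), np.float64(0.022), np.float64(0.024), np.float64(0.042)]
-0.02 [np.float64(0.022), np.float64(0.042), np.float64(0.022), np.float64(0.025), np.float64(0.023), np.float64(0.042)]
-0.01 [np.float64(0.022), np.float64(0.041), np.float64(0.022), np.float64(0.024), np.float64(0.02
[... 159 characters left out ...]
0.021), np.float64(0.041), np.float64(0.022), np.float64(0.023), np.float64(0.021), np.float64(0.043)]
0.02 [np.float64(0.022), np.float64(0.04), np.float64(0.021), np.float64(0.022), np.float64(0.023), np.float64(0.042)]
0.03 [np.float64(0.023), np.float64(0.04), np.float64(0.024), np.float64(0.023), np.float64(0.021), np.float64(0.041)]
0.04 [np.float64(0.023), np.float64(0.076), np.float64(0.026), np.float64(0.023), np.float64(0.025), np.float64(0.041)]
0.05 [np.float64(0.023), np.float64(0.035), np.float64(0.023), np.float64(0.022), np.float64(0.023), np.float64(0.039)]
0.06 [np.float64(0.003), np.float64(0.019), np.float64(0.008), np.float64(0.017), np.float64(0.019), np.float64(0.019)]
```

```bash

python3 -m creep '[{"ax":0,"ay":0,"az":0,"x":3.7,"y":-0.66,"z":0,"grip":60},{"ax":0,"ay":0,"az":0,"x":3.7,"y":-0.66,"z":0,"grip":60},{"ax":0,"ay":0,"az":0,"x":3.7,"y":-0.66,"z":0,"grip":60},{"ax":0,"ay":0,"az":0,"x":3.7,"y":-0.66,"z":0,"grip":60},{"ax":0,"ay":0,"az":0,"x":3.7,"y":-0.66,"z":0,"grip":60}]' 20|sed -n 2,2p
python3 -m creep '[{"ax":0,"ay":0,"az":0,"x":3.6,"y":-0.66,"z":0,"grip":60},{"ax":0,"ay":0,"az":0,"x":3.6,"y":-0.66,"z":0,"grip":60},{"ax":0,"ay":0,"az":0,"x":0,"y":0,"z":0,"grip":60},{"ax":0,"ay":0,"az":0,"x":0,"y":0,"z":0,"grip":60}]' 20|sed -n 2,4p
python3 - <<'E'
from h import *
delta([0.4597,0.2390,-.019],82.9)
f=frame('wrist'); P=cloud(f); H,S,V=cv2.split(cv2.cvtColor(f['color'],cv2.COLOR_RGB2HSV)); save(f,'w9.png')
m=((H>95)&(H<125)&(S>120)&(P[...,2]<.03)).astype(np.uint8)
for c in cv2.findContours(m,0,2)[0]:
    if cv2.contourArea(c)>200:
        w=onplane(f,c.reshape(-1,2),.018)[:,:2].astype(np.float32); print(cv2.minEnclosingCircle(w),cv2.boundingRect(c))
E
```

```text
tool_pos: [0.4606, 0.1614, 0.166]
tool_pos: [0.4566, 0.2349, 0.1666]
tool_rot: [-3.134, -0.011, 1.448]
wrist_force: [-0.9, 0.0, -0.1]
pos [0.4566 0.2349 0.1666] rot [-3.134 -0.011  1.448] d cm [ 0.23  0.41 18.56] az 0.002 
((0.4591034948825836, 0.24064603447914124), 0.017259642481803894) (307, 162, 30, 30)
```

```bash

python3 -m creep '[{"ax":0,"ay":0.01,"az":0,"x":0.35,"y":0.35,"z":4,"grip":60},{"ax":-0.007,"ay":0,"az":0,"x":0,"y":0,"z":4,"grip":60},{"ax":0,"ay":0,"az":0,"x":0,"y":0,"z":4,"grip":60},{"ax":0,"ay":0,"az":0,"x":0,"y":0,"z":2.5,"grip":60},{"ax":0,"ay":0,"az":0,"x":0,"y":0,"z":0,"grip":60}]' 20|sed -n 2,4p
python3 -m creep '[{"ax":0,"ay":0,"az":0,"x":0,"y":0,"z":1,"grip":60},{"ax":0,"ay":0,"az":0,"x":0,"y":0,"z":1,"grip":60},{"ax":0,"ay":0,"az":0,"x":0,"y":0,"z":1,"grip":60},{"ax":0,"ay":0,"az":0,"x":0,"y":0,"z":0,"grip":60}]' 20|sed -n 2,4p
python3 - <<'E'
from h import *
delta([0.459,0.2395,-.019],82.9)
E
```

```text
tool_pos: [0.4591, 0.2358, 0.0187]
tool_rot: [-3.136, -0.017, 1.442]
wrist_force: [-0.7, -0.5, -0.0]
tool_pos: [0.4616, 0.2401, -0.0074]
tool_rot: [3.141, -0.022, 1.445]
wrist_force: [-1.6, 0.1, 0.2]
pos [ 0.4616  0.2401 -0.0074] rot [ 3.141 -0.022  1.445] d cm [-0.12 -0.25  1.16] az -0.002
```

```bash

python3 -m creep '[{"ax":0,"ay":-0.02,"az":0,"x":0,"y":-0.25,"z":0.6,"grip":60},{"ax":0,"ay":0,"az":0,"x":0,"y":0,"z":0.5,"grip":60},{"ax":0,"ay":0,"az":0,"x":0,"y":0,"z":0,"grip":0},{"ax":0,"ay":0,"az":0,"x":0,"y":0,"z":0,"grip":0},{"ax":0,"ay":0,"az":0,"x":0,"y":0,"z":0,"grip":0}]' 15|sed -n 2,6p
python3 -m creep '[{"ax":0,"ay":0,"az":0,"x":0,"y":0,"z":0,"grip":0},{"ax":0,"ay":0,"az":0,"x":0,"y":0,"z":0,"grip":0}]' 15|sed -n 2,6p
```

```text
tool_pos: [0.4593, 0.2408, -0.0174]
tool_rot: [3.14, -0.003, 1.445]
wrist_force: [0.3, 0.3, -0.3]
grip_width: 0.0401
grasp_force: 0.0
tool_pos: [0.4593, 0.2407, -0.0174]
tool_rot: [3.14, -0.003, 1.445]
wrist_force: [0.8, -1.0, 2.9]
grip_width: 0.033
grasp_force: 15.0
```

```bash

python3 -m creep '[{"ax":0,"ay":0,"az":0,"x":0,"y":0,"z":-2,"grip":0},{"ax":0,"ay":0,"az":0,"x":0,"y":0,"z":-3,"grip":0},{"ax":0,"ay":0,"az":0,"x":0,"y":0,"z":-3,"grip":0},{"ax":0,"ay":0,"az":0,"x":-2,"y":0.3,"z":0,"grip":0},{"ax":0,"ay":0,"az":0,"x":-3.95,"y":0.65,"z":0,"grip":0}]' 20|sed -n 2,6p
python3 -m creep '[{"ax":0,"ay":0,"az":0,"x":-3.95,"y":0.65,"z":0,"grip":0},{"ax":0,"ay":0,"az":0,"x":-3.95,"y":0.65,"z":0,"grip":0},{"ax":0,"ay":0,"az":0,"x":-3.95,"y":0.65,"z":0,"grip":0},{"ax":0,"ay":0,"az":0,"x":-3.95,"y":0.65,"z":0,"grip":0},{"ax":0,"ay":0,"az":0,"x":-3.95,"y":0.65,"z":0,"grip":0}]' 20|sed -n 2,6p
python3 -m creep '[{"ax":0,"ay":0,"az":0,"x":-3.95,"y":0.65,"z":0,"grip":0},{"ax":0,"ay":0,"az":0,"x":-3.95,"y":0.65,"z":0,"grip":0},{"ax":0,"ay":0,"az":0,"x":-3.95,"y":0.65,"z":0,"grip":0},{"ax":0,"ay":0,"az":0,"x":-2,"y":0.3,"z":0,"grip":0},{"ax":0,"ay":0,"az":0,"x":0,"y":0,"z":0,"grip":0}]' 20|sed -n 2,6p
python3 - <<'E'
from h import *
delta([0.4752,-.2018,.002],84.2)
f=frame('wrist'); save(f,'w10.png'); P=cloud(f)
for v in range(20,260,15): print(v,P[v,318].round(4), f['color'][v,318])
E
```

```text
tool_pos: [0.4623, 0.185, 0.0638]
tool_rot: [3.137, -0.007, 1.452]
wrist_force: [1.5, 0.1, -0.1]
grip_width: 0.0327
grasp_force: 20.0
tool_pos: [0.4683, -0.0215, 0.0619]
tool_rot: [3.14, -0.002, 1.445]
wrist_force: [-0.6, -0.2, 0.0]
grip_width: 0.033
grasp_force: 20.0
tool_pos: [0.4732, -0.1656, 0.0617]
tool_rot: [3.139, -0.0, 1.438]
wrist_force: [-0.3, 1.0, 0.1]
grip_width: 0.0331
grasp_force: 20.0
pos [ 0.4732 -0.1656  0.0617] rot [ 3.139 -0.     1.438] d cm [-3.56  0.66  5.97] az -0.032 
20 [ 4.918e-01 -2.620e-02 -4.000e-04] [56 38 33]
35 [ 0.4905 -0.0364 -0.0013] [47 31 28]
50 [ 4.89e-01 -4.71e-02 -3.00e-04] [45 31 33]
65 [ 0.4876 -0.0577 -0.0008] [46 33 34]
80 [ 0.4862 -0.0685 -0.0021] [40 35 33]
95 [ 4.846e-01 -7.990e-02 -2.000e-04] [40 31 32]
110 [ 0.4831 -0.0912 -0.0007] [43 40 38]
125 [ 4.816e-01 -1.028e-01  3.000e-04] [46 46 50]
140 [ 0.4802 -0.113   0.022 ] [170 175 175]
155 [ 0.4787 -0.1242  0.0213] [183 187 186]
170 [ 0.4771 -0.1355  0.0215] [182 188 187]
185 [ 0.4755 -0.1474  0.0203] [185 189 190]
200 [ 0.474  -0.1592  0.0211] [183 187 189]
215 [ 0.4753 -0.1487  0.0912] [ 62  93 154]
230 [ 0.4737 -0.1604  0.0838] [ 77 145 235]
245 [ 0.4725 -0.1698  0.084 ] [ 76 145 233]
```

View pics/w10.png

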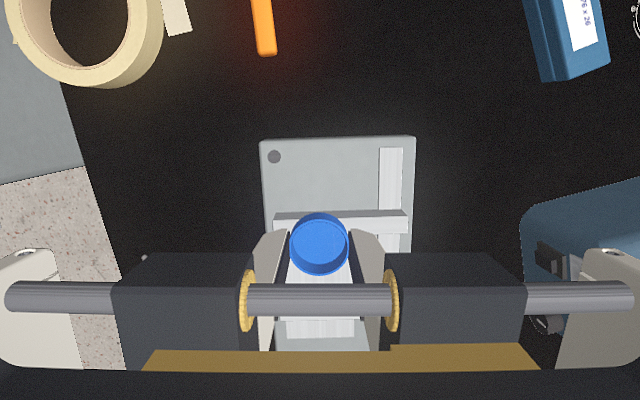

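Wrist view: the cap is held upright at (318,243), with the fixed jaw under it at (340,220). I'll lower it onto the bed.

```bash

python3 -m creep '[{"ax":0,"ay":0,"az":-0.032,"x":-3.56,"y":0.6,"z":0,"grip":0},{"ax":0,"ay":0,"az":0,"x":0,"y":0,"z":0,"grip":0},{"ax":0,"ay":0,"az":0,"x":0,"y":0,"z":2.5,"grip":0},{"ax":0,"ay":0,"az":0,"x":0,"y":0,"z":2.4,"grip":0},{"ax":0,"ay":0,"az":0,"x":0,"y":0,"z":0,"grip":0}]' 20|sed -n 2,6p
python3 - <<'E'
from h import *
delta([0.4752,-.2018,.0016],84.2)
E
```

```text
tool_pos: [0.4741, -0.1942, 0.0097]
tool_rot: [-3.14, -0.003, 1.479]
wrist_force: [0.7, 0.1, -0.6]
grip_width: 0.0335
grasp_force: 20.0
pos [ 0.4741 -0.1942  0.0097] rot [-3.140e+00 -3.000e-03  1.479e+00] d cm [-0.75  0.19  0.81] az 0.009
```

```bash

python3 -m creep '[{"ax":0,"ay":0,"az":0,"x":-0.7,"y":0.1,"z":0,"grip":0},{"ax":0,"ay":0,"az":0,"x":0,"y":0,"z":0.4,"grip":0},{"ax":0,"ay":0,"az":0,"x":0,"y":0,"z":0.4,"grip":0},{"ax":0,"ay":0,"az":0,"x":0,"y":0,"z":0,"grip":0}]' 20|sed -n 2,6p
python3 -m creep '[{"ax":0,"ay":0,"az":0,"x":0,"y":0,"z":0,"grip":52},{"ax":0,"ay":0,"az":0,"x":0,"y":0,"z":0,"grip":52},{"ax":0,"ay":0,"az":0,"x":0,"y":0,"z":0,"grip":52},{"ax":0,"ay":0,"az":0,"x":0,"y":0,"z":-3,"grip":52},{"ax":0,"ay":0,"az":0,"x":0,"y":0,"z":-4,"grip":52}]' 20|sed -n 2,6p
python3 -m creep '[{"ax":0,"ay":0,"az":0,"x":-2,"y":0,"z":-3,"grip":0},{"ax":0,"ay":0,"az":0,"x":-4,"y":0,"z":0,"grip":0},{"ax":0,"ay":0,"az":0,"x":-4,"y":0,"z":0,"grip":0},{"ax":0,"ay":0,"az":0,"x":-2,"y":0,"z":0,"grip":0},{"ax":0,"ay":0,"az":0,"x":0,"y":0,"z":0,"grip":0}]' 20|sed -n 1,6p
python3 - <<'E'
from h import *
f=frame('wrist'); save(f,'w11.png'); P=cloud(f); z=P[...,2]
m=((z>.078)&(z<.098)).astype(np.uint8); m[230:]=0
for c in cv2.findContours(m,0,2)[0]:
    if cv2.contourArea(c)>30: print('post?',cv2.boundingRect(c),np.median(P[cv2.drawContours(np.zeros_like(m),[c],-1,1,-1)>0],0).round(4))
delta([.515,-.30,.03],84.2)
E
```

```text
tool_pos: [0.476, -0.2024, 0.005]
tool_rot: [3.139, -0.002, 1.478]
wrist_force: [-0.1, 0.5, 5.9]
grip_width: 0.0334
grasp_force: 20.0
tool_pos: [0.4735, -0.2022, 0.0728]
tool_rot: [-3.137, -0.004, 1.478]
wrist_force: [0.7, -0.1, -0.2]
grip_width: 0.0483
grasp_force: 0.0
t: 22.13
tool_pos: [0.4628, -0.3282, 0.1047]
tool_rot: [3.139, 0.001, 1.471]
wrist_force: [0.1, 0.0, 0.2]
grip_width: 0.0195
grasp_force: 0.0
post? (381, 104, 24, 23) [ 0.5187 -0.2623  0.0882]
post? (587, 0, 53, 141) [ 0.6776 -0.2439  0.079 ]
pos [ 0.4632 -0.325   0.1042] rot [ 3.140e+00 -1.000e-03  1.473e+00] d cm [2.99 4.9  7.43] az 0.004
```

View pics/w11.png

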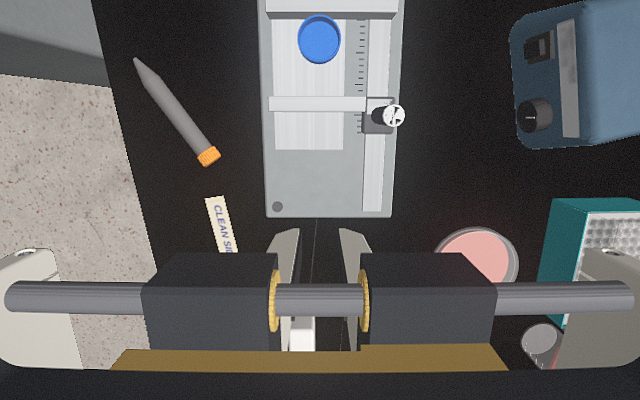

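Wrist view: the cap stands free on the bed at (320,38), moving jaw at row 103, post top at (393,115). I'll push the post gently from behind with shut fingers.

```bash

python3 -m creep '[{"ax":0,"ay":0,"az":0,"x":1.3,"y":2.45,"z":0,"grip":0},{"ax":0,"ay":0,"az":0,"x":1.3,"y":2.45,"z":0,"grip":0},{"ax":0,"ay":0,"az":0,"x":0,"y":0,"z":3.5,"grip":0},{"ax":0,"ay":0,"az":0,"x":0,"y":0,"z":3.9,"grip":0},{"ax":0,"ay":0,"az":0,"x":0,"y":0,"z":0,"grip":0}]' 20|sed -n 2,6p
python3 -m creep '[{"ax":0,"ay":0,"az":0,"x":0.8,"y":0,"z":0,"grip":0},{"ax":0,"ay":0,"az":0,"x":0.8,"y":0,"z":0,"grip":0},{"ax":0,"ay":0,"az":0,"x":0.4,"y":0,"z":0,"grip":0},{"ax":0,"ay":0,"az":0,"x":0,"y":0,"z":0,"grip":0}]' 20|sed -n 2,6p
python3 -m creep '[{"ax":0,"ay":0,"az":0,"x":0.4,"y":0,"z":0,"grip":0},{"ax":0,"ay":0,"az":0,"x":0.4,"y":0,"z":0,"grip":0},{"ax":0,"ay":0,"az":0,"x":0.4,"y":0,"z":0,"grip":0},{"ax":0,"ay":0,"az":0,"x":0,"y":0,"z":0,"grip":0}]' 20|sed -n 2,6p
python3 - <<'E'
from h import *
f=frame('wrist'); P=cloud(f); z=P[...,2]; save(f,'w12.png')
m=((z>.07)&(z<.098)).astype(np.uint8); m[230:]=0; m[:,450:]=0
for c in cv2.findContours(m,0,2)[0]:
    if cv2.contourArea(c)>30: print('post?',cv2.boundingRect(c),np.median(P[cv2.drawContours(np.zeros_like(m),[c],-1,1,-1)>0],0).round(4))
H,S,V=cv2.split(cv2.cvtColor(f['color'],cv2.COLOR_RGB2HSV)); m=((H>95)&(H<125)&(S>120)&(z<.05)&(z>.02)).astype(np.uint8); m[:,450:]=0
for c in cv2.findContours(m,0,2)[0]:
    if cv2.contourArea(c)>200: print(cv2.minEnclosingCircle(onplane(f,c.reshape(-1,2),.036)[:,:2].astype(np.float32)))
E
```

```text
tool_pos: [0.5128, -0.2968, 0.0244]
tool_rot: [-3.134, -0.007, 1.481]
wrist_force: [-0.6, 0.9, -0.1]
grip_width: 0.0006
grasp_force: 0.0
tool_pos: [0.5185, -0.2797, 0.0322]
tool_rot: [3.138, -0.002, 1.479]
wrist_force: [0.1, 0.4, -0.7]
grip_width: 0.0005
grasp_force: 0.0
tool_pos: [0.5188, -0.2687, 0.0307]
tool_rot: [3.139, -0.002, 1.478]
wrist_force: [0.1, 1.1, -0.0]
grip_width: 0.0005
grasp_force: 0.1
post? (305, 211, 28, 19) [ 0.5208 -0.2475  0.0834]
((0.4774703085422516, -0.19912776350975037), 0.017872054129838943)
```

```bash

python3 -m creep '[{"ax":0,"ay":0,"az":0,"x":0.4,"y":0,"z":0,"grip":0},{"ax":0,"ay":0,"az":0,"x":0.4,"y":0,"z":0,"grip":0},{"ax":0,"ay":0,"az":0,"x":0.3,"y":0,"z":0,"grip":0},{"ax":0,"ay":0,"az":0,"x":0.1,"y":0,"z":0,"grip":0},{"ax":0,"ay":0,"az":0,"x":0,"y":0,"z":0,"grip":0}]' 20|sed -n 2,4p
python3 -m creep '[{"ax":0,"ay":0,"az":0,"x":0.1,"y":0,"z":0,"grip":0},{"ax":0,"ay":0,"az":0,"x":0,"y":0,"z":0,"grip":0}]' 20|sed -n 2,4p
python3 -m creep '[{"ax":0,"ay":0,"az":0,"x":0.1,"y":0,"z":0,"grip":0},{"ax":0,"ay":0,"az":0,"x":0,"y":0,"z":0,"grip":0}]' 20|sed -n 2,4p
python3 -m creep '[{"ax":0,"ay":0,"az":0,"x":0.1,"y":0,"z":0,"grip":0},{"ax":0,"ay":0,"az":0,"x":0,"y":0,"z":0,"grip":0}]' 20|sed -n 2,4p
python3 - <<'E'
from h import *
s=r.read_state(); print(s['wrist_force'],s['moment'])
f=frame('wrist'); P=cloud(f); z=P[...,2]; save(f,'w13.png')
m=((z>.07)&(z<.098)).astype(np.uint8); m[230:]=0; m[:,450:]=0
for c in cv2.findContours(m,0,2)[0]:
    if cv2.contourArea(c)>30: print('post?',cv2.boundingRect(c),np.median(P[cv2.drawContours(np.zeros_like(m),[c],-1,1,-1)>0],0).round(4))
H,S,V=cv2.split(cv2.cvtColor(f['color'],cv2.COLOR_RGB2HSV)); m=((H>95)&(H<125)&(S>120)&(z<.05)&(z>.02)).astype(np.uint8); m[:,450:]=0
for c in cv2.findContours(m,0,2)[0]:
    if cv2.contourArea(c)>200: print(cv2.minEnclosingCircle(onplane(f,c.reshape(-1,2),.036)[:,:2].astype(np.float32)))
E
```

```text
tool_pos: [0.5196, -0.2567, 0.0301]
tool_rot: [3.141, -0.003, 1.478]
wrist_force: [-0.2, -1.1, -0.8]
tool_pos: [0.5195, -0.2562, 0.0301]
tool_rot: [3.141, -0.002, 1.477]
wrist_force: [0.7, -0.7, 0.5]
tool_pos: [0.5196, -0.2553, 0.0301]
tool_rot: [3.141, -0.002, 1.477]
wrist_force: [1.1, -1.7, -0.1]
tool_pos: [0.5197, -0.2542, 0.0301]
tool_rot: [3.141, -0.002, 1.477]
wrist_force: [1.6, -1.9, -1.5]
[ 1.5827204  -1.92121333 -1.45695463] [-0.54241863 -0.0720153   0.01949095]
post? (306, 211, 28, 19) [ 0.5222 -0.233   0.0832]
((0.4773734211921692, -0.1983102709054947), 0.01801673136651516)
```

```bash

python3 -m creep '[{"ax":0,"ay":0,"az":0,"x":0.1,"y":0,"z":0,"grip":0},{"ax":0,"ay":0,"az":0,"x":0.1,"y":0,"z":0,"grip":0},{"ax":0,"ay":0,"az":0,"x":0,"y":0,"z":0,"grip":0}]' 20|sed -n 2,4p
python3 -m creep '[{"ax":0,"ay":0,"az":0,"x":0.1,"y":0,"z":0,"grip":0},{"ax":0,"ay":0,"az":0,"x":0.05,"y":0,"z":0,"grip":0},{"ax":0,"ay":0,"az":0,"x":0,"y":0,"z":0,"grip":0}]' 20|sed -n 2,4p
python3 -m creep '[{"ax":0,"ay":0,"az":0,"x":0.05,"y":0,"z":0,"grip":0},{"ax":0,"ay":0,"az":0,"x":0.05,"y":0,"z":0,"grip":0},{"ax":0,"ay":0,"az":0,"x":0,"y":0,"z":0,"grip":0}]' 20|sed -n 2,4p
python3 - <<'E'
from h import *
s=r.read_state(); print(s['wrist_force'],s['moment'])
f=frame('wrist'); P=cloud(f); z=P[...,2]; save(f,'w14.png')
H,S,V=cv2.split(cv2.cvtColor(f['color'],cv2.COLOR_RGB2HSV)); m=((H>95)&(H<125)&(S>120)&(z<.05)&(z>.02)).astype(np.uint8); m[:,450:]=0
for c in cv2.findContours(m,0,2)[0]:
    if cv2.contourArea(c)>200: print(cv2.minEnclosingCircle(onplane(f,c.reshape(-1,2),.036)[:,:2].astype(np.float32)))
cv2.imwrite('pics/w14c.png',cv2.resize(cv2.cvtColor(f['color'][90:260,160:400],cv2.COLOR_RGB2BGR),None,fx=3,fy=3))
E
```

```text
tool_pos: [0.52, -0.252, 0.0301]
tool_rot: [3.141, -0.002, 1.478]
wrist_force: [-0.2, -1.8, -1.1]
tool_pos: [0.5201, -0.2508, 0.0302]
tool_rot: [3.14, -0.002, 1.477]
wrist_force: [-0.0, -0.9, -1.7]
tool_pos: [0.5202, -0.2502, 0.0302]
tool_rot: [3.14, -0.002, 1.477]
wrist_force: [0.3, -3.7, -2.7]
[ 0.27922593 -3.71110777 -2.74670455] [-0.99801781 -0.08453763 -0.022304  ]
((0.4776093065738678, -0.19846495985984802), 0.01804250478744507)
```

View pics/w14c.png

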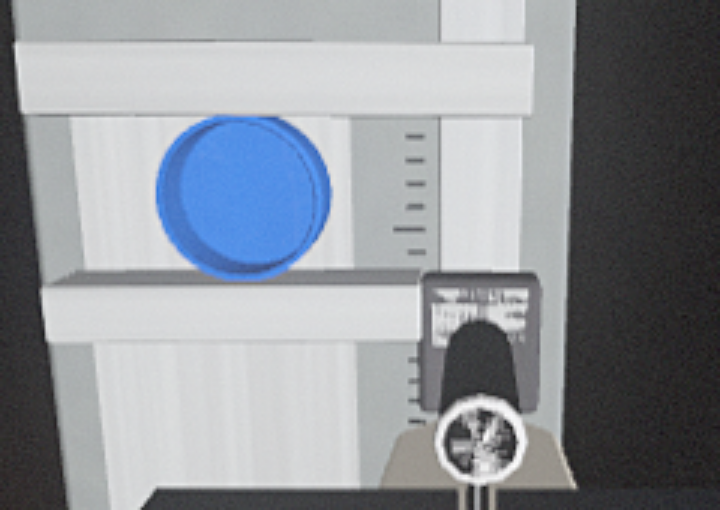

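The crop shows the cap touching the fixed jaw (top) and meeting the moving jaw below it, with the jaw square. The moment has risen from 0.54 to 1.0, so contact has begun. I'll press slightly more and pause.

```bash

python3 -m creep '[{"ax":0,"ay":0,"az":0,"x":0.05,"y":0,"z":0,"grip":0},{"ax":0,"ay":0,"az":0,"x":0,"y":0,"z":0,"grip":0},{"ax":0,"ay":0,"az":0,"x":0,"y":0,"z":0,"grip":0}]' 20|sed -n 2,4p
python3 -c "
from h import *
s=r.read_state(); print(s['wrist_force'],s['moment'])"
python3 -m creep '[{"ax":0,"ay":0,"az":0,"x":0.05,"y":0,"z":0,"grip":0},{"ax":0,"ay":0,"az":0,"x":0,"y":0,"z":0,"grip":0},{"ax":0,"ay":0,"az":0,"x":0,"y":0,"z":0,"grip":0}]' 20|sed -n 2,4p
python3 -c "
from h import *
s=r.read_state(); print(s['wrist_force'],s['moment'])"
```

```text
tool_pos: [0.5202, -0.2499, 0.0302]
tool_rot: [3.14, -0.002, 1.477]
wrist_force: [1.2, -5.4, -3.2]
[ 1.22647689 -5.3602642  -3.22188457] [-1.32605706 -0.07322126 -0.04207464]
tool_pos: [0.5202, -0.2497, 0.0302]
tool_rot: [3.14, -0.001, 1.477]
wrist_force: [-0.0, -6.0, -3.0]
[-0.0405233  -6.02455137 -2.95730915] [-1.45321352 -0.00358532 -0.03560334]
```

Pressing about 4 N on the cap (6 N minus 2 N friction). I'll hold a second, then go over the post and open the jaw from the other side.

```bash

python3 -m creep '[{"ax":0,"ay":0,"az":0,"x":0,"y":0,"z":0,"grip":0},{"ax":0,"ay":0,"az":0,"x":0,"y":0,"z":0,"grip":0},{"ax":0,"ay":0,"az":0,"x":0,"y":0,"z":0,"grip":0},{"ax":0,"ay":0,"az":0,"x":0,"y":0,"z":0,"grip":0},{"ax":0,"ay":0,"az":0,"x":0,"y":0,"z":0,"grip":0}]' |sed -n 4p
python3 -m creep '[{"ax":0,"ay":0,"az":0,"x":0,"y":0,"z":0,"grip":0},{"ax":0,"ay":0,"az":0,"x":0,"y":0,"z":0,"grip":0},{"ax":0,"ay":0,"az":0,"x":0,"y":0,"z":0,"grip":0},{"ax":0,"ay":0,"az":0,"x":0,"y":0,"z":0,"grip":0},{"ax":0,"ay":0,"az":0,"x":0,"y":0,"z":0,"grip":0}]' |sed -n 4p
python3 -m creep '[{"ax":0,"ay":0,"az":0,"x":0,"y":0,"z":0,"grip":0},{"ax":0,"ay":0,"az":0,"x":-0.5,"y":0,"z":0,"grip":0},{"ax":0,"ay":0,"az":0,"x":-0.5,"y":0,"z":-3,"grip":0},{"ax":0,"ay":0,"az":0,"x":0,"y":0,"z":-3,"grip":0},{"ax":0,"ay":0,"az":0,"x":0,"y":0,"z":0,"grip":0}]' |sed -n 2,4p
python3 -m creep '[{"ax":0,"ay":0,"az":0,"x":2.5,"y":0,"z":0,"grip":0},{"ax":0,"ay":0,"az":0,"x":2.5,"y":0,"z":0,"grip":0},{"ax":0,"ay":0,"az":0,"x":0,"y":0,"z":0,"grip":0},{"ax":0,"ay":0,"az":0,"x":0,"y":0,"z":3,"grip":0},{"ax":0,"ay":0,"az":0,"x":0,"y":0,"z":2.8,"grip":0}]' |sed -n 2,4p
python3 -m creep '[{"ax":0,"ay":0,"az":0,"x":0,"y":0,"z":0,"grip":0},{"ax":0,"ay":0,"az":0,"x":-0.5,"y":0,"z":0,"grip":0},{"ax":0,"ay":0,"az":0,"x":-0.5,"y":0,"z":0,"grip":0},{"ax":0,"ay":0,"az":0,"x":-0.5,"y":0,"z":0,"grip":0}]' |sed -n 2,4p
python3 -m creep '[{"ax":0,"ay":0,"az":0,"x":-0.5,"y":0,"z":0,"grip":0},{"ax":0,"ay":0,"az":0,"x":-0.5,"y":0,"z":0,"grip":0},{"ax":0,"ay":0,"az":0,"x":-0.5,"y":0,"z":0,"grip":0},{"ax":0,"ay":0,"az":0,"x":-0.5,"y":0,"z":0,"grip":0}]' |sed -n 2,4p
```

```text
wrist_force: [0.5, -5.5, -3.0]
wrist_force: [-0.1, -5.2, -3.1]
tool_pos: [0.521, -0.2595, 0.0944]
tool_rot: [3.136, -0.002, 1.477]
wrist_force: [-0.3, -0.1, -0.6]
tool_pos: [0.5252, -0.208, 0.0328]
tool_rot: [3.137, -0.003, 1.479]
wrist_force: [-0.2, -0.3, -0.5]
tool_pos: [0.5229, -0.2244, 0.0334]
tool_rot: [3.14, -0.002, 1.477]
wrist_force: [-1.3, 2.0, -0.6]
tool_pos: [0.521, -0.2445, 0.0329]
tool_rot: [3.139, -0.002, 1.477]
wrist_force: [0.5, 2.9, 1.7]
```

```bash

python3 -m creep '[{"ax":0,"ay":0,"az":0,"x":0.5,"y":0,"z":-2,"grip":0},{"ax":0,"ay":0,"az":0,"x":0,"y":0,"z":-4,"grip":52},{"ax":0,"ay":0,"az":0,"x":1.8,"y":-2.4,"z":0,"grip":52},{"ax":0,"ay":0,"az":0,"x":1.8,"y":-2.4,"z":0,"grip":52},{"ax":0,"ay":0,"az":0,"x":0,"y":0,"z":0,"grip":52}]' 15|sed -n 2,4p
python3 - <<'E'
from h import *
f=frame('wrist'); P=cloud(f); z=P[...,2]; save(f,'w15.png')
H,S,V=cv2.split(cv2.cvtColor(f['color'],cv2.COLOR_RGB2HSV)); m=((H>95)&(H<125)&(S>120)&(z<.05)&(z>.02)).astype(np.uint8); m[:,450:]=0
for c in cv2.findContours(m,0,2)[0]:
    if cv2.contourArea(c)>100: print(cv2.minEnclosingCircle(onplane(f,c.reshape(-1,2),.036)[:,:2].astype(np.float32)),cv2.boundingRect(c))
delta([.4776,-.1985,.004],84.2)
E
```

```text
tool_pos: [0.4723, -0.1962, 0.0928]
tool_rot: [-3.14, -0.004, 1.478]
wrist_force: [-0.6, 0.7, 0.0]
((0.47626617550849915, -0.1980227380990982), 0.01749306544661522) (304, 188, 40, 36)
pos [ 0.4747 -0.1978  0.0928] rot [ 3.141e+00 -3.000e-03  1.478e+00] d cm [-0.07  0.29  8.88] az 0.009
```

```bash

python3 -m creep '[{"ax":0,"ay":0,"az":0,"x":0,"y":0.2,"z":3,"grip":52},{"ax":0,"ay":0,"az":0,"x":0,"y":0,"z":3,"grip":52},{"ax":0,"ay":0,"az":0,"x":0,"y":0,"z":2,"grip":52},{"ax":0,"ay":0,"az":0,"x":0,"y":0,"z":0.6,"grip":52},{"ax":0,"ay":0,"az":0,"x":0,"y":0,"z":0,"grip":52}]' 15|sed -n 2,4p
python3 -m creep '[{"ax":0,"ay":0,"az":0,"x":0,"y":0,"z":0.3,"grip":52},{"ax":0,"ay":0,"az":0,"x":0,"y":0,"z":0.2,"grip":52},{"ax":0,"ay":0,"az":0,"x":0,"y":0,"z":0,"grip":52}]' 15|sed -n 2,4p
```

```text
tool_pos: [0.4784, -0.1993, 0.0048]
tool_rot: [-3.14, -0.002, 1.477]
wrist_force: [-0.7, -0.8, -0.7]
tool_pos: [0.4794, -0.1991, 0.0019]
tool_rot: [3.139, -0.002, 1.477]
wrist_force: [-0.3, 0.4, -0.8]
```

```bash

python3 -m creep '[{"ax":0,"ay":0,"az":0,"x":0,"y":0,"z":0,"grip":0},{"ax":0,"ay":0,"az":0,"x":0,"y":0,"z":0,"grip":0},{"ax":0,"ay":0,"az":0,"x":0,"y":0,"z":0,"grip":0},{"ax":0,"ay":0,"az":0,"x":0,"y":0,"z":0,"grip":0},{"ax":0,"ay":0,"az":0,"x":0,"y":0,"z":0,"grip":0}]' 20|sed -n 2,6p
python3 -m creep '[{"ax":0,"ay":0,"az":0,"x":0,"y":0,"z":-2.5,"grip":0},{"ax":0,"ay":0,"az":0,"x":0,"y":0,"z":-3,"grip":0},{"ax":0,"ay":0,"az":0,"x":0,"y":0,"z":-2.5,"grip":0},{"ax":0,"ay":0,"az":0,"x":2,"y":-0.28,"z":0,"grip":0},{"ax":0,"ay":0,"az":0,"x":3.9,"y":-0.55,"z":0,"grip":0}]' 20|sed -n 2,6p
python3 -m creep '[{"ax":0,"ay":0,"az":0,"x":3.9,"y":-0.55,"z":0,"grip":0},{"ax":0,"ay":0,"az":0,"x":3.9,"y":-0.55,"z":0,"grip":0},{"ax":0,"ay":0,"az":0,"x":3.9,"y":-0.55,"z":0,"grip":0},{"ax":0,"ay":0,"az":0,"x":3.9,"y":-0.55,"z":0,"grip":0},{"ax":0,"ay":0,"az":0,"x":3.9,"y":-0.55,"z":0,"grip":0}]' 20|sed -n 2,6p
python3 -m creep '[{"ax":0,"ay":0,"az":0,"x":3.9,"y":-0.55,"z":0,"grip":0},{"ax":0,"ay":0,"az":0,"x":3.9,"y":-0.55,"z":0,"grip":0},{"ax":0,"ay":0,"az":0,"x":3.9,"y":-0.55,"z":0,"grip":0},{"ax":0,"ay":0,"az":0,"x":2,"y":-0.3,"z":0,"grip":0},{"ax":0,"ay":0,"az":0,"x":0,"y":0,"z":0,"grip":0}]' 20|sed -n 2,6p
python3 - <<'E'
from h import *
delta([.459,.239,-.015],83)
E
```

```text
tool_pos: [0.479, -0.1987, 0.0017]
tool_rot: [3.14, -0.002, 1.477]
wrist_force: [-0.7, -0.2, 5.8]
grip_width: 0.0328
grasp_force: 20.0
tool_pos: [0.4774, -0.143, 0.0832]
tool_rot: [3.135, -0.0, 1.471]
wrist_force: [0.7, 0.7, -0.0]
grip_width: 0.0329
grasp_force: 20.0
tool_pos: [0.4664, 0.0592, 0.0819]
tool_rot: [3.14, -0.002, 1.477]
wrist_force: [1.1, 0.1, -0.4]
grip_width: 0.033
grasp_force: 20.0
tool_pos: [0.4596, 0.2015, 0.082]
tool_rot: [3.14, -0.005, 1.485]
wrist_force: [-0.2, -0.0, 0.6]
grip_width: 0.0331
grasp_force: 20.0
pos [0.4596 0.2015 0.082 ] rot [ 3.14  -0.005  1.485] d cm [ 3.69 -0.4   9.71] az 0.036
```

```bash

python3 -m creep '[{"ax":0,"ay":0,"az":0.03,"x":3.6,"y":-0.4,"z":0,"grip":0},{"ax":0,"ay":0,"az":0,"x":0,"y":0,"z":0,"grip":0},{"ax":0,"ay":0,"az":0,"x":0,"y":0,"z":3,"grip":0},{"ax":0,"ay":0,"az":0,"x":0,"y":0,"z":3,"grip":0},{"ax":0,"ay":0,"az":0,"x":0,"y":0,"z":0,"grip":0}]' 20|sed -n 2,4p
python3 -m creep '[{"ax":0,"ay":0,"az":0,"x":0,"y":0,"z":2,"grip":0},{"ax":0,"ay":0,"az":0,"x":0,"y":0,"z":1,"grip":0},{"ax":0,"ay":0,"az":0,"x":0,"y":0,"z":0.5,"grip":0},{"ax":0,"ay":0,"az":0,"x":0,"y":0,"z":0,"grip":0}]' 20|sed -n 2,6p
```

```text
tool_pos: [0.4576, 0.2304, 0.0186]
tool_rot: [-3.138, 0.001, 1.448]
wrist_force: [-0.7, -1.0, 0.2]
tool_pos: [0.4595, 0.2314, -0.013]
tool_rot: [3.141, -0.002, 1.447]
wrist_force: [-0.1, -0.2, -0.8]
grip_width: 0.0329
grasp_force: 20.0
```

```bash

python3 -m creep '[{"ax":0,"ay":0,"az":0,"x":0,"y":0,"z":0.3,"grip":0},{"ax":0,"ay":0,"az":0,"x":0,"y":0,"z":0,"grip":53},{"ax":0,"ay":0,"az":0,"x":0,"y":0,"z":0,"grip":53},{"ax":0,"ay":0,"az":0,"x":0,"y":0,"z":0,"grip":53},{"ax":0,"ay":0,"az":0,"x":0,"y":0,"z":-1,"grip":53}]' 20|sed -n 2,4p
python3 -m creep '[{"ax":0,"ay":0,"az":0,"x":0,"y":0,"z":-3,"grip":53},{"ax":0,"ay":0,"az":0,"x":0,"y":0,"z":-4,"grip":53},{"ax":0,"ay":0,"az":0,"x":0,"y":0,"z":-4,"grip":53},{"ax":0,"ay":0,"az":-0.12,"x":-2,"y":4,"z":0,"grip":53},{"ax":0,"ay":0,"az":-0.12,"x":-2,"y":4,"z":0,"grip":53}]' 20|sed -n 2,4p
python3 -m creep '[{"ax":0,"ay":0,"az":0,"x":0,"y":0,"z":0,"grip":53}]' 20|sed -n 1,4p
python3 - <<'E'
from h import *
delta([.5425,.1814,-.015],96.84)
f=frame('wrist'); P=cloud(f); z=P[...,2]; save(f,'w16.png'); H,S,V=cv2.split(cv2.cvtColor(f['color'],cv2.COLOR_RGB2HSV))
m=((z>.022)&(z<.034)).astype(np.uint8)
for c in cv2.findContours(m,0,2)[0]:
    if cv2.contourArea(c)>250:
        w=onplane(f,c.reshape(-1,2),.028)[:,:2].astype(np.float32); print(cv2.boundingRect(c),cv2.minAreaRect(w))
E
```

```text
tool_pos: [0.4591, 0.2318, -0.0062]
tool_rot: [-3.141, -0.001, 1.448]
wrist_force: [0.5, -0.4, -0.7]
tool_pos: [0.531, 0.1933, 0.1083]
tool_rot: [3.136, -0.004, 1.701]
wrist_force: [1.3, -0.4, -0.0]
t: 32.38
tool_pos: [0.5389, 0.1856, 0.1071]
tool_rot: [3.131, -0.001, 1.689]
wrist_force: [1.3, -0.2, -0.1]
pos [0.5389 0.1856 0.1071] rot [ 3.131e+00 -1.000e-03  1.689e+00] d cm [-0.47  0.18 12.21] az -0.001 
(276, 233, 85, 24) ((0.5452845096588135, 0.1363956481218338), (0.007658777758479118, 0.0835157260298729), 83.28661346435547)
(305, 185, 33, 32) ((0.5425722599029541, 0.18119509518146515), (0.029503267258405685, 0.029486479237675667), 6.552055835723877)
(211, 166, 27, 25) ((0.4532894194126129, 0.19205711781978607), (0.02298707887530327, 0.022043023258447647), 10.95732593536377)
(462, 144, 38, 108) ((0.687193751335144, 0.19908620417118073), (0.01730697974562645, 0.1038939356803894), 2.2675554752349854)
(159, 44, 253, 191) ((0.5017954707145691, 0.21333631873130798), (0.15002469718456268, 0.19949111342430115), 82.92927551269531)
(533, 0, 40, 137) ((0.7195258736610413, 0.3174787759780884), (0.018713453784585, 0.11089761555194855), 2.2824981212615967)
```

View pics/w16.png

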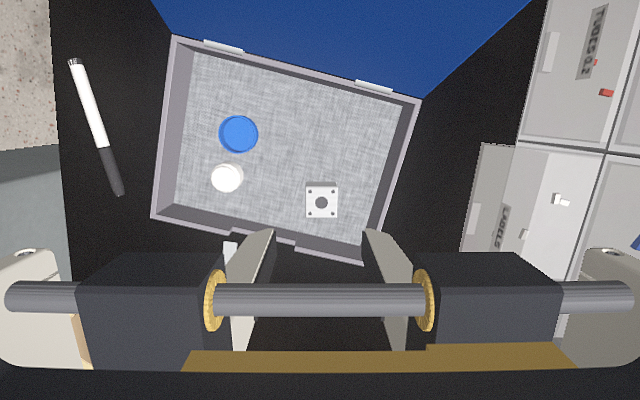

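Wrist view: the cap is back upright at (238,133), collar (227,178), block (321,202) square to the tool. I'll descend on the block.

```bash

python3 -m creep '[{"ax":0,"ay":0,"az":0,"x":-0.45,"y":0.18,"z":3,"grip":53},{"ax":0,"ay":0,"az":0,"x":0,"y":0,"z":4,"grip":53},{"ax":0,"ay":0,"az":0,"x":0,"y":0,"z":3,"grip":53},{"ax":0,"ay":0,"az":0,"x":0,"y":0,"z":1,"grip":53},{"ax":0,"ay":0,"az":0,"x":0,"y":0,"z":1,"grip":53}]' 20|sed -n 2,4p
python3 -m creep '[{"ax":0,"ay":0,"az":0,"x":0,"y":0,"z":0.3,"grip":53},{"ax":0,"ay":0,"az":0,"x":0,"y":0,"z":0,"grip":0},{"ax":0,"ay":0,"az":0,"x":0,"y":0,"z":0,"grip":0},{"ax":0,"ay":0,"az":0,"x":0,"y":0,"z":0,"grip":0},{"ax":0,"ay":0,"az":0,"x":0,"y":0,"z":0,"grip":0}]' 20|sed -n 2,6p
python3 -m creep '[{"ax":0,"ay":0,"az":0,"x":0,"y":0,"z":0,"grip":0},{"ax":0,"ay":0,"az":0,"x":0,"y":0,"z":0,"grip":0}]' 20|sed -n 2,6p
```

```text
tool_pos: [0.5326, 0.1859, -0.0166]
tool_rot: [-3.141, -0.001, 1.687]
wrist_force: [0.8, 0.5, -0.2]
tool_pos: [0.5346, 0.1863, -0.0175]
tool_rot: [3.138, -0.003, 1.687]
wrist_force: [-0.3, -0.8, 5.1]
grip_width: 0.0298
grasp_force: 20.0
tool_pos: [0.5346, 0.1864, -0.0175]
tool_rot: [3.138, -0.003, 1.687]
wrist_force: [-0.1, 0.1, 7.9]
grip_width: 0.0298
grasp_force: 20.0
```

```bash

python3 -m creep '[{"ax":0,"ay":0,"az":0,"x":0,"y":0,"z":-2.5,"grip":0},{"ax":0,"ay":0,"az":0,"x":0,"y":0,"z":-3,"grip":0},{"ax":0,"ay":0,"az":0,"x":0,"y":0,"z":-2.5,"grip":0},{"ax":0,"ay":0,"az":0.108,"x":0,"y":0,"z":0,"grip":0},{"ax":0,"ay":0,"az":0.108,"x":0,"y":0,"z":0,"grip":0}]' 20|sed -n 2,6p
python3 -m creep '[{"ax":0,"ay":0,"az":0,"x":-2,"y":-0.1,"z":0,"grip":0},{"ax":0,"ay":0,"az":0,"x":-3.9,"y":-0.2,"z":0,"grip":0},{"ax":0,"ay":0,"az":0,"x":-3.9,"y":-0.2,"z":0,"grip":0},{"ax":0,"ay":0,"az":0,"x":-3.9,"y":-0.2,"z":0,"grip":0},{"ax":0,"ay":0,"az":0,"x":-3.9,"y":-0.2,"z":0,"grip":0}]' 20|sed -n 2,2p
python3 -m creep '[{"ax":0,"ay":0,"az":0,"x":-3.9,"y":-0.2,"z":0,"grip":0},{"ax":0,"ay":0,"az":0,"x":-3.9,"y":-0.2,"z":0,"grip":0},{"ax":0,"ay":0,"az":0,"x":-3.9,"y":-0.2,"z":0,"grip":0},{"ax":0,"ay":0,"az":0,"x":-3.9,"y":-0.2,"z":0,"grip":0},{"ax":0,"ay":0,"az":0,"x":-3.9,"y":-0.2,"z":0,"grip":0}]' 20|sed -n 2,4p
python3 -m creep '[{"ax":0,"ay":0,"az":0,"x":0,"y":0,"z":0,"grip":0},{"ax":0,"ay":0,"az":0,"x":0,"y":0,"z":0,"grip":0}]' 20|sed -n 2,6p
python3 - <<'E'
from h import *
delta([.4757,-.197,.0015],84.2)
E
```

```text
tool_pos: [0.5348, 0.1862, 0.0636]
tool_rot: [3.137, -0.005, 1.466]
wrist_force: [0.1, 0.8, -0.7]
grip_width: 0.0302
grasp_force: 20.0
tool_pos: [0.5068, 0.0102, 0.0613]
tool_pos: [0.4775, -0.1833, 0.0609]
tool_rot: [3.14, -0.002, 1.471]
wrist_force: [0.8, -0.3, -1.4]
tool_pos: [0.4772, -0.1845, 0.0608]
tool_rot: [3.14, -0.001, 1.465]
wrist_force: [0.4, 1.6, -0.4]
grip_width: 0.0297
grasp_force: 20.0
pos [ 0.4772 -0.1845  0.0608] rot [ 3.140e+00 -1.000e-03  1.465e+00] d cm [-1.27 -0.03  5.93] az -0.004
```

```bash

python3 -m creep '[{"ax":0,"ay":0,"az":0,"x":-1.3,"y":0,"z":0,"grip":0},{"ax":0,"ay":0,"az":0,"x":0,"y":0,"z":0,"grip":0},{"ax":0,"ay":0,"az":0,"x":0,"y":0,"z":2.5,"grip":0},{"ax":0,"ay":0,"az":0,"x":0,"y":0,"z":2.4,"grip":0},{"ax":0,"ay":0,"az":0,"x":0,"y":0,"z":0,"grip":0}]' 20|sed -n 2,6p
python3 -m creep '[{"ax":0,"ay":0,"az":0,"x":0,"y":0,"z":0.4,"grip":0},{"ax":0,"ay":0,"az":0,"x":0,"y":0,"z":0.4,"grip":0},{"ax":0,"ay":0,"az":0,"x":0,"y":0,"z":0,"grip":0}]' 20|sed -n 2,6p
```

```text
tool_pos: [0.4758, -0.1919, 0.0086]
tool_rot: [-3.139, -0.004, 1.474]
wrist_force: [-0.6, 0.7, -0.9]
grip_width: 0.0299
grasp_force: 20.0
tool_pos: [0.4772, -0.1937, 0.0036]
tool_rot: [3.14, -0.002, 1.472]
wrist_force: [1.1, -0.8, -1.0]
grip_width: 0.0296
grasp_force: 20.0
```

```bash

python3 -m creep '[{"ax":0,"ay":0,"az":0,"x":0,"y":0,"z":0.2,"grip":0},{"ax":0,"ay":0,"az":0,"x":0,"y":0,"z":0,"grip":49},{"ax":0,"ay":0,"az":0,"x":0,"y":0,"z":0,"grip":49},{"ax":0,"ay":0,"az":0,"x":0,"y":0,"z":0,"grip":49},{"ax":0,"ay":0,"az":0,"x":0,"y":0,"z":-2,"grip":49}]' 20|sed -n 2,5p
python3 -m creep '[{"ax":0,"ay":0,"az":0,"x":0,"y":0,"z":-4,"grip":49},{"ax":0,"ay":0,"az":0,"x":0,"y":0,"z":-4,"grip":49},{"ax":0,"ay":0,"az":0,"x":-3,"y":1,"z":0,"grip":0},{"ax":0,"ay":0,"az":0,"x":-4,"y":1.5,"z":0,"grip":0},{"ax":0,"ay":0,"az":0,"x":-3,"y":1,"z":0,"grip":0}]' 20|sed -n 2,5p
python3 -m creep '[{"ax":0,"ay":0,"az":0,"x":0,"y":0,"z":0,"grip":0},{"ax":0,"ay":0,"az":0,"x":0,"y":0,"z":0,"grip":0}]' 20|sed -n 2,5p
python3 - <<'E'
from h import *
f=frame('wrist'); save(f,'w17.png'); P=cloud(f); z=P[...,2]
m=((z>.078)&(z<.098)).astype(np.uint8); m[230:]=0; m[:,450:]=0
for c in cv2.findContours(m,0,2)[0]:
    if cv2.contourArea(c)>30: print('post?',cv2.boundingRect(c),np.median(P[cv2.drawContours(np.zeros_like(m),[c],-1,1,-1)>0],0).round(4))
m=((z>.043)&(z<.05)).astype(np.uint8);m[230:]=0
for c in cv2.findContours(m,0,2)[0]:
    if cv2.contourArea(c)>100: w=onplane(f,c.reshape(-1,2),.046)[:,:2].astype(np.float32); print('block',cv2.boundingRect(c),cv2.minAreaRect(w))
delta([.5165,-.3,.03],84.2)
E
```

```text
tool_pos: [0.4756, -0.1939, 0.0195]
tool_rot: [-3.139, -0.003, 1.471]
wrist_force: [-0.6, -0.1, -0.1]
grip_width: 0.0453
tool_pos: [0.5026, -0.2988, 0.1029]
tool_rot: [3.137, -0.001, 1.472]
wrist_force: [1.3, 0.1, -0.1]
grip_width: 0.0301
tool_pos: [0.5009, -0.2985, 0.1012]
tool_rot: [3.14, -0.002, 1.468]
wrist_force: [-0.1, 0.4, -1.3]
grip_width: 0.0172
post? (329, 153, 22, 23) [ 0.5194 -0.2611  0.0882]
block (477, 105, 30, 69) ((0.6448245048522949, -0.26034486293792725), (0.023346489295363426, 0.05235591158270836), 7.068183898925781)
block (254, 64, 40, 42) ((0.47685596346855164, -0.20175591111183167), (0.029815860092639923, 0.029634172096848488), 83.88992309570312)
block (488, 49, 32, 36) ((0.6508899331092834, -0.2037518471479416), (0.032425858080387115, 0.008567223325371742), 50.62669372558594)
pos [ 0.5007 -0.2966  0.101 ] rot [ 3.141e+00 -3.000e-03  1.470e+00] d cm [-0.19  1.6   7.1 ] az 0.0
```

Block at (.477,-.202), square to the jaws. I'll close the jaw.

```bash

python3 -m creep '[{"ax":0,"ay":0,"az":0,"x":-0.2,"y":1.7,"z":0,"grip":0},{"ax":0,"ay":0,"az":0,"x":0,"y":0,"z":3.5,"grip":0},{"ax":0,"ay":0,"az":0,"x":0,"y":0,"z":3.6,"grip":0},{"ax":0,"ay":0,"az":0,"x":0.8,"y":0,"z":0,"grip":0},{"ax":0,"ay":0,"az":0,"x":0.6,"y":0,"z":0,"grip":0}]' 20|sed -n 2,4p
python3 -m creep '[{"ax":0,"ay":0,"az":0,"x":0.6,"y":0,"z":0,"grip":0},{"ax":0,"ay":0,"az":0,"x":0.4,"y":0,"z":0,"grip":0},{"ax":0,"ay":0,"az":0,"x":0.4,"y":0,"z":0,"grip":0},{"ax":0,"ay":0,"az":0,"x":0.4,"y":0,"z":0,"grip":0},{"ax":0,"ay":0,"az":0,"x":0.4,"y":0,"z":0,"grip":0}]' 20|sed -n 2,4p
python3 -m creep '[{"ax":0,"ay":0,"az":0,"x":0.4,"y":0,"z":0,"grip":0},{"ax":0,"ay":0,"az":0,"x":0.4,"y":0,"z":0,"grip":0},{"ax":0,"ay":0,"az":0,"x":0.2,"y":0,"z":0,"grip":0},{"ax":0,"ay":0,"az":0,"x":0,"y":0,"z":0,"grip":0}]' 20|sed -n 2,4p
python3 -c "
from h import *
s=r.read_state(); print(s['tool_pos'],s['wrist_force'],s['moment'])"
```

```text
tool_pos: [0.5179, -0.2834, 0.0289]
tool_rot: [-3.138, -0.005, 1.472]
wrist_force: [0.4, 0.4, -0.0]
tool_pos: [0.5225, -0.2644, 0.0315]
tool_rot: [3.138, -0.001, 1.471]
wrist_force: [-0.2, -2.6, 1.3]
tool_pos: [0.5228, -0.2535, 0.0302]
tool_rot: [3.14, -0.003, 1.472]
wrist_force: [0.1, -0.2, 0.3]
[ 0.5228221  -0.2534548   0.03021804] [ 0.05858535 -0.18355151  0.25948261] [-0.0993827   0.05338289 -0.01451241]
```

```bash

python3 -m creep '[{"ax":0,"ay":0,"az":0,"x":0.2,"y":0,"z":0,"grip":0},{"ax":0,"ay":0,"az":0,"x":0.1,"y":0,"z":0,"grip":0},{"ax":0,"ay":0,"az":0,"x":0,"y":0,"z":0,"grip":0}]' 20|sed -n 2,4p
python3 -m creep '[{"ax":0,"ay":0,"az":0,"x":0.1,"y":0,"z":0,"grip":0},{"ax":0,"ay":0,"az":0,"x":0.1,"y":0,"z":0,"grip":0},{"ax":0,"ay":0,"az":0,"x":0,"y":0,"z":0,"grip":0}]' 20|sed -n 2,4p
python3 -c "
from h import *
s=r.read_state(); print(s['tool_pos'],s['wrist_force'],s['moment'])"
python3 -m creep '[{"ax":0,"ay":0,"az":0,"x":0.1,"y":0,"z":0,"grip":0},{"ax":0,"ay":0,"az":0,"x":0,"y":0,"z":0,"grip":0},{"ax":0,"ay":0,"az":0,"x":0,"y":0,"z":0,"grip":0}]' 20|sed -n 2,4p
python3 - <<'E'
from h import *
s=r.read_state(); print(s['tool_pos'],s['wrist_force'],s['moment'])
f=frame('wrist'); save(f,'w18.png'); P=cloud(f); z=P[...,2]
m=((z>.0435)&(z<.05)).astype(np.uint8);m[230:]=0;m[:,:200]=0;m[:,420:]=0
for c in cv2.findContours(m,0,2)[0]:
    if cv2.contourArea(c)>100: w=onplane(f,c.reshape(-1,2),.046)[:,:2].astype(np.float32); print('block',cv2.boundingRect(c),cv2.minAreaRect(w))
E
```

```text
tool_pos: [0.5229, -0.2512, 0.0301]
tool_rot: [3.141, -0.002, 1.471]
wrist_force: [-0.3, -0.1, -0.0]
tool_pos: [0.5231, -0.2492, 0.0301]
tool_rot: [3.141, -0.002, 1.471]
wrist_force: [0.6, -1.8, -0.2]
[ 0.52312249 -0.24917393  0.0301235 ] [ 0.58800303 -1.81841388 -0.23478676] [-0.50109594  0.1089289   0.05190733]
tool_pos: [0.5232, -0.2481, 0.0301]
tool_rot: [3.141, -0.002, 1.472]
wrist_force: [-0.8, -1.6, -0.6]
[ 0.52320477 -0.24809924  0.03011875] [-0.79824721 -1.57095522 -0.56354529] [-0.49954769  0.08991112 -0.04390631]
block (205, 135, 54, 50) ((0.47795501351356506, -0.1973794847726822), (0.028516538441181183, 0.029573170468211174), 84.24673461914062)
```

```bash

python3 -m creep '[{"ax":0,"ay":0,"az":0,"x":0.1,"y":0,"z":0,"grip":0},{"ax":0,"ay":0,"az":0,"x":0.1,"y":0,"z":0,"grip":0},{"ax":0,"ay":0,"az":0,"x":0,"y":0,"z":0,"grip":0}]' 20|sed -n 2,4p
python3 -c "
from h import *
s=r.read_state(); print(s['tool_pos'],s['wrist_force'],s['moment'])"
python3 -m creep '[{"ax":0,"ay":0,"az":0,"x":0.1,"y":0,"z":0,"grip":0},{"ax":0,"ay":0,"az":0,"x":0,"y":0,"z":0,"grip":0},{"ax":0,"ay":0,"az":0,"x":0,"y":0,"z":0,"grip":0}]' 20|sed -n 2,4p
python3 -c "
from h import *
s=r.read_state(); print(s['tool_pos'],s['wrist_force'],s['moment'])"
python3 -m creep '[{"ax":0,"ay":0,"az":0,"x":0.05,"y":0,"z":0,"grip":0},{"ax":0,"ay":0,"az":0,"x":0,"y":0,"z":0,"grip":0},{"ax":0,"ay":0,"az":0,"x":0,"y":0,"z":0,"grip":0}]' 20|sed -n 2,4p
python3 -c "
from h import *
s=r.read_state(); print(s['tool_pos'],s['wrist_force'],s['moment'])"
```

```text
tool_pos: [0.5233, -0.2469, 0.0302]
tool_rot: [3.14, -0.001, 1.471]
wrist_force: [0.1, -4.3, -2.3]
[ 0.52332834 -0.24694568  0.0301662 ] [ 0.14480322 -4.26767488 -2.25754754] [-1.10778508  0.12423304  0.03341047]
tool_pos: [0.5234, -0.2467, 0.0302]
tool_rot: [3.14, -0.001, 1.47]
wrist_force: [0.4, -5.8, -2.3]
[ 0.52338412 -0.24666835  0.03021016] [ 0.40963951 -5.84000403 -2.26285568] [-1.66370306  0.09538136  0.01451767]
tool_pos: [0.5234, -0.2466, 0.0302]
tool_rot: [3.14, -0.0, 1.47]
wrist_force: [-0.0, -8.2, -2.0]
[ 0.52339777 -0.24657267  0.03020931] [-0.04304707 -8.20697199 -1.97511905] [-1.83735503  0.1982992   0.00968585]
```

Clamped at the expected spot for 30 mm, about 5 N on the block. I'll hold, then reopen.

```bash

python3 -m creep '[{"ax":0,"ay":0,"az":0,"x":0,"y":0,"z":0,"grip":0},{"ax":0,"ay":0,"az":0,"x":0,"y":0,"z":0,"grip":0},{"ax":0,"ay":0,"az":0,"x":0,"y":0,"z":0,"grip":0},{"ax":0,"ay":0,"az":0,"x":0,"y":0,"z":0,"grip":0},{"ax":0,"ay":0,"az":0,"x":0,"y":0,"z":0,"grip":0}]' |sed -n 4p
python3 -m creep '[{"ax":0,"ay":0,"az":0,"x":0,"y":0,"z":0,"grip":0},{"ax":0,"ay":0,"az":0,"x":0,"y":0,"z":0,"grip":0},{"ax":0,"ay":0,"az":0,"x":0,"y":0,"z":0,"grip":0},{"ax":0,"ay":0,"az":0,"x":0,"y":0,"z":0,"grip":0},{"ax":0,"ay":0,"az":0,"x":0,"y":0,"z":0,"grip":0}]' |sed -n 4p
python3 -m creep '[{"ax":0,"ay":0,"az":0,"x":0,"y":0,"z":0,"grip":0},{"ax":0,"ay":0,"az":0,"x":-0.5,"y":0,"z":0,"grip":0},{"ax":0,"ay":0,"az":0,"x":-0.5,"y":0,"z":-3,"grip":0},{"ax":0,"ay":0,"az":0,"x":0,"y":0,"z":-3,"grip":0},{"ax":0,"ay":0,"az":0,"x":0,"y":0,"z":0,"grip":0}]' |sed -n 2,4p
python3 -m creep '[{"ax":0,"ay":0,"az":0,"x":2.5,"y":0,"z":0,"grip":0},{"ax":0,"ay":0,"az":0,"x":2.5,"y":0,"z":0,"grip":0},{"ax":0,"ay":0,"az":0,"x":0,"y":0,"z":0,"grip":0},{"ax":0,"ay":0,"az":0,"x":0,"y":0,"z":3,"grip":0},{"ax":0,"ay":0,"az":0,"x":0,"y":0,"z":2.8,"grip":0}]' |sed -n 2,4p
python3 -m creep '[{"ax":0,"ay":0,"az":0,"x":0,"y":0,"z":0,"grip":0},{"ax":0,"ay":0,"az":0,"x":-0.5,"y":0,"z":0,"grip":0},{"ax":0,"ay":0,"az":0,"x":-0.5,"y":0,"z":0,"grip":0},{"ax":0,"ay":0,"az":0,"x":-0.5,"y":0,"z":0,"grip":0},{"ax":0,"ay":0,"az":0,"x":-0.5,"y":0,"z":0,"grip":0}]' |sed -n 2,4p
python3 -m creep '[{"ax":0,"ay":0,"az":0,"x":-0.5,"y":0,"z":0,"grip":0},{"ax":0,"ay":0,"az":0,"x":-0.5,"y":0,"z":0,"grip":0},{"ax":0,"ay":0,"az":0,"x":-0.5,"y":0,"z":0,"grip":0},{"ax":0,"ay":0,"az":0,"x":-0.5,"y":0,"z":0,"grip":0}]' |sed -n 2,4p
python3 -m creep '[{"ax":0,"ay":0,"az":0,"x":0.5,"y":0,"z":-2,"grip":0},{"ax":0,"ay":0,"az":0,"x":0,"y":0,"z":-4,"grip":50},{"ax":0,"ay":0,"az":0,"x":2,"y":-2.4,"z":0,"grip":50},{"ax":0,"ay":0,"az":0,"x":2,"y":-2.4,"z":0,"grip":50},{"ax":0,"ay":0,"az":0,"x":0,"y":0,"z":0,"grip":50}]' 20|sed -n 2,4p
python3 - <<'E'
from h import *
f=frame('wrist'); save(f,'w19.png'); P=cloud(f); z=P[...,2]
m=((z>.0435)&(z<.05)).astype(np.uint8);m[240:]=0;m[:,:250]=0;m[:,390:]=0
for c in cv2.findContours(m,0,2)[0]:
    if cv2.contourArea(c)>100: w=onplane(f,c.reshape(-1,2),.046)[:,:2].astype(np.float32); print('block',cv2.boundingRect(c),cv2.minAreaRect(w))
delta([.478,-.195,.0015],84.2)
E
```

```text
wrist_force: [-0.1, -8.2, -2.3]
wrist_force: [-0.3, -7.8, -1.7]
tool_pos: [0.5245, -0.2556, 0.0944]
tool_rot: [3.135, -0.001, 1.471]
wrist_force: [0.4, -0.9, 0.3]
tool_pos: [0.5289, -0.2041, 0.0327]
tool_rot: [3.137, -0.002, 1.473]
wrist_force: [0.3, -0.0, -0.8]
tool_pos: [0.5259, -0.2255, 0.0334]
tool_rot: [3.139, -0.002, 1.471]
wrist_force: [1.0, 2.0, -0.5]
tool_pos: [0.5239, -0.2454, 0.0327]
tool_rot: [3.14, -0.002, 1.471]
wrist_force: [0.7, 2.4, 1.7]
tool_pos: [0.4757, -0.1924, 0.0926]
tool_rot: [-3.139, -0.004, 1.473]
wrist_force: [-1.7, 0.3, 0.1]
block (303, 192, 37, 36) ((0.4774072468280792, -0.19590912759304047), (0.029761480167508125, 0.02952001616358757), 84.40476989746094)
pos [ 0.4781 -0.1942  0.0927] rot [-3.141e+00 -3.000e-03  1.473e+00] d cm [-0.11 -0.    9.12] az 0.003
```

```bash

python3 -m creep '[{"ax":0,"ay":0,"az":0,"x":-0.1,"y":0,"z":3,"grip":50},{"ax":0,"ay":0,"az":0,"x":0,"y":0,"z":3,"grip":50},{"ax":0,"ay":0,"az":0,"x":0,"y":0,"z":2,"grip":50},{"ax":0,"ay":0,"az":0,"x":0,"y":0,"z":1,"grip":50},{"ax":0,"ay":0,"az":0,"x":0,"y":0,"z":0,"grip":50}]' 20|sed -n 2,4p
python3 -m creep '[{"ax":0,"ay":0,"az":0,"x":0,"y":0,"z":0,"grip":0},{"ax":0,"ay":0,"az":0,"x":0,"y":0,"z":0,"grip":0},{"ax":0,"ay":0,"az":0,"x":0,"y":0,"z":0,"grip":0},{"ax":0,"ay":0,"az":0,"x":0,"y":0,"z":0,"grip":0},{"ax":0,"ay":0,"az":0,"x":0,"y":0,"z":0,"grip":0}]' 20|sed -n 2,6p
python3 -m creep '[{"ax":0,"ay":0,"az":0,"x":0,"y":0,"z":-2.5,"grip":0},{"ax":0,"ay":0,"az":0,"x":0,"y":0,"z":-3,"grip":0},{"ax":0,"ay":0,"az":0,"x":0,"y":0,"z":-2.5,"grip":0},{"ax":0,"ay":0,"az":0,"x":2,"y":0.11,"z":0,"grip":0},{"ax":0,"ay":0,"az":0,"x":3.85,"y":0.22,"z":0,"grip":0}]' 20|sed -n 2,6p
python3 -m creep '[{"ax":0,"ay":0,"az":0,"x":3.85,"y":0.22,"z":0,"grip":0},{"ax":0,"ay":0,"az":0,"x":3.85,"y":0.22,"z":0,"grip":0},{"ax":0,"ay":0,"az":0,"x":3.85,"y":0.22,"z":0,"grip":0},{"ax":0,"ay":0,"az":0,"x":3.85,"y":0.22,"z":0,"grip":0},{"ax":0,"ay":0,"az":0,"x":3.85,"y":0.22,"z":0,"grip":0}]' 20|sed -n 2,2p
python3 -m creep '[{"ax":0,"ay":0,"az":0,"x":3.85,"y":0.22,"z":0,"grip":0},{"ax":0,"ay":0,"az":0,"x":3.85,"y":0.22,"z":0,"grip":0},{"ax":0,"ay":0,"az":0,"x":3.85,"y":0.22,"z":0,"grip":0},{"ax":0,"ay":0,"az":0,"x":2,"y":0.1,"z":0,"grip":0},{"ax":0,"ay":0,"az":0,"x":0,"y":0,"z":0,"grip":0}]' 20|sed -n 2,6p
python3 - <<'E'
from h import *
delta([.538,.185,-.015],83)
E
```

```text
tool_pos: [0.4796, -0.1966, 0.0002]
tool_rot: [-3.14, -0.003, 1.471]
wrist_force: [-0.1, -0.2, -0.1]
tool_pos: [0.4809, -0.1966, 0.0033]
tool_rot: [3.139, -0.002, 1.471]
wrist_force: [-1.6, -0.5, 7.3]
grip_width: 0.0298
grasp_force: 20.0
tool_pos: [0.49, -0.1422, 0.0847]
tool_rot: [3.135, -0.0, 1.464]
wrist_force: [0.5, 1.1, -0.5]
grip_width: 0.0302
grasp_force: 20.0
tool_pos: [0.5193, 0.0541, 0.0834]
tool_pos: [0.5406, 0.1928, 0.0835]
tool_rot: [3.139, -0.005, 1.479]
wrist_force: [0.1, -0.7, -0.2]
grip_width: 0.0297
grasp_force: 20.0
pos [0.5406 0.1928 0.0835] rot [ 3.139 -0.005  1.479] d cm [-0.85 -0.2   9.84] az 0.03
```

```bash

python3 -m creep '[{"ax":0,"ay":0,"az":0.03,"x":-0.85,"y":-0.2,"z":3,"grip":0},{"ax":0,"ay":0,"az":0,"x":0,"y":0,"z":3,"grip":0},{"ax":0,"ay":0,"az":0,"x":0,"y":0,"z":2,"grip":0},{"ax":0,"ay":0,"az":0,"x":0,"y":0,"z":1,"grip":0},{"ax":0,"ay":0,"az":0,"x":0,"y":0,"z":0.6,"grip":0}]' 20|sed -n 2,6p
python3 -m creep '[{"ax":0,"ay":0,"az":0,"x":0,"y":0,"z":0,"grip":0},{"ax":0,"ay":0,"az":0,"x":0,"y":0,"z":0,"grip":49},{"ax":0,"ay":0,"az":0,"x":0,"y":0,"z":0,"grip":49},{"ax":0,"ay":0,"az":0,"x":0,"y":0,"z":0,"grip":49},{"ax":0,"ay":0,"az":0,"x":0,"y":0,"z":-1,"grip":49}]' 20|sed -n 2,4p
python3 -m creep '[{"ax":0,"ay":0,"az":0,"x":0,"y":0,"z":-3,"grip":49},{"ax":0,"ay":0,"az":0,"x":0,"y":0,"z":-4,"grip":49},{"ax":0,"ay":0,"az":0,"x":0,"y":0,"z":-4,"grip":49},{"ax":0,"ay":0,"az":0,"x":-0.15,"y":-4,"z":0,"grip":49},{"ax":0,"ay":0,"az":0,"x":-0.15,"y":-4,"z":0,"grip":49}]' 20|sed -n 2,4p
python3 -m creep '[{"ax":0,"ay":0,"az":0,"x":0,"y":0,"z":0,"grip":49},{"ax":0,"ay":0,"az":0,"x":0,"y":0,"z":0,"grip":49}]' 20|sed -n 1,4p
python3 - <<'E'
from h import *
delta([.4533,.192,-.013],83)
f=frame('wrist'); P=cloud(f); z=P[...,2]; save(f,'w20.png')
m=((z>.022)&(z<.034)).astype(np.uint8); m[235:]=0
for c in cv2.findContours(m,0,2)[0]:
    if 250<cv2.contourArea(c)<2500:
        w=onplane(f,c.reshape(-1,2),.027)[:,:2].astype(np.float32); print(cv2.boundingRect(c),cv2.minAreaRect(w))
E
```

```text
tool_pos: [0.537, 0.1773, -0.0138]
tool_rot: [-3.141, -0.001, 1.441]
wrist_force: [-0.7, 0.4, 0.4]
grip_width: 0.0298
grasp_force: 20.0
tool_pos: [0.5372, 0.178, -0.0029]
tool_rot: [3.141, -0.002, 1.441]
wrist_force: [-1.2, 1.2, 0.7]
tool_pos: [0.46, 0.1858, 0.1104]
tool_rot: [3.134, -0.007, 1.439]
wrist_force: [-0.5, 1.3, -0.5]
t: 45.67
tool_pos: [0.4559, 0.1855, 0.1086]
tool_rot: [3.141, -0.003, 1.443]
wrist_force: [0.9, 0.0, 0.4]
pos [0.4559 0.1855 0.1086] rot [ 3.141e+00 -3.000e-03  1.443e+00] d cm [ 0.57 -0.35 12.16] az -0.005 
(390, 176, 35, 33) ((0.5371085405349731, 0.17801007628440857), (0.030342943966388702, 0.03125536069273949), 82.63164520263672)
(300, 176, 27, 26) ((0.4519307315349579, 0.1921902447938919), (0.023733658716082573, 0.023477619513869286), 63.96097183227539)
(559, 89, 25, 146) ((0.6891818046569824, 0.1826184242963791), (0.01961514912545681, 0.13645394146442413), 1.8242707252502441)
(252, 70, 236, 165) ((0.5035181045532227, 0.21471741795539856), (0.14677928388118744, 0.20021934807300568), 82.65458679199219)
(603, 0, 24, 73) ((0.7222647666931152, 0.2915973365306854), (0.02026244066655636, 0.05915879085659981), 4.565083980560303)
```

```bash

python3 -m creep '[{"ax":0,"ay":0,"az":0,"x":0.57,"y":-0.35,"z":3,"grip":49},{"ax":0,"ay":0,"az":0,"x":0,"y":0,"z":4,"grip":49},{"ax":0,"ay":0,"az":0,"x":0,"y":0,"z":3,"grip":49},{"ax":0,"ay":0,"az":0,"x":0,"y":0,"z":1,"grip":49},{"ax":0,"ay":0,"az":0,"x":0,"y":0,"z":1,"grip":49}]' 20|sed -n 2,4p
python3 -m creep '[{"ax":0,"ay":0,"az":0,"x":0,"y":0,"z":0.2,"grip":49},{"ax":0,"ay":0,"az":0,"x":0,"y":0,"z":0,"grip":0},{"ax":0,"ay":0,"az":0,"x":0,"y":0,"z":0,"grip":0},{"ax":0,"ay":0,"az":0,"x":0,"y":0,"z":0,"grip":0},{"ax":0,"ay":0,"az":0,"x":0,"y":0,"z":0,"grip":0}]' 20|sed -n 2,6p
python3 -m creep '[{"ax":0,"ay":0,"az":0,"x":0,"y":0,"z":0,"grip":0},{"ax":0,"ay":0,"az":0,"x":0,"y":0,"z":0,"grip":0}]' 20|sed -n 2,6p
python3 -m creep '[{"ax":0,"ay":0,"az":0,"x":0,"y":0,"z":-2.5,"grip":0},{"ax":0,"ay":0,"az":0,"x":0,"y":0,"z":-3,"grip":0},{"ax":0,"ay":0,"az":0,"x":0,"y":0,"z":-2.5,"grip":0},{"ax":0,"ay":0,"az":0,"x":0,"y":0,"z":0,"grip":0}]' 20|sed -n 2,6p
python3 - <<'E'
from h import *
delta([.4765,-.198,.005],84.2)
E
```

```text
tool_pos: [0.4557, 0.191, -0.0141]
tool_rot: [-3.142, -0.001, 1.44]
wrist_force: [0.5, 0.9, -0.5]
tool_pos: [0.4558, 0.1918, -0.0138]
tool_rot: [3.139, -0.003, 1.441]
wrist_force: [-0.5, -1.7, 2.8]
grip_width: 0.0269
grasp_force: 20.0
tool_pos: [0.4558, 0.1919, -0.0139]
tool_rot: [3.139, -0.003, 1.441]
wrist_force: [0.1, -0.6, 8.4]
grip_width: 0.0267
grasp_force: 20.0
tool_pos: [0.4568, 0.1921, 0.0692]
tool_rot: [3.136, -0.006, 1.441]
wrist_force: [0.8, -0.5, 0.3]
grip_width: 0.0269
grasp_force: 20.0
pos [0.4568 0.1921 0.0692] rot [ 3.136 -0.006  1.441] d cm [-38.46   6.97   6.23] az -0.029
```

```bash

python3 -m creep '[{"ax":0,"ay":0,"az":0,"x":-2,"y":0.36,"z":0,"grip":0},{"ax":0,"ay":0,"az":0,"x":-3.85,"y":0.7,"z":0,"grip":0},{"ax":0,"ay":0,"az":0,"x":-3.85,"y":0.7,"z":0,"grip":0},{"ax":0,"ay":0,"az":0,"x":-3.85,"y":0.7,"z":0,"grip":0},{"ax":0,"ay":0,"az":0,"x":-3.85,"y":0.7,"z":0,"grip":0}]' 20|sed -n 2,2p
python3 -m creep '[{"ax":0,"ay":0,"az":0,"x":-3.85,"y":0.7,"z":0,"grip":0},{"ax":0,"ay":0,"az":0,"x":-3.85,"y":0.7,"z":0,"grip":0},{"ax":0,"ay":0,"az":0,"x":-3.85,"y":0.7,"z":0,"grip":0},{"ax":0,"ay":0,"az":0,"x":-3.85,"y":0.7,"z":0,"grip":0},{"ax":0,"ay":0,"az":-0.03,"x":-3.85,"y":0.7,"z":0,"grip":0}]' 20|sed -n 2,4p
python3 -m creep '[{"ax":0,"ay":0,"az":0,"x":0,"y":0,"z":0,"grip":0},{"ax":0,"ay":0,"az":0,"x":0,"y":0,"z":0,"grip":0}]' 20|sed -n 2,6p
python3 - <<'E'
from h import *
delta([.4765,-.200,.005],84.2)
E
```

```text
tool_pos: [0.4637, 0.0134, 0.0646]
tool_pos: [0.4735, -0.1825, 0.0641]
tool_rot: [3.14, -0.002, 1.471]
wrist_force: [0.2, -0.1, -0.1]
tool_pos: [0.4732, -0.1836, 0.0641]
tool_rot: [3.14, -0.002, 1.466]
wrist_force: [-1.0, 0.0, -0.5]
grip_width: 0.027
grasp_force: 20.0
pos [ 0.4732 -0.1836  0.0641] rot [ 3.140e+00 -2.000e-03  1.466e+00] d cm [-1.61  0.49  5.91] az -0.004
```

```bash

python3 -m creep '[{"ax":0,"ay":0,"az":0,"x":-1.6,"y":0.45,"z":0,"grip":0},{"ax":0,"ay":0,"az":0,"x":0,"y":0,"z":0,"grip":0},{"ax":0,"ay":0,"az":0,"x":0,"y":0,"z":2.5,"grip":0},{"ax":0,"ay":0,"az":0,"x":0,"y":0,"z":2.4,"grip":0},{"ax":0,"ay":0,"az":0,"x":0,"y":0,"z":0,"grip":0}]' 20|sed -n 2,4p
python3 -m creep '[{"ax":0,"ay":0,"az":0,"x":0,"y":0,"z":0.5,"grip":0},{"ax":0,"ay":0,"az":0,"x":0,"y":0,"z":0.4,"grip":0},{"ax":0,"ay":0,"az":0,"x":0,"y":0,"z":0,"grip":0}]' 20|sed -n 2,6p
python3 -m creep '[{"ax":0,"ay":0,"az":0,"x":0,"y":0,"z":0,"grip":47},{"ax":0,"ay":0,"az":0,"x":0,"y":0,"z":0,"grip":47},{"ax":0,"ay":0,"az":0,"x":0,"y":0,"z":0,"grip":47},{"ax":0,"ay":0,"az":0,"x":0,"y":0,"z":-2,"grip":47},{"ax":0,"ay":0,"az":0,"x":0,"y":0,"z":-4,"grip":47}]' 20|sed -n 2,5p
python3 -m creep '[{"ax":0,"ay":0,"az":0,"x":0,"y":0,"z":-4,"grip":47},{"ax":0,"ay":0,"az":0,"x":-3,"y":1,"z":0,"grip":0},{"ax":0,"ay":0,"az":0,"x":-4,"y":1.5,"z":0,"grip":0},{"ax":0,"ay":0,"az":0,"x":-3,"y":1.5,"z":0,"grip":0},{"ax":0,"ay":0,"az":0,"x":0,"y":0,"z":0,"grip":0}]' 20|sed -n 2,5p
python3 - <<'E'
from h import *
f=frame('wrist'); save(f,'w21.png'); P=cloud(f); z=P[...,2]
m=((z>.078)&(z<.098)).astype(np.uint8); m[230:]=0; m[:,450:]=0
for c in cv2.findContours(m,0,2)[0]:
    if cv2.contourArea(c)>30: print('post?',cv2.boundingRect(c),np.median(P[cv2.drawContours(np.zeros_like(m),[c],-1,1,-1)>0],0).round(4))
m=((z>.0425)&(z<.05)).astype(np.uint8);m[230:]=0
for c in cv2.findContours(m,0,2)[0]:
    if cv2.contourArea(c)>100: w=onplane(f,c.reshape(-1,2),.044)[:,:2].astype(np.float32); print('collar',cv2.boundingRect(c),cv2.minEnclosingCircle(w))
delta([.5185,-.3,.03],84.2)
cv2.imwrite('pics/w21c.png',cv2.cvtColor(f['color'][0:240,160:480],cv2.COLOR_RGB2BGR))
E
```

```text
tool_pos: [0.4753, -0.1943, 0.0124]
tool_rot: [-3.138, -0.004, 1.474]
wrist_force: [0.2, 0.8, -0.9]
tool_pos: [0.477, -0.1963, 0.0065]
tool_rot: [3.14, -0.002, 1.472]
wrist_force: [0.2, -0.6, 0.2]
grip_width: 0.0271
grasp_force: 20.0
tool_pos: [0.4748, -0.1964, 0.0643]
tool_rot: [-3.137, -0.004, 1.471]
wrist_force: [1.0, 0.7, -0.8]
grip_width: 0.0437
tool_pos: [0.5079, -0.3071, 0.1074]
tool_rot: [3.136, 0.002, 1.465]
wrist_force: [0.2, -1.3, -0.3]
grip_width: 0.0217
post? (317, 142, 22, 22) [ 0.5194 -0.262   0.0882]
collar (465, 128, 20, 35) ((0.6441530585289001, -0.27381327748298645), 0.014612828381359577)
collar (483, 93, 25, 83) ((0.6605181694030762, -0.2678755223751068), 0.03636854514479637)
collar (250, 56, 28, 31) ((0.47657591104507446, -0.19875602424144745), 0.01137452945113182)
collar (475, 41, 22, 33) ((0.650546669960022, -0.20578038692474365), 0.01385058555752039)
pos [ 0.5067 -0.3035  0.1067] rot [ 3.138 -0.     1.467] d cm [0.47 1.11 7.68] az -0.003
```

```bash

python3 -m creep '[{"ax":0,"ay":0,"az":0,"x":0.3,"y":1.15,"z":0,"grip":0},{"ax":0,"ay":0,"az":0,"x":0,"y":0,"z":3.8,"grip":0},{"ax":0,"ay":0,"az":0,"x":0,"y":0,"z":3.8,"grip":0},{"ax":0,"ay":0,"az":0,"x":0.8,"y":0,"z":0,"grip":0},{"ax":0,"ay":0,"az":0,"x":0.6,"y":0,"z":0,"grip":0}]' 20|sed -n 2,4p
python3 -m creep '[{"ax":0,"ay":0,"az":0,"x":0.6,"y":0,"z":0,"grip":0},{"ax":0,"ay":0,"az":0,"x":0.4,"y":0,"z":0,"grip":0},{"ax":0,"ay":0,"az":0,"x":0.4,"y":0,"z":0,"grip":0},{"ax":0,"ay":0,"az":0,"x":0.4,"y":0,"z":0,"grip":0},{"ax":0,"ay":0,"az":0,"x":0.4,"y":0,"z":0,"grip":0}]' 20|sed -n 2,4p
python3 -m creep '[{"ax":0,"ay":0,"az":0,"x":0.4,"y":0,"z":0,"grip":0},{"ax":0,"ay":0,"az":0,"x":0.4,"y":0,"z":0,"grip":0},{"ax":0,"ay":0,"az":0,"x":0.2,"y":0,"z":0,"grip":0},{"ax":0,"ay":0,"az":0,"x":0,"y":0,"z":0,"grip":0}]' 20|sed -n 2,4p
python3 -m creep '[{"ax":0,"ay":0,"az":0,"x":0,"y":0,"z":0,"grip":0}]' 20|sed -n 2,4p
```

```text
tool_pos: [0.5185, -0.2808, 0.0289]
tool_rot: [-3.138, -0.005, 1.473]
wrist_force: [0.3, -0.6, 0.6]
tool_pos: [0.5226, -0.262, 0.0316]
tool_rot: [3.138, -0.001, 1.471]
wrist_force: [-0.4, -2.0, 1.8]
tool_pos: [0.5227, -0.251, 0.0302]
tool_rot: [3.141, -0.003, 1.472]
wrist_force: [0.8, 0.1, -0.4]
tool_pos: [0.5223, -0.2513, 0.03]
tool_rot: [3.141, -0.003, 1.472]
wrist_force: [-0.0, -0.2, -0.5]
```

```bash

python3 -m creep '[{"ax":0,"ay":0,"az":0,"x":0.2,"y":0,"z":0,"grip":0},{"ax":0,"ay":0,"az":0,"x":0.1,"y":0,"z":0,"grip":0},{"ax":0,"ay":0,"az":0,"x":0.1,"y":0,"z":0,"grip":0},{"ax":0,"ay":0,"az":0,"x":0,"y":0,"z":0,"grip":0}]' 20|sed -n 2,4p
python3 -m creep '[{"ax":0,"ay":0,"az":0,"x":0.1,"y":0,"z":0,"grip":0},{"ax":0,"ay":0,"az":0,"x":0.05,"y":0,"z":0,"grip":0},{"ax":0,"ay":0,"az":0,"x":0,"y":0,"z":0,"grip":0}]' 20|sed -n 2,4p
python3 -c "
from h import *
s=r.read_state(); print(s['tool_pos'],s['wrist_force'],s['moment'])"
python3 -m creep '[{"ax":0,"ay":0,"az":0,"x":0.1,"y":0,"z":0,"grip":0},{"ax":0,"ay":0,"az":0,"x":0,"y":0,"z":0,"grip":0},{"ax":0,"ay":0,"az":0,"x":0,"y":0,"z":0,"grip":0}]' 20|sed -n 2,4p
python3 -c "
from h import *
s=r.read_state(); print(s['tool_pos'],s['wrist_force'],s['moment'])"
```

```text
tool_pos: [0.5226, -0.2478, 0.03]
tool_rot: [3.141, -0.002, 1.471]
wrist_force: [-0.7, -1.8, -1.2]
tool_pos: [0.5228, -0.2463, 0.0301]
tool_rot: [3.141, -0.002, 1.471]
wrist_force: [-0.4, -2.4, -0.6]
[ 0.52283236 -0.24632561  0.03005001] [-0.41680467 -2.44609117 -0.63536715] [-4.94789900e-01  2.88240052e-01  4.02907250e-05]
tool_pos: [0.5232, -0.2453, 0.0302]
tool_rot: [3.141, -0.002, 1.471]
wrist_force: [-0.9, -1.2, -0.5]
[ 0.52319545 -0.24525481  0.03020486] [-0.92246086 -1.23362159 -0.52129392] [-0.40966946  0.30144955 -0.06509365]
```

```bash

python3 -m creep '[{"ax":0,"ay":0,"az":0,"x":0.1,"y":0,"z":0,"grip":0},{"ax":0,"ay":0,"az":0,"x":0,"y":0,"z":0,"grip":0},{"ax":0,"ay":0,"az":0,"x":0,"y":0,"z":0,"grip":0}]' 20|sed -n 2,4p
python3 -c "
from h import *
s=r.read_state(); print(s['tool_pos'],s['wrist_force'],s['moment'])"
python3 -m creep '[{"ax":0,"ay":0,"az":0,"x":0.05,"y":0,"z":0,"grip":0},{"ax":0,"ay":0,"az":0,"x":0,"y":0,"z":0,"grip":0},{"ax":0,"ay":0,"az":0,"x":0,"y":0,"z":0,"grip":0}]' 20|sed -n 2,4p
python3 -c "
from h import *
s=r.read_state(); print(s['tool_pos'],s['wrist_force'],s['moment'])"
python3 -m creep '[{"ax":0,"ay":0,"az":0,"x":0.05,"y":0,"z":0,"grip":0},{"ax":0,"ay":0,"az":0,"x":0,"y":0,"z":0,"grip":0},{"ax":0,"ay":0,"az":0,"x":0,"y":0,"z":0,"grip":0}]' 20|sed -n 2,4p
python3 -c "
from h import *
s=r.read_state(); print(s['tool_pos'],s['wrist_force'],s['moment'])"
```

```text
tool_pos: [0.5233, -0.2446, 0.0302]
tool_rot: [3.14, -0.002, 1.471]
wrist_force: [-1.5, -3.0, -1.7]
[ 0.5232928  -0.24460876  0.03023697] [-1.545897   -2.97557827 -1.74121372] [-0.75476504  0.41751094  0.03859419]
tool_pos: [0.5233, -0.2444, 0.0302]
tool_rot: [3.14, -0.002, 1.471]
wrist_force: [-2.7, -4.8, -1.7]
[ 0.52329162 -0.24437847  0.03021853] [-2.68527461 -4.76307519 -1.71602498] [-1.22289496  0.46481818  0.02042586]
tool_pos: [0.5233, -0.2441, 0.0302]
tool_rot: [3.14, -0.002, 1.471]
wrist_force: [-1.0, -5.6, -2.2]
[ 0.52332342 -0.24409839  0.03022402] [-1.01702211 -5.6388412  -2.1932938 ] [-1.34685193  0.50332437  0.03916788]
```

Collar clamped at about 3.5–4 N, at the expected opening. I'll hold, reopen and fetch it.

```bash

python3 -m creep '[{"ax":0,"ay":0,"az":0,"x":0.02,"y":0,"z":0,"grip":0},{"ax":0,"ay":0,"az":0,"x":0,"y":0,"z":0,"grip":0},{"ax":0,"ay":0,"az":0,"x":0,"y":0,"z":0,"grip":0},{"ax":0,"ay":0,"az":0,"x":0,"y":0,"z":0,"grip":0},{"ax":0,"ay":0,"az":0,"x":0,"y":0,"z":0,"grip":0}]' |sed -n 4p
python3 -m creep '[{"ax":0,"ay":0,"az":0,"x":0,"y":0,"z":0,"grip":0},{"ax":0,"ay":0,"az":0,"x":0,"y":0,"z":0,"grip":0},{"ax":0,"ay":0,"az":0,"x":0,"y":0,"z":0,"grip":0},{"ax":0,"ay":0,"az":0,"x":0,"y":0,"z":0,"grip":0},{"ax":0,"ay":0,"az":0,"x":0,"y":0,"z":0,"grip":0}]' |sed -n 4p
python3 -m creep '[{"ax":0,"ay":0,"az":0,"x":0,"y":0,"z":0,"grip":0},{"ax":0,"ay":0,"az":0,"x":-0.5,"y":0,"z":0,"grip":0},{"ax":0,"ay":0,"az":0,"x":-0.5,"y":0,"z":-3,"grip":0},{"ax":0,"ay":0,"az":0,"x":0,"y":0,"z":-3,"grip":0},{"ax":0,"ay":0,"az":0,"x":0,"y":0,"z":0,"grip":0}]' |sed -n 2,4p
python3 -m creep '[{"ax":0,"ay":0,"az":0,"x":2.5,"y":0,"z":0,"grip":0},{"ax":0,"ay":0,"az":0,"x":2.5,"y":0,"z":0,"grip":0},{"ax":0,"ay":0,"az":0,"x":0,"y":0,"z":0,"grip":0},{"ax":0,"ay":0,"az":0,"x":0,"y":0,"z":3,"grip":0},{"ax":0,"ay":0,"az":0,"x":0,"y":0,"z":2.8,"grip":0}]' |sed -n 2,4p
python3 -m creep '[{"ax":0,"ay":0,"az":0,"x":0,"y":0,"z":0,"grip":0},{"ax":0,"ay":0,"az":0,"x":-0.5,"y":0,"z":0,"grip":0},{"ax":0,"ay":0,"az":0,"x":-0.5,"y":0,"z":0,"grip":0},{"ax":0,"ay":0,"az":0,"x":-0.5,"y":0,"z":0,"grip":0},{"ax":0,"ay":0,"az":0,"x":-0.5,"y":0,"z":0,"grip":0}]' |sed -n 2,4p
python3 -m creep '[{"ax":0,"ay":0,"az":0,"x":-0.5,"y":0,"z":0,"grip":0},{"ax":0,"ay":0,"az":0,"x":-0.5,"y":0,"z":0,"grip":0},{"ax":0,"ay":0,"az":0,"x":-0.5,"y":0,"z":0,"grip":0},{"ax":0,"ay":0,"az":0,"x":-0.5,"y":0,"z":0,"grip":0}]' |sed -n 2,4p
python3 -m creep '[{"ax":0,"ay":0,"az":0,"x":0.5,"y":0,"z":-2,"grip":0},{"ax":0,"ay":0,"az":0,"x":0,"y":0,"z":-4,"grip":50},{"ax":0,"ay":0,"az":0,"x":2,"y":-2.4,"z":0,"grip":50},{"ax":0,"ay":0,"az":0,"x":2,"y":-2.4,"z":0,"grip":50},{"ax":0,"ay":0,"az":0,"x":0,"y":0,"z":0,"grip":50}]' 20|sed -n 2,4p
python3 - <<'E'
from h import *
f=frame('wrist'); save(f,'w22.png'); P=cloud(f); z=P[...,2]
m=((z>.0425)&(z<.05)).astype(np.uint8);m[240:]=0;m[:,:250]=0;m[:,390:]=0
for c in cv2.findContours(m,0,2)[0]:
    if cv2.contourArea(c)>100: w=onplane(f,c.reshape(-1,2),.044)[:,:2].astype(np.float32); print('collar',cv2.boundingRect(c),cv2.minEnclosingCircle(w))
delta([.478,-.1955,.005],84.2)
E
```

```text
wrist_force: [-2.0, -6.3, -2.3]
wrist_force: [-2.0, -5.8, -2.7]
tool_pos: [0.5251, -0.2541, 0.0947]
tool_rot: [3.134, -0.001, 1.471]
wrist_force: [0.6, -0.3, -0.8]
tool_pos: [0.5295, -0.2025, 0.0329]
tool_rot: [3.136, -0.002, 1.474]
wrist_force: [0.2, -0.6, -0.4]
tool_pos: [0.5259, -0.2239, 0.0335]
tool_rot: [3.139, -0.002, 1.471]
wrist_force: [-0.3, 1.8, -0.4]
tool_pos: [0.5237, -0.2439, 0.0326]
tool_rot: [3.14, -0.002, 1.471]
wrist_force: [0.2, 2.2, 0.9]
tool_pos: [0.4755, -0.1909, 0.0926]
tool_rot: [-3.139, -0.004, 1.473]
wrist_force: [-0.6, -1.1, -1.0]
collar (308, 197, 27, 27) ((0.4771820604801178, -0.1951591521501541), 0.01130258571356535)
pos [ 0.4779 -0.1926  0.0927] rot [-3.141e+00 -3.000e-03  1.473e+00] d cm [-0.31  0.04  8.77] az 0.003
```

```bash

python3 -m creep '[{"ax":0,"ay":0,"az":0,"x":-0.3,"y":0,"z":3,"grip":50},{"ax":0,"ay":0,"az":0,"x":0,"y":0,"z":3,"grip":50},{"ax":0,"ay":0,"az":0,"x":0,"y":0,"z":2,"grip":50},{"ax":0,"ay":0,"az":0,"x":0,"y":0,"z":0.7,"grip":50},{"ax":0,"ay":0,"az":0,"x":0,"y":0,"z":0,"grip":50}]' 20|sed -n 2,4p
python3 -m creep '[{"ax":0,"ay":0,"az":0,"x":0,"y":0,"z":0,"grip":0},{"ax":0,"ay":0,"az":0,"x":0,"y":0,"z":0,"grip":0},{"ax":0,"ay":0,"az":0,"x":0,"y":0,"z":0,"grip":0},{"ax":0,"ay":0,"az":0,"x":0,"y":0,"z":0,"grip":0},{"ax":0,"ay":0,"az":0,"x":0,"y":0,"z":0,"grip":0}]' 20|sed -n 2,6p
python3 -m creep '[{"ax":0,"ay":0,"az":0,"x":0,"y":0,"z":-2.5,"grip":0},{"ax":0,"ay":0,"az":0,"x":0,"y":0,"z":-3,"grip":0},{"ax":0,"ay":0,"az":0,"x":0,"y":0,"z":-2.5,"grip":0},{"ax":0,"ay":0,"az":0,"x":2,"y":-0.32,"z":0,"grip":0},{"ax":0,"ay":0,"az":0,"x":3.8,"y":-0.61,"z":0,"grip":0}]' 20|sed -n 2,6p
python3 -m creep '[{"ax":0,"ay":0,"az":0,"x":3.8,"y":-0.61,"z":0,"grip":0},{"ax":0,"ay":0,"az":0,"x":3.8,"y":-0.61,"z":0,"grip":0},{"ax":0,"ay":0,"az":0,"x":3.8,"y":-0.61,"z":0,"grip":0},{"ax":0,"ay":0,"az":0,"x":3.8,"y":-0.61,"z":0,"grip":0},{"ax":0,"ay":0,"az":0,"x":3.8,"y":-0.61,"z":0,"grip":0}]' 20|sed -n 2,2p
python3 -m creep '[{"ax":0,"ay":0,"az":0,"x":3.8,"y":-0.61,"z":0,"grip":0},{"ax":0,"ay":0,"az":0,"x":3.8,"y":-0.61,"z":0,"grip":0},{"ax":0,"ay":0,"az":0,"x":3.8,"y":-0.61,"z":0,"grip":0},{"ax":0,"ay":0,"az":0.03,"x":1.5,"y":-0.2,"z":0,"grip":0},{"ax":0,"ay":0,"az":0,"x":0,"y":0,"z":0,"grip":0}]' 20|sed -n 2,6p
python3 - <<'E'
from h import *
delta([.4545,.186,-.0125],83)
E
```

```text
tool_pos: [0.4793, -0.1971, 0.0036]
tool_rot: [-3.14, -0.003, 1.471]
wrist_force: [-0.3, 0.3, -0.4]
tool_pos: [0.4805, -0.197, 0.0063]
tool_rot: [3.139, -0.002, 1.471]
wrist_force: [-1.3, -0.6, 6.2]
grip_width: 0.0263
grasp_force: 20.0
tool_pos: [0.4779, -0.1417, 0.0875]
tool_rot: [3.135, -0.0, 1.465]
wrist_force: [1.2, -0.2, -0.6]
grip_width: 0.0267
grasp_force: 20.0
tool_pos: [0.4645, 0.0558, 0.0862]
tool_pos: [0.4571, 0.1894, 0.0863]
tool_rot: [3.14, -0.005, 1.447]
wrist_force: [0.9, 0.5, -0.3]
grip_width: 0.0263
grasp_force: 20.0
pos [0.4571 0.1894 0.0863] rot [ 3.14  -0.005  1.447] d cm [-0.42 -0.23  9.88] az -0.002
```

```bash

python3 -m creep '[{"ax":0,"ay":0,"az":0,"x":-0.4,"y":-0.2,"z":3,"grip":0},{"ax":0,"ay":0,"az":0,"x":0,"y":0,"z":3,"grip":0},{"ax":0,"ay":0,"az":0,"x":0,"y":0,"z":2,"grip":0},{"ax":0,"ay":0,"az":0,"x":0,"y":0,"z":1,"grip":0},{"ax":0,"ay":0,"az":0,"x":0,"y":0,"z":0.6,"grip":0}]' 20|sed -n 2,6p
python3 -m creep '[{"ax":0,"ay":0,"az":0,"x":0,"y":0,"z":0,"grip":0},{"ax":0,"ay":0,"az":0,"x":0,"y":0,"z":0,"grip":49},{"ax":0,"ay":0,"az":0,"x":0,"y":0,"z":0,"grip":49},{"ax":0,"ay":0,"az":0,"x":0,"y":0,"z":0,"grip":49},{"ax":0,"ay":0,"az":0,"x":0,"y":0,"z":-1,"grip":49}]' 20|sed -n 2,4p
python3 -m creep '[{"ax":0,"ay":0,"az":0,"x":0,"y":0,"z":-3,"grip":49},{"ax":0,"ay":0,"az":0,"x":0,"y":0,"z":-4,"grip":49},{"ax":0,"ay":0,"az":0,"x":0,"y":0,"z":-4,"grip":49},{"ax":0,"ay":0,"az":0,"x":-3,"y":1.5,"z":0,"grip":20},{"ax":0,"ay":0,"az":0,"x":-3,"y":1.5,"z":0,"grip":0}]' 20|sed -n 2,4p
python3 -m creep '[{"ax":0,"ay":0,"az":0,"x":0,"y":0,"z":0,"grip":0},{"ax":0,"ay":0,"az":0,"x":0,"y":0,"z":0,"grip":0}]' 20|sed -n 1,4p
python3 - <<'E'
from h import *
f=frame('wrist'); P=cloud(f); save(f,'w23.png')
H,S,V=cv2.split(cv2.cvtColor(f['color'],cv2.COLOR_RGB2HSV))
m=((H>100)&(H<125)&(S>120)&(P[...,2]>.06)).astype(bool); p=P[m]; d=p[:,:2]@np.array([.123,.992]); 
print(len(p),[ (zz, d[abs(p[:,2]-zz)<.005].mean().round(4) if (abs(p[:,2]-zz)<.005).any() else None) for zz in (.07,.09,.11,.13,.15,.17,.19)])
E
```

```text
tool_pos: [0.4547, 0.1796, -0.0109]
tool_rot: [-3.141, -0.001, 1.44]
wrist_force: [-0.4, 0.8, -0.5]
grip_width: 0.0267
grasp_force: 20.0
tool_pos: [0.4549, 0.1808, 0.0001]
tool_rot: [3.141, -0.002, 1.441]
wrist_force: [-0.7, 0.5, 0.5]
tool_pos: [0.4782, 0.1196, 0.1137]
tool_rot: [3.135, -0.006, 1.448]
wrist_force: [1.0, 0.2, -1.4]
t: 58.82
tool_pos: [0.4774, 0.1156, 0.1114]
tool_rot: [3.139, -0.003, 1.438]
wrist_force: [-0.4, -0.1, 0.1]
12 [(0.07, None), (0.09, None), (0.11, None), (0.13, None), (0.15, None), (0.17, None), (0.19, None)]
```

View pics/w23.png

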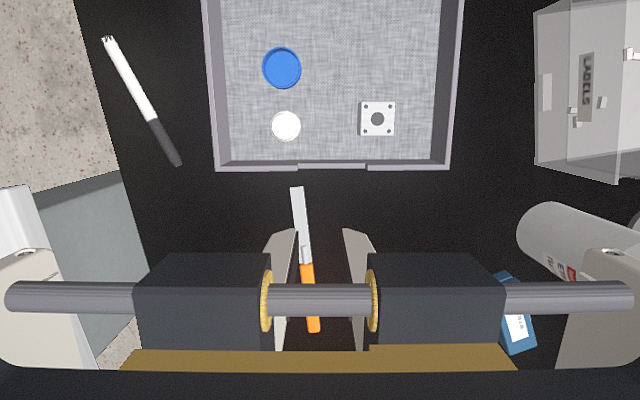

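Wrist view: cap (282,68), collar (286,126) and block (377,118) stand in the case, and the spatula lies on the bench at (303,255). Next I'll go behind the cover and push it shut with closed fingers.

```bash

python3 -m creep '[{"ax":0,"ay":0,"az":0,"x":0,"y":0,"z":-4,"grip":0},{"ax":0,"ay":0,"az":0,"x":0,"y":0,"z":-4,"grip":0},{"ax":0,"ay":0,"az":0,"x":0,"y":0,"z":-3,"grip":0},{"ax":0,"ay":0,"az":0,"x":3.5,"y":0,"z":0,"grip":0},{"ax":0,"ay":0,"az":0,"x":3.5,"y":0,"z":0,"grip":0}]' 20|sed -n 2,4p
python3 -m creep '[{"ax":0,"ay":0,"az":0,"x":3.7,"y":0,"z":0,"grip":0},{"ax":0,"ay":0,"az":0,"x":3.7,"y":0,"z":0,"grip":0},{"ax":0,"ay":0,"az":0,"x":3.7,"y":0,"z":0,"grip":0},{"ax":0,"ay":0,"az":0,"x":3.7,"y":0,"z":0,"grip":0},{"ax":0,"ay":0,"az":0,"x":3.7,"y":0,"z":0,"grip":0}]' 20|sed -n 2,4p
python3 -m creep '[{"ax":0,"ay":0,"az":0,"x":2.5,"y":0,"z":0,"grip":0},{"ax":0,"ay":0,"az":0,"x":0,"y":0,"z":0,"grip":0},{"ax":0,"ay":0,"az":0,"x":0,"y":0,"z":0,"grip":0}]' 20|sed -n 2,4p
python3 - <<'E'
from h import *
delta([.515,.40,.13],83)
f=frame('top'); save(f,'t3.png'); P=cloud(f)
H,S,V=cv2.split(cv2.cvtColor(f['color'],cv2.COLOR_RGB2HSV)); m=(H>100)&(H<125)&(S>150)&(P[...,1]>.25)&(P[...,2]>.06)&(P[...,0]<.65)&(P[...,0]>.38); p=P[m]; 
if len(p): print(len(p),p.min(0),p.max(0))
E
```

```text
tool_pos: [0.4862, 0.1873, 0.2228]
tool_rot: [3.137, -0.005, 1.439]
wrist_force: [0.5, 1.2, -1.1]
tool_pos: [0.5081, 0.3729, 0.2206]
tool_rot: [3.141, -0.002, 1.443]
wrist_force: [-0.6, -0.5, 0.3]
tool_pos: [0.5111, 0.3969, 0.2199]
tool_rot: [-3.141, -0.002, 1.446]
wrist_force: [-0.6, -1.5, 0.4]
pos [0.5111 0.3969 0.2199] rot [-3.141e+00 -2.000e-03  1.446e+00] d cm [0.34 0.35 8.99] az -0.003 
2227 [0.41268901 0.28813407 0.06024566] [0.61756091 0.36141846 0.1940581 ]
```

```bash

python3 -m creep '[{"ax":0,"ay":0,"az":0,"x":0,"y":0,"z":3,"grip":0},{"ax":0,"ay":0,"az":0,"x":0,"y":0,"z":3,"grip":0},{"ax":0,"ay":0,"az":0,"x":0,"y":0,"z":3,"grip":0},{"ax":0,"ay":0,"az":0,"x":0,"y":0,"z":0,"grip":0},{"ax":0,"ay":0,"az":0,"x":-1,"y":0,"z":0,"grip":0}]' 20|sed -n 2,4p
python3 -m creep '[{"ax":0,"ay":0,"az":0,"x":-1,"y":0,"z":0,"grip":0},{"ax":0,"ay":0,"az":0,"x":-1,"y":0,"z":0,"grip":0},{"ax":0,"ay":0,"az":0,"x":-1,"y":0,"z":0,"grip":0},{"ax":0,"ay":0,"az":0,"x":-1,"y":0,"z":0,"grip":0},{"ax":0,"ay":0,"az":0,"x":-1,"y":0,"z":0,"grip":0}]' 20|sed -n 2,4p
python3 -m creep '[{"ax":0,"ay":0,"az":0,"x":-1,"y":0,"z":0,"grip":0},{"ax":0,"ay":0,"az":0,"x":-1,"y":0,"z":0,"grip":0},{"ax":0,"ay":0,"az":0,"x":-0.8,"y":0,"z":0,"grip":0},{"ax":0,"ay":0,"az":0,"x":-0.8,"y":0,"z":0,"grip":0},{"ax":0,"ay":0,"az":0,"x":-0.8,"y":0,"z":0,"grip":0}]' 20|sed -n 2,4p
python3 -m creep '[{"ax":0,"ay":0,"az":0,"x":-0.9,"y":0,"z":0,"grip":0},{"ax":0,"ay":0,"az":0,"x":-0.9,"y":0,"z":0,"grip":0},{"ax":0,"ay":0,"az":0,"x":-0.9,"y":0,"z":0.1,"grip":0},{"ax":0,"ay":0,"az":0,"x":-0.9,"y":0,"z":0.25,"grip":0},{"ax":0,"ay":0,"az":0,"x":-0.9,"y":0,"z":0.25,"grip":0}]' 20|sed -n 2,4p
```

```text
tool_pos: [0.5108, 0.3849, 0.13]
tool_rot: [-3.141, -0.001, 1.442]
wrist_force: [-0.5, 0.9, 0.9]
tool_pos: [0.5057, 0.3345, 0.1317]
tool_rot: [3.139, -0.004, 1.441]
wrist_force: [0.4, 0.9, -0.7]
tool_pos: [0.4995, 0.291, 0.1303]
tool_rot: [3.141, -0.002, 1.441]
wrist_force: [0.2, 1.8, -0.7]
tool_pos: [0.4936, 0.2461, 0.124]
tool_rot: [3.141, -0.002, 1.441]
wrist_force: [-0.3, 1.7, -1.0]
```

```bash

python3 -m creep '[{"ax":0,"ay":0,"az":0,"x":-0.8,"y":0,"z":0.3,"grip":0},{"ax":0,"ay":0,"az":0,"x":-0.8,"y":0,"z":0.4,"grip":0},{"ax":0,"ay":0,"az":0,"x":-0.75,"y":0,"z":0.6,"grip":0},{"ax":0,"ay":0,"az":0,"x":-0.75,"y":0,"z":0.6,"grip":0},{"ax":0,"ay":0,"az":0,"x":-0.75,"y":0,"z":0.6,"grip":0}]' 20|sed -n 2,4p
python3 -m creep '[{"ax":0,"ay":0,"az":0,"x":-0.75,"y":0,"z":0.6,"grip":0},{"ax":0,"ay":0,"az":0,"x":-0.5,"y":0,"z":0.8,"grip":0},{"ax":0,"ay":0,"az":0,"x":-0.5,"y":0,"z":0.8,"grip":0},{"ax":0,"ay":0,"az":0,"x":-0.5,"y":0,"z":0.8,"grip":0},{"ax":0,"ay":0,"az":0,"x":-0.4,"y":0,"z":0.8,"grip":0}]' 20|sed -n 2,4p
python3 -m creep '[{"ax":0,"ay":0,"az":0,"x":-0.2,"y":0,"z":0.8,"grip":0},{"ax":0,"ay":0,"az":0,"x":-0.2,"y":0,"z":0.8,"grip":0},{"ax":0,"ay":0,"az":0,"x":0,"y":0,"z":0.5,"grip":0},{"ax":0,"ay":0,"az":0,"x":0,"y":0,"z":0,"grip":0}]' 20|sed -n 2,4p
python3 - <<'E'
from h import *
f=frame('wrist'); P=cloud(f); save(f,'w24.png')
for v in range(20,230,30): print(v,P[v,318].round(4),f['color'][v,318])
E
```

```text
tool_pos: [0.4887, 0.2082, 0.0984]
tool_rot: [3.141, -0.002, 1.441]
wrist_force: [0.5, 1.0, 0.4]
tool_pos: [0.4854, 0.1823, 0.0602]
tool_rot: [3.141, -0.002, 1.441]
wrist_force: [-0.1, -0.2, -0.2]
tool_pos: [0.4845, 0.1787, 0.0389]
tool_rot: [-3.141, -0.002, 1.441]
wrist_force: [-0.5, -0.5, 0.1]
20 [ 5.017e-01  3.121e-01 -2.000e-04] [34 40 62]
50 [0.4981 0.2837 0.0491] [ 64 134 221]
80 [0.496  0.2677 0.053 ] [ 66 133 223]
110 [0.4939 0.2519 0.0554] [ 67 135 225]
140 [0.4918 0.2358 0.0584] [ 66 133 226]
170 [0.4897 0.2194 0.0607] [ 70 137 226]
200 [0.4875 0.2025 0.0623] [ 69 138 225]
```

```bash

python3 -m creep '[{"ax":0,"ay":0,"az":0,"x":0,"y":0,"z":0.5,"grip":0},{"ax":0,"ay":0,"az":0,"x":0,"y":0,"z":0.5,"grip":0},{"ax":0,"ay":0,"az":0,"x":0,"y":0,"z":0.4,"grip":0},{"ax":0,"ay":0,"az":0,"x":0,"y":0,"z":0,"grip":0}]' 20|sed -n 2,4p
python3 -m creep '[{"ax":0,"ay":0,"az":0,"x":0,"y":0,"z":0.2,"grip":0},{"ax":0,"ay":0,"az":0,"x":0,"y":0,"z":0,"grip":0}]' 20|sed -n 2,4p
python3 -m creep '[{"ax":0,"ay":0,"az":0,"x":0,"y":0,"z":0.2,"grip":0},{"ax":0,"ay":0,"az":0,"x":0,"y":0,"z":0,"grip":0}]' 20|sed -n 2,4p
python3 -m creep '[{"ax":0,"ay":0,"az":0,"x":0,"y":0,"z":0.1,"grip":0},{"ax":0,"ay":0,"az":0,"x":0,"y":0,"z":0,"grip":0}]' 20|sed -n 2,4p
python3 - <<'E'
from h import *
f=frame('wrist'); P=cloud(f); save(f,'w25.png')
for v in range(20,230,30): print(v,P[v,318].round(4))
E
```

```text
tool_pos: [0.4848, 0.1789, 0.0254]
tool_rot: [3.141, -0.002, 1.442]
wrist_force: [-0.4, 0.1, -0.2]
tool_pos: [0.4849, 0.1789, 0.0239]
tool_rot: [3.141, -0.002, 1.441]
wrist_force: [0.2, -0.8, -0.6]
tool_pos: [0.485, 0.1789, 0.022]
tool_rot: [3.141, -0.002, 1.441]
wrist_force: [0.2, -0.2, -1.1]
tool_pos: [0.4851, 0.1789, 0.021]
tool_rot: [3.14, -0.002, 1.441]
wrist_force: [0.1, -0.6, -0.1]
20 [0.5017 0.3072 0.0006]
50 [0.4982 0.2807 0.048 ]
80 [0.4964 0.2664 0.05  ]
110 [0.4945 0.2518 0.0507]
140 [0.4925 0.2366 0.049 ]
170 [0.4904 0.2207 0.0493]
200 [0.4882 0.2043 0.0504]
```

```bash

python3 -m creep '[{"ax":0,"ay":0,"az":0,"x":0,"y":0,"z":0.1,"grip":0},{"ax":0,"ay":0,"az":0,"x":0,"y":0,"z":0,"grip":0}]' 20|sed -n 2,4p
python3 -m creep '[{"ax":0,"ay":0,"az":0,"x":0,"y":0,"z":0.15,"grip":0},{"ax":0,"ay":0,"az":0,"x":0,"y":0,"z":0,"grip":0}]' 20|sed -n 2,4p
python3 -m creep '[{"ax":0,"ay":0,"az":0,"x":0,"y":0,"z":0.15,"grip":0},{"ax":0,"ay":0,"az":0,"x":0,"y":0,"z":0,"grip":0}]' 20|sed -n 2,4p
python3 -m creep '[{"ax":0,"ay":0,"az":0,"x":0,"y":0,"z":0.1,"grip":0},{"ax":0,"ay":0,"az":0,"x":0,"y":0,"z":0,"grip":0}]' 20|sed -n 2,4p
```

```text
tool_pos: [0.4851, 0.1789, 0.0205]
tool_rot: [3.14, -0.003, 1.441]
wrist_force: [-1.7, 0.4, 6.1]
tool_pos: [0.4852, 0.179, 0.0201]
tool_rot: [3.14, -0.003, 1.441]
wrist_force: [-3.5, -0.9, 24.0]
tool_pos: [0.4852, 0.179, 0.0198]
tool_rot: [3.139, -0.004, 1.441]
wrist_force: [-7.5, -2.9, 44.0]
tool_pos: [0.4853, 0.179, 0.0196]
tool_rot: [3.139, -0.004, 1.441]
wrist_force: [-9.3, -3.7, 56.6]
```

The cover is hard shut. I'll lift off and check the spatula and the cover.

```bash

python3 -m creep '[{"ax":0,"ay":0,"az":0,"x":0,"y":0,"z":-0.5,"grip":0},{"ax":0,"ay":0,"az":0,"x":0,"y":0,"z":-3,"grip":0},{"ax":0,"ay":0,"az":0,"x":-2,"y":0,"z":-4,"grip":0},{"ax":0,"ay":0,"az":0,"x":-3,"y":0,"z":-4,"grip":0},{"ax":0,"ay":0,"az":0,"x":-3,"y":0,"z":-4,"grip":0}]' 20|sed -n 2,4p
python3 -m creep '[{"ax":0,"ay":0,"az":0,"x":-4,"y":0,"z":-2,"grip":0},{"ax":0,"ay":0,"az":0,"x":-4,"y":0,"z":0,"grip":0},{"ax":0,"ay":0,"az":0,"x":0,"y":0,"z":0,"grip":0},{"ax":0,"ay":0,"az":0,"x":0,"y":0,"z":0,"grip":0}]' 20|sed -n 1,4p
python3 - <<'E'
from h import *
f=frame('wrist'); P=cloud(f); save(f,'w26.png'); H,S,V=cv2.split(cv2.cvtColor(f['color'],cv2.COLOR_RGB2HSV))
m=(H>105)&(H<125)&(S>130)&(V>100)&(P[...,2]>.03)&(P[...,2]<.09)&(P[...,1]>.1); p=P[m]; A=np.c_[p[:,:2]@[.123,.992],np.ones(len(p))]; print(len(p),'lid slope',np.linalg.lstsq(A,p[:,2],rcond=None)[0], p[:,2].mean())
m=((H>5)&(H<25)&(S>130)&(V>150)&(P[...,2]<.04)).astype(np.uint8); m[235:]=0
for c in cv2.findContours(m,0,2)[0]:
    if cv2.contourArea(c)>150:
        w=onplane(f,c.reshape(-1,2),.012)[:,:2].astype(np.float32); q=P[cv2.drawContours(np.zeros_like(m),[c],-1,1,-1)>0]; print(cv2.boundingRect(c),cv2.minAreaRect(w),np.percentile(q[:,2],[10,50,90]))
t=frame('top'); save(t,'t4.png'); P=cloud(t); H,S,V=cv2.split(cv2.cvtColor(t['color'],cv2.COLOR_RGB2HSV))
for n,m in (('petri',(((H<12)|(H>165))&(S>60)&(V>120)&(P[...,1]<-.35)&(P[...,1]>-.5)&(P[...,0]>.55)&(P[...,0]<.68))),('orange',(H>5)&(H<20)&(S>180)&(V>120)&(abs(P[...,1])<.12)&(P[...,0]>.38)&(P[...,0]<.6)),('blade',(V>130)&(S<80)&(abs(P[...,1]-.03)<.11)&(P[...,0]>.4)&(P[...,0]<.6)&(P[...,2]<.03))):
    if m.any(): print(n,m.sum(),P[m].mean(0).round(4),np.percentile(P[m][:,2],[5,95]).round(3))
E
```

```text
tool_pos: [0.4756, 0.1101, 0.1563]
tool_rot: [3.141, -0.002, 1.443]
wrist_force: [0.8, -0.1, 0.5]
t: 65.18
tool_pos: [0.4657, 0.0318, 0.1739]
tool_rot: [3.14, -0.003, 1.437]
wrist_force: [-0.1, -0.1, -0.2]
16091 lid slope [0.02044336 0.0441712 ] 0.04891058302942162
(302, 173, 18, 58) ((0.4527903199195862, 0.0033996999263763428), (0.07118253409862518, 0.013874110765755177), 88.31128692626953) [0.00939819 0.01091044 0.01193351]
petri 525 [ 0.6145 -0.4217  0.0144] [0.01  0.019]
orange 98 [ 0.4516 -0.0177  0.0151] [-0.001  0.017]
blade 9 [0.5427 0.117  0.0016] [-0.002  0.009]
```

View pics/w26.png

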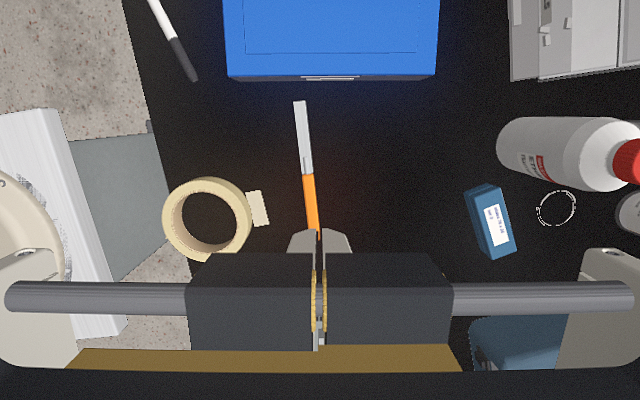

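Wrist view: the cover is shut flat (mean height 49 mm), and the spatula lies flat on the bench at (303,165) with its handle top at 11 mm. Fittings are inside, petri dish within 2 mm of its start, robot clear. Handing in.

```bash
python3 -c "
from plant import r
print(r.close_job())"
```

```text
the job is handed in; nothing more can be done
None
```

I handed the job in at about 65 s with every step carried out and no verdict returned: cover levered up with the spatula blade, cap, block and collar measured in order (no bung was present), all back in the case, cover shut and the spatula flat on the bench. I pushed the post with shut fingers instead of gripping it, and pressed the shut cover with up to 57 N through the fingertips.

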